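Load the tappets and scan the carrier seam

ROBOT

A 6-joint arm with a two-finger parallel gripper is mounted at the origin on the work surface. World frame = base frame: x ahead of the robot, y to its left, z up, the work surface at z = 0. Lengths are in mm, angles in rad, forces in N, time in s.
With the tool pointing down it reaches from about 275 to 1000 mm from the base axis. Payload 8.4 kg.
Tool frame: the origin (TCP) lies midway between the tips of the shut fingers; the grasp point (between the pads) lies 19 mm behind it; z points along the fingers, x is the direction in which the jaws open and shut, and the axes are right-handed (so a half turn about z gives the same grasp; the last joint's range is limited). The gripper opens to 85 mm and grips with 20 to 120 N. Pads are 22 mm wide; open, the fingers measure 114 mm over their backs; the gripper's body (76 mm by 85 mm) begins 54 mm behind the grasp point. The pads swing forward as they close: fully open they stand 13 mm farther back than shut.
Start: joints at [1.167, 0.353, 1.633, -0, 1.155, -0.002], TCP at [244.421, 575.227, 231.281] pointing down, gripper open.
Joint ranges: [-2.63, 2.63], [-0.92, 2.1], [0.06, 2.66], [-1.3, 4.44], [0, 2.69], [-3.02, 3.02]. Speed limits (rad/s): [2.22, 2.22, 2.79, 3.14, 3.14, 3.14].

INTERFACE

Orientations are given as [roll, pitch, yaw] about the fixed x, y, z axes, in that order (R = Rz(yaw) Ry(pitch) Rx(roll)).
In Python, from rig import sense, grab_frame, camera_model, job gives the robot as it stands.
- The arm moves only by the tool arm_command, never from a script. Its argument "plan" is a list of rows, each an object with "translation": the shift along the tool's x, y, z in cm, a list of three; "twist": the turn about the tool's z in rad; "gripper": the opening, from 0 (shut) to 1 (fully open). A call has exactly 5 rows; each row is the pose to reach, as a shift and turn from the pose measured when the call began, along the tool's axes at that moment; what a row does not reach only later rows make up. A row lasts 1/12 s, in which the tool goes at most 41.7 mm and 7.16 degrees, less where a joint would pass 70% of its speed; a pose out of reach is approached as far as the arm can. A call with a gripper value outside its range is refused whole. The fingers move at their own pace and stop on an object; "squeeze" is the grip in N (left out, the last holds). Time passes only in rows, so rows that repeat a pose let the fingers close, or fill a call up. It gives the time, the measured TCP pose, the force and the opening at its end, in the units of the state.
- sense(): the state, without advancing time (a new reading comes with each control period).
- grab_frame(name): name is "scene" or "top" or "wrist"; returns the picture (384x512x3 uint8, blue, green, red); there is no depth.
- camera_model(name): a dict with "fx", "fy", "cx", "cy" (pixels), "pose" (4x4, takes a point from camera to world coordinates). Camera axes: x right, y down, z forward; pixel columns grow to the right and rows downward; lengths in mm; the calibration is good to about 2 mm. A picture is of the moment at which its call begins: read the wrist's pose just before it. camera_model takes no time and is no camera call; for the wrist camera it gives the pose at the moment of the call.
- job.sign_off(): hands the job in, once; it reports no verdict.
The state is a dict: "clock": time; "qpos": joint angles; "qvel": joint speeds; "joint_efforts": joint torques, N m; "eef_pos": TCP position; "tcp_rot": TCP orientation; "contact_force": force on the tool from outside, world axes, zero at the start; "wrist_torque": the same for the moment, N m; "opening": opening from 0.0 (shut) to 1.0 (fully open).
Only numpy, scipy, OpenCV 4.12 (cv2) and the standard library are available. Lean on these libraries where they do the work, as an engineer would, in place of code of your own. Each camera call takes 0.05 s, during which the arm holds its last target.

TASK

Lift the red transit cover off the tappet carrier and lay it flat on the middle of the blue mat, then drop every steel tappet on the parts mat into a bore of its own, upright and fully home. When all are in, take the orange probe from its block and run its upright tip slowly (about 15 mm/s) along the black seam line from the green dot to the red dot and back to the green one, barely touching the face or within a few millimetres above it and without pressing hard, then stand the probe back in its block. Leave the other things on the bench where they are.

Things in the scene. Friction and masses are not known exactly. Their poses are not given: they have to be found in the camera images.
- carrier: Aluminium tappet carrier, a fixed casting block 120 mm (its x) by 250 mm (its y), flat top face 45 mm above the bench, on a blue foot plate 140 by 270 mm, 6 mm thick. Origin at the centre of its underside, z up. Five round bores in a row along its y; a black seam line with two bends is marked on the top face between the bores and the long edge on the robot's side.
- cover: Loose red plastic transit cover (about 0.2 kg), a plate 62 mm (its x) by 235 mm (its y), 5 mm thick, lying over all five bores at the start. On top, along its y and centred, an upright grip rib 16 mm thick (x), 90 mm long (y), from 5 to 35 mm above the underside. Origin at the centre of its underside, z up.
- park_mat: Blue mat 270 mm (its x) by 160 mm (its y), 3 mm thick, fixed to the bench left of the carrier. Origin at the centre of its underside, z up. It is where the cover is to be laid.
- probe: Orange pencil probe of a crack detector (about 0.09 kg), 125 mm long, loose, standing tip down in its black block at the start. Origin at the tip, z along the probe from tip to tail. Steel shank 12 mm diameter, tapering to the tip over the lowest 14 mm, up to 55 mm; black flange 32 mm diameter from 55 to 60 mm; round orange grip 24 mm diameter from 60 to 125 mm.
- probe_stand: The probe's black block, fixed, 64 by 64 mm and 70 mm high, beyond the carrier. Origin at the centre of its underside. Upright hole of 18 mm diameter, 62 mm deep, at its centre; the probe hangs in it with its flange resting on the block's top, its tip 55 mm below the top, that is 15 mm above the bench.
- tappet0: Steel bucket tappet with a brass-coloured disc on its top, a solid round cylinder 32 mm diameter and 26 mm high, 60 g, standing upright on the black parts mat (3 mm thick) right of the carrier. Origin at the centre of its underside, z up; the foot edge has a 1.5 mm chamfer. Any tappet fits any bore; three to five are present, in changing places.
- bore0 (a point): Centre of the mouth of a bore, on the carrier's top face, z up. The blind bore is 34.5 mm diameter and 28 mm deep with a chamfered rim, so a tappet that is fully home lies 2 mm below the face. Bores are 46 mm apart.
- tappet1: Steel bucket tappet with a brass-coloured disc on its top, a solid round cylinder 32 mm diameter and 26 mm high, 60 g, standing upright on the black parts mat (3 mm thick) right of the carrier. Origin at the centre of its underside, z up; the foot edge has a 1.5 mm chamfer. Any tappet fits any bore; three to five are present, in changing places.
- bore1 (a point): Centre of the mouth of a bore, on the carrier's top face, z up. The blind bore is 34.5 mm diameter and 28 mm deep with a chamfered rim, so a tappet that is fully home lies 2 mm below the face. Bores are 46 mm apart.
- tappet2: Steel bucket tappet with a brass-coloured disc on its top, a solid round cylinder 32 mm diameter and 26 mm high, 60 g, standing upright on the black parts mat (3 mm thick) right of the carrier. Origin at the centre of its underside, z up; the foot edge has a 1.5 mm chamfer. Any tappet fits any bore; three to five are present, in changing places.
- bore2 (a point): Centre of the mouth of a bore, on the carrier's top face, z up. The blind bore is 34.5 mm diameter and 28 mm deep with a chamfered rim, so a tappet that is fully home lies 2 mm below the face. Bores are 46 mm apart.
- tappet3: Steel bucket tappet with a brass-coloured disc on its top, a solid round cylinder 32 mm diameter and 26 mm high, 60 g, standing upright on the black parts mat (3 mm thick) right of the carrier. Origin at the centre of its underside, z up; the foot edge has a 1.5 mm chamfer. Any tappet fits any bore; three to five are present, in changing places.
- bore3 (a point): Centre of the mouth of a bore, on the carrier's top face, z up. The blind bore is 34.5 mm diameter and 28 mm deep with a chamfered rim, so a tappet that is fully home lies 2 mm below the face. Bores are 46 mm apart.
- tappet4: Steel bucket tappet with a brass-coloured disc on its top, a solid round cylinder 32 mm diameter and 26 mm high, 60 g, standing upright on the black parts mat (3 mm thick) right of the carrier. Origin at the centre of its underside, z up; the foot edge has a 1.5 mm chamfer. Any tappet fits any bore; three to five are present, in changing places.
- bore4 (a point): Centre of the mouth of a bore, on the carrier's top face, z up. The blind bore is 34.5 mm diameter and 28 mm deep with a chamfered rim, so a tappet that is fully home lies 2 mm below the face. Bores are 46 mm apart.
- seam0 (a point): The start of the seam line, marked by a green dot, on the carrier's top face, z up. The line is 3 mm wide and runs straight from seam0 to seam1 (45 mm), to seam2 (65 mm), to seam3 (45 mm).
- seam1 (a point): Bend 1 of 2 of the seam line, on the carrier's top face, z up. The line is 3 mm wide and runs straight from seam0 to seam1 (45 mm), to seam2 (65 mm), to seam3 (45 mm).
- seam2 (a point): Bend 2 of 2 of the seam line, on the carrier's top face, z up. The line is 3 mm wide and runs straight from seam0 to seam1 (45 mm), to seam2 (65 mm), to seam3 (45 mm).
- seam3 (a point): The end of the seam line, marked by a red dot, on the carrier's top face, z up. The line is 3 mm wide and runs straight from seam0 to seam1 (45 mm), to seam2 (65 mm), to seam3 (45 mm).
- master: Bystander: black setting master with a yellow band, a 36 mm foot 14 mm high and a 20 mm neck up to 36 mm, 0.3 kg, standing among the tappets. Origin at the centre of its underside. Not a tappet.
- plug_gauge: Bystander: steel plug gauge with a red middle, 115 mm long and 18 mm thick, lying near the probe block. Origin at its middle, underside.
- oil_bottle: Bystander: yellow oil bottle, 52 mm diameter, 130 mm high. Origin at the centre of its underside.
- screwdriver: Bystander: screwdriver lying near the robot, left.
- grease_jar: Bystander: white jar, 64 mm diameter, 65 mm high, near the robot, right. Origin at the centre of its underside.
There are look-alikes about, which are no part of the job. Leave any purple look-alike of the probe_stand alone.

How it is judged:
By the outcome, as a careful person would: the job done as asked, in the order asked, and still so for the second after the job is handed in, with the robot touching nothing.
Of tappet0, tappet1, tappet2, tappet3, tappet4 only 3 to 5 are there at a start; the rules pass over those that are not, and their reading is None.
At some moment in a run one of tappet0, tappet1, tappet2, tappet3, tappet4 may be knocked a few centimetres aside while the robot is not near it.
It also fails if it takes over 210 s, if anything falls off the work surface, if the arm or the gripper's body presses on something with over 40 N, if the wrist force passes 120 N, or if a joint passes its speed limit or range.

## Working session

There is one attempt and no reset: what is moved stays moved. The work goes in short steps, Python scripts to look and compute and a tool call to move; the robot and the scene stay as the last step left them, time stands still between calls to the robot, and variables do not carry over. Pictures are saved under pics/ and viewed, and the job is handed in when it is done.

Besides the shell and the picture viewer there is one more tool, called after "Emit:" in YAML: its name, and indented under it one key for each argument. arm_command: Moves the arm, as the interface text tells. Its arguments: {"type":"object","properties":{"plan":{"type":"array","items":{"type":"object","properties":{"translation":{"type":"array","items":{"type":"number"}},"twist":{"type":"number"},"gripper":{"type":"number"}}}},"squeeze":{"type":"number"}},"required":["plan"]}

```bash
ls; mkdir -p pics; python3 - <<'E'
from rig import sense, grab_frame, camera_model
import cv2,json
print(sense())
for n in ["scene","top","wrist"]:
    m=camera_model(n); print(n,m)
    cv2.imwrite(f"pics/a_{n}.png",grab_frame(n))
E
```

```text
pics
{'clock': 0.0, 'qpos': array([ 1.16662117e+00,  3.53645054e-01,  1.63413996e+00, -2.87032261e-05,
        1.15521320e+00, -2.38572684e-03]), 'qvel': array([-1.05989232e-06, -2.48151594e-04,  2.07661327e-04,  6.69775269e-04,
        1.23861131e-03,  1.11149840e-03]), 'joint_efforts': array([ 8.73891058e-04, -6.05267715e+01, -3.42047954e+01,  2.46215104e-04,
        9.58372140e-03,  8.49311341e-07]), 'eef_pos': array([244.22590974, 574.78163243, 230.5611284 ]), 'tcp_rot': array([3.14156976e+00, 1.40561786e-03, 1.16901849e+00]), 'contact_force': array([0.18976036, 0.63200092, 0.47312143]), 'wrist_torque': array([-0.02234378,  0.01456884, -0.00904038]), 'opening': 1.0007891937626738}
scene {'fx': 405.7488420603125, 'fy': 405.7488420603125, 'cx': 252.22773526190772, 'cy': 188.08454579021668, 'pose': array([[ 7.49885077e-01,  3.81867015e-01, -5.40231389e-01,
         1.13923596e+03],
       [ 6.61531294e-01, -4.24205385e-01,  6.18406127e-01,
        -6.64107721e+02],
       [ 6.97983698e-03, -8.21113496e-01, -5.70722269e-01,
         6.89882011e+02],
       [ 0.00000000e+00,  0.000000
[... 267 characters left out ...]
288e-01, -8.61695729e-02,  1.67131825e-02,
        -1.55198766e+01],
       [ 9.04412418e-04, -2.00474495e-01, -9.79698504e-01,
         1.31009599e+03],
       [ 0.00000000e+00,  0.00000000e+00,  0.00000000e+00,
         1.00000000e+00]])}
wrist {'fx': 278.53319547427384, 'fy': 278.53319547427384, 'cx': 252.84897179945128, 'cy': 189.3465812844485, 'pose': array([[ 3.90620733e-01,  8.72126555e-01,  2.94636580e-01,
         1.67505399e+02],
       [ 9.20551703e-01, -3.70046577e-01, -1.25100333e-01,
         6.07403850e+02],
       [-7.40648661e-05,  3.20094989e-01, -9.47385451e-01,
         3.72815706e+02],
       [ 0.00000000e+00,  0.00000000e+00,  0.00000000e+00,
         1.00000000e+00]])}
```

```bash
python3 - <<'E'
import cv2
for n in ["scene","top","wrist"]:
    cv2.imwrite(f"pics/b_{n}.png",cv2.resize(cv2.imread(f"pics/a_{n}.png"),(800,600),interpolation=cv2.INTER_CUBIC))
E
```

```text
(no output)
```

View pics/b_top.png

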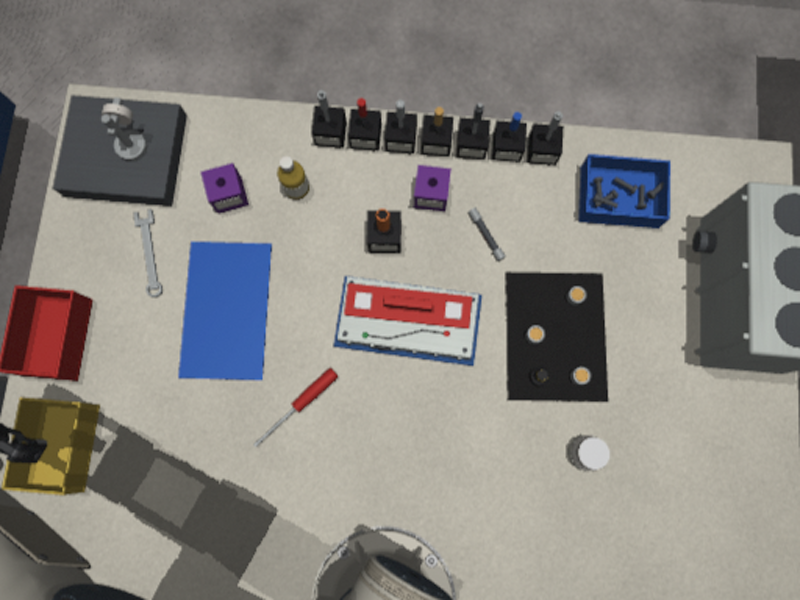

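View pics/b_scene.png

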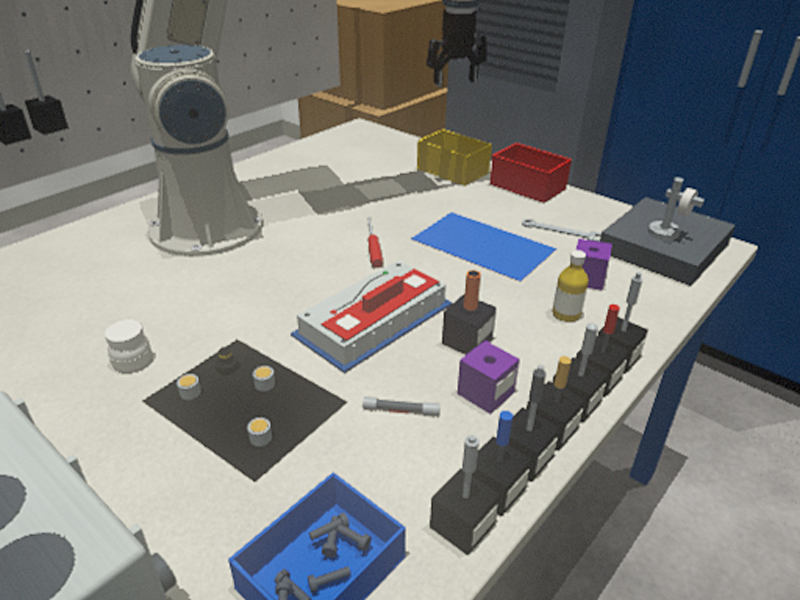

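View pics/b_wrist.png

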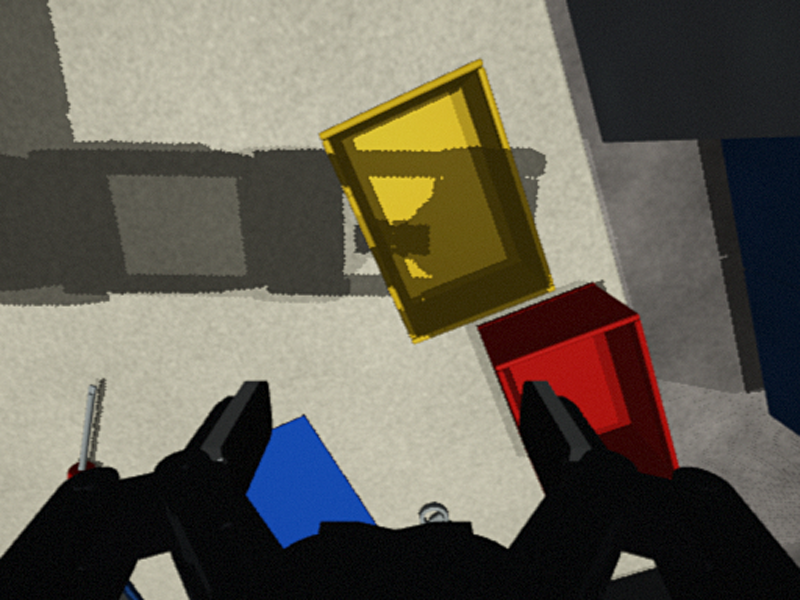

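```bash
cat > h.py <<'E'
from rig import sense, grab_frame, camera_model, job
import cv2, numpy as np
def p2w(m,u,v,z):
    P=np.array(m["pose"]); d=P[:3,:3]@np.array([(u-m["cx"])/m["fx"],(v-m["cy"])/m["fy"],1.0])
    s=(z-P[2,3])/d[2]; return P[:3,3]+s*d
def w2p(m,p):
    P=np.array(m["pose"]); c=P[:3,:3].T@(np.array(p,float)-P[:3,3]); return m["fx"]*c[0]/c[2]+m["cx"],m["fy"]*c[1]/c[2]+m["cy"]
def comps(mask,amin=15):
    n,l,s,c=cv2.connectedComponentsWithStats(mask.astype(np.uint8))
    return [(s[i],c[i],(l==i)) for i in range(1,n) if s[i][4]>=amin]
def tool(d,yaw):
    "world shift dx,dy,dz (mm) -> tool shift cm"
    c,s=np.cos(yaw),np.sin(yaw); return np.array([c*d[0]+s*d[1], s*d[0]-c*d[1], -d[2]])/10
def st():
    s=sense(); print("t",round(s["clock"],2),"tcp",np.round(s["eef_pos"],1),"rpy",np.round(s["tcp_rot"],4),"F",np.round(s["contact_force"],1),"open",round(s["opening"],3)); return s
def save(name,img,box=None,k=None):
    if box: img=img[box[1]:box[3],box[0]:box[2]]
    h,w=img.shape[:2]; k=k or min(800/w,600/h)
    cv2.imwrite("pics/"+name,cv2.resize(img,None,fx=k,fy=k,interpolation=cv2.INTER_CUBIC))
E
python3 - <<'E'
from h import *
m=camera_model("top"); im=cv2.imread("pics/a_top.png"); h=cv2.cvtColor(im,cv2.COLOR_BGR2HSV)
H,S,V=[h[...,i].astype(int) for i in range(3)]
def rep(n,mask,z,a=15,rect=False):
    for s,c,l in comps(mask,a):
        w=p2w(m,c[0],c[1],z); o=(n,s.tolist(),np.round(c,1).tolist(),np.round(w[:2],1).tolist())
        if rect:
            r=cv2.minAreaRect(np.argwhere(l)[:,::-1].astype(np.float32)); b=cv2.boxPoints(r)
            o+=([np.round(p2w(m,x,y,z)[:2],0).tolist() for x,y in b],)
        print(*o)
rep("blue",(H>100)&(H<118)&(S>150)&(V>100),3,300,True)
rep("red",((H<6)|(H>174))&(S>150)&(V>120),50,300,True)
rep("reddot",((H<8)|(H>172))&(S>120)&(V>90),45,3)
rep("green",(H>40)&(H<85)&(S>80)&(V>50),45,3)
rep("tapp",(H>8)&(H<28)&(S>70)&(V>140),29,20)
rep("orange",(H>5)&(H<14)&(S>130)&(V>60),115,20)
rep("purple",(H>125)&(H<160)&(S>80),70,50)
E
```

```text
blue [375, 100, 53, 40, 908] [398.6, 122.5] [808.0, -407.3] [[758.0, -329.0], [877.0, -334.0], [877.0, -504.0], [758.0, -496.0]]
blue [115, 155, 58, 88, 4467] [144.2, 198.9] [496.2, 352.9] [[363.0, 423.0], [634.0, 446.0], [637.0, 283.0], [366.0, 266.0]]
red [0, 183, 47, 59, 1214] [28.1, 214.4] [413.6, 667.7] [[341.0, 741.0], [512.0, 744.0], [501.0, 631.0], [331.0, 631.0]]
red [221, 182, 81, 28, 1229] [261.0, 195.4] [528.6, 1.7] [[502.0, 117.0], [561.0, 117.0], [556.0, -115.0], [497.0, -113.0]]
reddot [229, 63, 5, 5, 23] [231.0, 65.2] [934.0, 131.0]
reddot [221, 181, 81, 29, 1321] [261.0, 195.4] [529.7, 1.5]
reddot [0, 183, 47, 59, 1387] [27.3, 213.8] [415.7, 673.2]
reddot [284, 212, 4, 3, 8] [285.5, 213.0] [483.9, -73.8]
reddot [187, 236, 29, 27, 257] [201.2, 249.0] [358.8, 158.3]
green [232, 213, 4, 3, 8] [233.5, 214.0] [467.7, 76.5]
tapp [278, 68, 6, 5, 22] [280.5, 70.3] [938.7, -24.3]
tapp [366, 185, 8, 7, 48] [369.2, 188.0] [583.5, -317.4]
tapp [339, 210, 8, 8, 49] [342.6, 213.3] [500.4, -242.0]
tapp [368, 236, 8, 8, 51] [371.7, 239.7] [430.1, -330.3]
tapp [37, 286, 9, 16, 67] [41.4, 291.0] [202.2, 599.2]
tapp [1, 295, 40, 22, 343] [26.2, 305.5] [158.8, 634.4]
orange [240, 135, 10, 13, 73] [244.7, 141.7] [666.7, 60.3]
purple [129, 105, 30, 31, 531] [142.8, 118.4] [726.7, 372.6]
purple [265, 106, 23, 29, 474] [276.2, 118.1] [762.6, -23.2]
```

Emit:
arm_command:
  plan:
    - {"translation": [-39.1,47.4,-2],"twist": 1.17,"gripper": 1}
    - {"translation": [-39.1,47.4,-2],"twist": 1.17,"gripper": 1}
    - {"translation": [-39.1,47.4,-2],"twist": 1.17,"gripper": 1}
    - {"translation": [-39.1,47.4,-2],"twist": 1.17,"gripper": 1}
    - {"translation": [-39.1,47.4,-2],"twist": 1.17,"gripper": 1}

```text
clock: 0.57
eef_pos: [340.6, 388.6, 237.9]
tcp_rot: [3.141, 0.001, 0.538]
contact_force: [0.8, 0.6, -0.6]
opening: 0.999
```

Emit:
arm_command:
  plan:
    - {"translation": [-2.3,40.4,-1.2],"twist": 0.54,"gripper": 1}
    - {"translation": [-2.3,40.4,-1.2],"twist": 0.54,"gripper": 1}
    - {"translation": [-2.3,40.4,-1.2],"twist": 0.54,"gripper": 1}
    - {"translation": [-2.3,40.4,-1.2],"twist": 0.54,"gripper": 1}
    - {"translation": [-2.3,40.4,-1.2],"twist": 0.54,"gripper": 1}

```text
clock: 0.98
eef_pos: [436.9, 203.8, 244.4]
tcp_rot: [3.141, 0.0, -0.009]
contact_force: [0.9, 1.1, -0.8]
opening: 1.001
```

Emit:
arm_command:
  plan:
    - {"translation": [9.1,17.4,-0.5],"twist": 0,"gripper": 1}
    - {"translation": [9.1,17.4,-0.5],"twist": 0,"gripper": 1}
    - {"translation": [9.1,17.4,-0.5],"twist": 0,"gripper": 1}
    - {"translation": [9.1,17.4,-0.5],"twist": 0,"gripper": 1}
    - {"translation": [9.1,17.4,-0.5],"twist": 0,"gripper": 1}

```text
clock: 1.4
eef_pos: [527.4, 26.1, 249.6]
tcp_rot: [3.14, -0.0, -0.009]
contact_force: [0.0, 0.4, 0.4]
opening: 0.997
```

```bash
python3 - <<'E'
from h import *
s=st(); m=camera_model("wrist"); im=grab_frame("wrist"); cv2.imwrite("pics/c_w.png",im); save("c_w8.png",im); st()
import pickle; pickle.dump(m,open("pics/c_m.pkl","wb"))
E
```

```text
t 1.4 tcp [527.4  26.1 249.6] rpy [ 3.1403e+00 -4.0000e-04 -9.4000e-03] F [0.  0.4 0.4] open 0.997
t 1.45 tcp [529.6  22.7 249.8] rpy [ 3.138e+00 -2.400e-03 -1.030e-02] F [ 3.4 -2.8  0.8] open 1.0
```

View pics/c_w8.png

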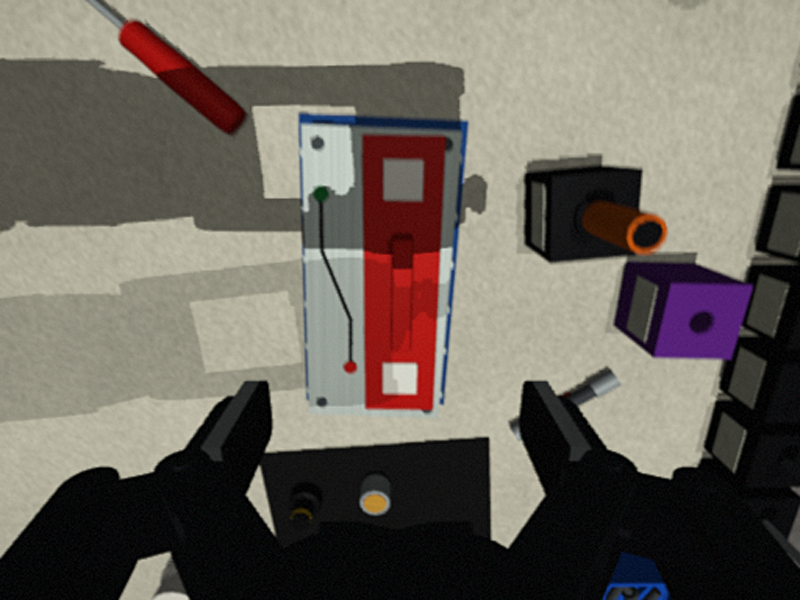

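```bash
cat >> h.py <<'E'
def rectify(im,m,z,x0,x1,y0,y1,k=2):
    "world plane z -> picture; col=(y1-y)*k, row=(x1-x)*k  (x up, y left)"
    c=[(x0,y0),(x0,y1),(x1,y1),(x1,y0)]
    src=np.float32([w2p(m,(x,y,z)) for x,y in c]); dst=np.float32([((y1-y)*k,(x1-x)*k) for x,y in c])
    return cv2.warpPerspective(im,cv2.getPerspectiveTransform(src,dst),(int((y1-y0)*k),int((x1-x0)*k)),flags=cv2.INTER_CUBIC)
E
python3 - <<'E'
from h import *
import pickle
s=st(); m=camera_model("wrist"); im=grab_frame("wrist"); cv2.imwrite("pics/d_w.png",im); pickle.dump(m,open("pics/d_m.pkl","wb")); st()
X0,X1,Y0,Y1,k=400,620,-160,160,2.5
def tow(c,r): return (X1-r/k, Y1-c/k)
for z,nm in((45,"z45"),(50,"z50")):
    R=rectify(im,m,z,X0,X1,Y0,Y1,k); cv2.imwrite(f"pics/d_{nm}.png",R)
    h=cv2.cvtColor(R,cv2.COLOR_BGR2HSV); H,S,V=[h[...,i].astype(int) for i in range(3)]
    red=((H<8)|(H>172))&(S>140)&(V>60)
    for s_,c,l in comps(red,15):
        r=cv2.minAreaRect(np.argwhere(l)[:,::-1].astype(np.float32)); b=cv2.boxPoints(r)
        print(nm,"red",s_[4],np.round(tow(*c),1),"ctr",np.round(tow(*r[0]),1),np.array(r[1])/k,r[2],[np.round(tow(*q),1).tolist() for q in b])
    for s_,c,l in comps((H>40)&(H<90)&(S>80)&(V>25),15): print(nm,"green",s_[4],np.round(tow(*c),1))
E
```

```text
t 1.45 tcp [529.6  22.7 249.8] rpy [ 3.138e+00 -2.400e-03 -1.030e-02] F [ 3.4 -2.8  0.8] open 1.0
t 1.5 tcp [528.2  25.2 249.5] rpy [ 3.1397e+00 -1.0000e-03 -1.2500e-02] F [-0.   0.3 -0.1] open 1.003
z45 red 77767 [530.3   2.1] ctr [530.2   1.8] [237.49624023  62.22266235] 1.4169212579727173 [[502.0, 121.19999694824219], [564.2000122070312, 119.69999694824219], [558.2999877929688, -117.69999694824219], [496.1000061035156, -116.19999694824219]]
z45 red 631 [484.6 -72.6] ctr [484.6 -72.6] [11.3137085 10.7480217] 45.0 [[484.79998779296875, -64.80000305175781], [492.3999938964844, -72.4000015258789], [484.3999938964844, -80.4000015258789], [476.79998779296875, -72.80000305175781]]
z45 red 1185 [404.8 137.3] ctr [406.8 137.4] [12.8 25.2] 90.0 [[413.20001220703125, 150.0], [413.20001220703125, 124.80000305175781], [400.3999938964844, 124.80000305175781], [400.3999938964844, 150.0]]
z45 green 661 [468.1  78.1]
z50 red 75590 [530.3   3.6] ctr [530.2   3.3] [234.01606445  61.41043701] 1.4346569776535034 [[502.3999938964844, 121.0], [563.7999877929688, 119.5], [557.9000244140625, -114.5], [496.5, -113.0]]
z50 red 611 [485.2 -70. ] ctr [485.2 -70. ] [10.4 11.2] 90.0 [[490.3999938964844, -64.4000015258789], [490.3999938964844, -75.5999984741211], [480.0, -75.5999984741211], [480.0, -64.4000015258789]]
z50 red 1447 [405.5 137.1] ctr [407.6 138. ] [14.4 27.2] 90.0 [[414.79998779296875, 151.60000610351562], [414.79998779296875, 124.4000015258789], [400.3999938964844, 124.4000015258789], [400.3999938964844, 151.60000610351562]]
z50 green 642 [469.   78.5]
```

View pics/d_z45.png

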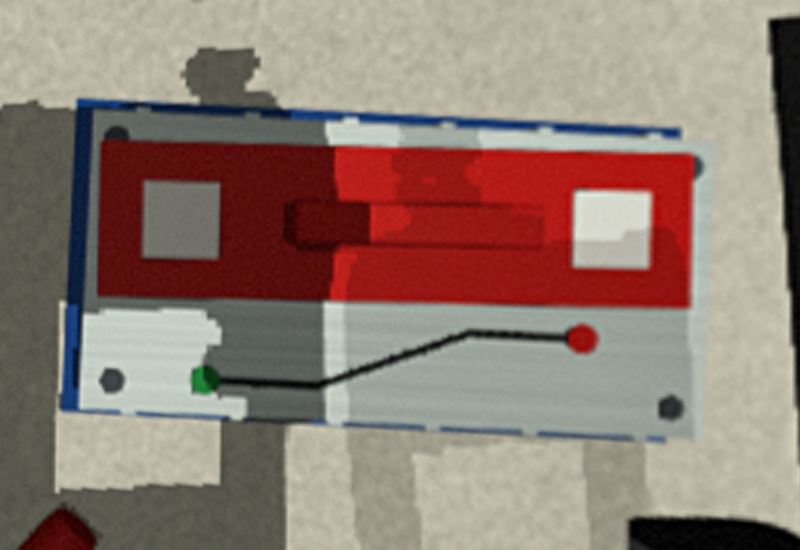

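Emit:
arm_command:
  plan:
    - {"translation": [0.2,2.2,2],"twist": 0.012,"gripper": 1}
    - {"translation": [0.2,2.2,6],"twist": 0.012,"gripper": 1}
    - {"translation": [0.2,2.2,10],"twist": 0.012,"gripper": 0.6}
    - {"translation": [0.2,2.2,14],"twist": 0.012,"gripper": 0.5}
    - {"translation": [0.2,2.2,16],"twist": 0.012,"gripper": 0.5}

```text
clock: 1.92
eef_pos: [527.1, 3.3, 85.5]
tcp_rot: [3.14, 0.004, -0.025]
contact_force: [-1.7, -0.1, -0.6]
opening: 0.606
```

```bash
python3 - <<'E'
from h import *
s=st(); print(tool(np.array([530.2,3.3,54])-s["eef_pos"],s["tcp_rot"][2]), s["tcp_rot"][2]+.025)
im=grab_frame("wrist"); save("e.png",im)
E
```

```text
t 1.92 tcp [527.1   3.3  85.5] rpy [ 3.1398  0.0042 -0.0246] F [-1.7 -0.1 -0.6] open 0.606
[ 0.30930256 -0.00731788  3.14724812] 0.0004139625890578827
```

View pics/e.png

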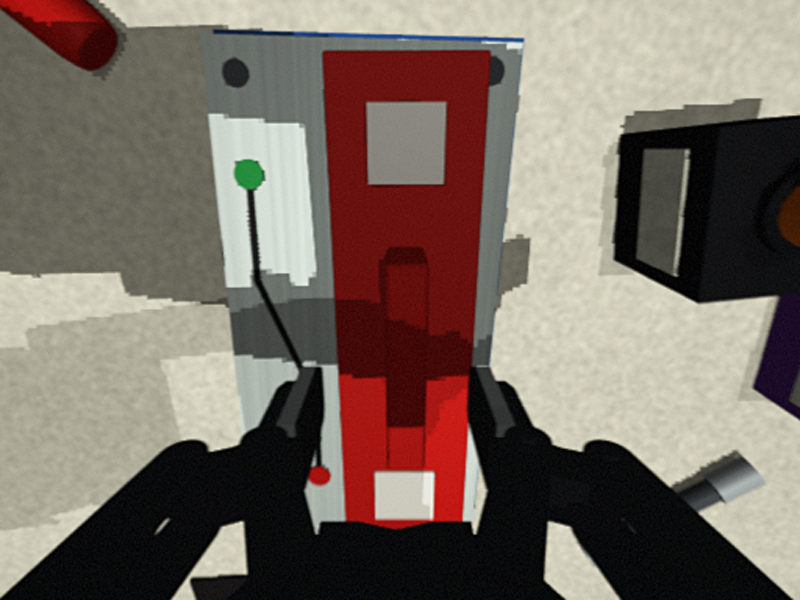

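Emit:
arm_command:
  plan:
    - {"translation": [0.3,0,1.5],"twist": 0,"gripper": 0.5}
    - {"translation": [0.3,0,3.1],"twist": 0,"gripper": 0.5}
    - {"translation": [0.3,0,3.1],"twist": 0,"gripper": 0.5}
    - {"translation": [0.3,0,3.1],"twist": 0,"gripper": 0}
    - {"translation": [0.3,0,3.1],"twist": 0,"gripper": 0}
  squeeze: 40

```text
clock: 2.38
eef_pos: [529.2, 3.6, 53.6]
tcp_rot: [3.14, 0.006, -0.024]
contact_force: [2.9, 0.3, 2.2]
opening: 0.23
```

Emit:
arm_command:
  plan:
    - {"translation": [0,0,0],"twist": 0,"gripper": 0}
    - {"translation": [0,0,0],"twist": 0,"gripper": 0}
    - {"translation": [0,0,0],"twist": 0,"gripper": 0}
    - {"translation": [0,0,-1],"twist": 0,"gripper": 0}
    - {"translation": [0,0,-3],"twist": 0,"gripper": 0}

```text
clock: 2.8
eef_pos: [527.7, 3.6, 82.8]
tcp_rot: [3.14, 0.01, -0.024]
contact_force: [-0.7, -0.5, -1.7]
opening: 0.177
```

```bash
python3 - <<'E'
from h import *
s=st()
im=grab_frame("wrist"); save("f.png",im); st()
E
```

```text
t 2.8 tcp [527.7   3.6  82.8] rpy [ 3.1396  0.0103 -0.0242] F [-0.7 -0.5 -1.7] open 0.177
t 2.85 tcp [530.5   3.6  87.3] rpy [ 3.1398  0.0042 -0.0242] F [ 1.3 -0.4  0.7] open 0.179
```

View pics/f.png

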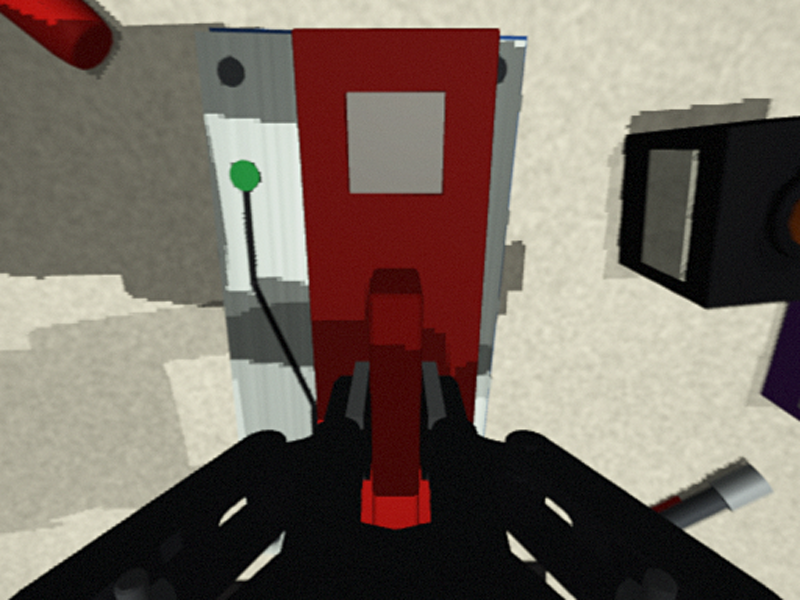

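```bash
python3 - <<'E'
from h import *
m=camera_model("top"); im=cv2.imread("pics/a_top.png")
R=rectify(im,m,3,330,680,240,480,2); h=cv2.cvtColor(R,cv2.COLOR_BGR2HSV); H,S,V=[h[...,i].astype(int) for i in range(3)]
for s,c,l in comps((H>100)&(H<120)&(S>130)&(V>80),3000):
    r=cv2.minAreaRect(np.argwhere(l)[:,::-1].astype(np.float32)); print([(round(680-y/2,1),round(480-x/2,1)) for x,y in [r[0],*cv2.boxPoints(r)]],np.array(r[1])/2,r[2], 680-c[1]/2,480-c[0]/2)
E
```

```text
[(500.0, 353.2), (np.float32(628.4), np.float32(440.4)), (np.float32(638.2), np.float32(282.6)), (np.float32(371.5), np.float32(266.0)), (np.float32(361.7), np.float32(423.9))] [267.17770386 158.13005066] 86.4458236694336 499.9684675253199 353.4638282853058
```

Emit:
arm_command:
  plan:
    - {"translation": [0,0,-3],"twist": 0,"gripper": 0}
    - {"translation": [-3.8,-35,-5],"twist": -1.65,"gripper": 0}
    - {"translation": [-3.8,-35,-5],"twist": -1.65,"gripper": 0}
    - {"translation": [-3.8,-35,-5],"twist": -1.65,"gripper": 0}
    - {"translation": [-3.8,-35,-5],"twist": -1.65,"gripper": 0}

```text
clock: 3.27
eef_pos: [516.6, 171.0, 127.6]
tcp_rot: [-3.141, 0.003, 0.481]
contact_force: [1.4, -1.3, -3.1]
opening: 0.176
```

```bash
python3 - <<'E'
from h import *
s=st(); print(tool(np.array([500,353.3,130])-s["eef_pos"],s["tcp_rot"][2]), s["tcp_rot"][2]-1.633)
E
```

```text
t 3.27 tcp [516.6 171.  127.6] rpy [-3.1413  0.0032  0.4808] F [ 1.4 -1.3 -3.1] open 0.176
[  6.95989382 -16.93584794  -0.24446448] -1.1522123937323965
```

Emit:
arm_command:
  plan:
    - {"translation": [7,-16.9,0],"twist": -1.15,"gripper": 0}
    - {"translation": [7,-16.9,0],"twist": -1.15,"gripper": 0}
    - {"translation": [7,-16.9,0],"twist": -1.15,"gripper": 0}
    - {"translation": [7,-16.9,0],"twist": -1.15,"gripper": 0}
    - {"translation": [7,-16.9,0],"twist": -1.15,"gripper": 0}

```text
clock: 3.68
eef_pos: [500.1, 358.2, 128.2]
tcp_rot: [-3.14, -0.0, 1.109]
contact_force: [0.9, -0.8, -2.3]
opening: 0.177
```

```bash
python3 - <<'E'
from h import *
s=st(); print(tool(np.array([500,353.3,30])-s["eef_pos"],s["tcp_rot"][2]), s["tcp_rot"][2]-1.633)
E
```

```text
t 3.68 tcp [500.1 358.2 128.2] rpy [-3.1395e+00 -1.0000e-04  1.1089e+00] F [ 0.9 -0.8 -2.3] open 0.177
[-0.4432436   0.20393954  9.82373236] -0.5241281945028158
```

Emit:
arm_command:
  plan:
    - {"translation": [-0.4,0.2,1],"twist": -0.524,"gripper": 0}
    - {"translation": [-0.4,0.2,2],"twist": -0.524,"gripper": 0}
    - {"translation": [-0.4,0.2,4],"twist": -0.524,"gripper": 0}
    - {"translation": [-0.4,0.2,6],"twist": -0.524,"gripper": 0}
    - {"translation": [-0.4,0.2,8],"twist": -0.524,"gripper": 0}

```text
clock: 4.1
eef_pos: [500.2, 354.1, 48.2]
tcp_rot: [-3.141, -0.002, 1.641]
contact_force: [-0.2, 0.3, -2.3]
opening: 0.181
```

```bash
python3 - <<'E'
from h import *
s=st(); print(tool(np.array([500,353.3,13])-s["eef_pos"],s["tcp_rot"][2]), s["tcp_rot"][2]-1.633)
im=grab_frame("wrist"); save("g.png",im); s=st(); print(tool(np.array([500,353.3,13])-s["eef_pos"],s["tcp_rot"][2]), s["tcp_rot"][2]-1.633)
E
```

```text
t 4.1 tcp [500.2 354.1  48.2] rpy [-3.1408e+00 -1.7000e-03  1.6405e+00] F [-0.2  0.3 -2.3] open 0.181
[-0.07851956 -0.02554357  3.51583232] 0.007521503984608602
t 4.15 tcp [498.1 352.6  44.2] rpy [-3.1362e+00  1.1000e-03  1.6382e+00] F [-1.4 -1.7 -5.5] open 0.178
[0.06060797 0.19090057 3.11973821] 0.00515634550981714
```

View pics/g.png

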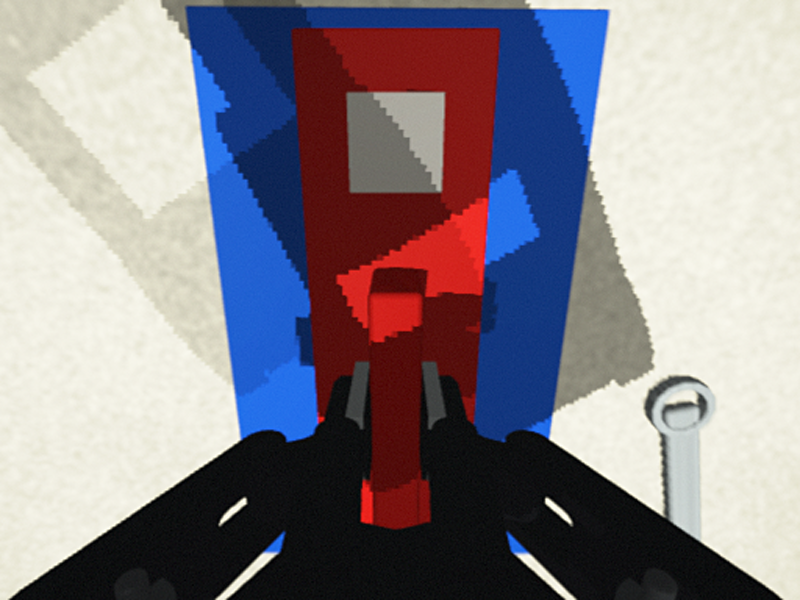

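Emit:
arm_command:
  plan:
    - {"translation": [0,0.1,1.2],"twist": 0,"gripper": 0}
    - {"translation": [0,0.1,2.2],"twist": 0,"gripper": 0}
    - {"translation": [0,0.1,2.8],"twist": 0,"gripper": 0}
    - {"translation": [0,0.1,3.1],"twist": 0,"gripper": 0}
    - {"translation": [0,0.1,3.1],"twist": 0,"gripper": 0}

```text
clock: 4.57
eef_pos: [499.1, 352.6, 13.1]
tcp_rot: [-3.136, 0.001, 1.637]
contact_force: [0.2, -0.1, -2.2]
opening: 0.179
```

```bash
python3 - <<'E'
from h import *
s=st()
E
```

```text
t 4.57 tcp [499.1 352.6  13.1] rpy [-3.1362e+00  1.1000e-03  1.6375e+00] F [ 0.2 -0.1 -2.2] open 0.179
```

Weight still on the gripper; 1 mm more and release.

Emit:
arm_command:
  plan:
    - {"translation": [0,0,0.1],"twist": 0,"gripper": 0}
    - {"translation": [0,0,0.13],"twist": 0,"gripper": 0}
    - {"translation": [0,0,0.13],"twist": 0,"gripper": 0.4}
    - {"translation": [0,0,0.13],"twist": 0,"gripper": 0.5}
    - {"translation": [0,0,0.13],"twist": 0,"gripper": 0.5}

```text
clock: 4.98
eef_pos: [499.4, 352.8, 12.3]
tcp_rot: [-3.137, 0.001, 1.637]
contact_force: [0.1, 0.2, 0.7]
opening: 0.507
```

Emit:
arm_command:
  plan:
    - {"translation": [0,0,0],"twist": 0,"gripper": 0.5}
    - {"translation": [0,0,-2],"twist": 0,"gripper": 0.6}
    - {"translation": [0,0,-6],"twist": 0,"gripper": 0.7}
    - {"translation": [0,0,-10],"twist": 0,"gripper": 0.7}
    - {"translation": [0,0,-14],"twist": 0,"gripper": 0.7}

```text
clock: 5.4
eef_pos: [499.7, 352.7, 153.7]
tcp_rot: [-3.136, 0.001, 1.637]
contact_force: [1.2, 0.2, 0.3]
opening: 0.703
```

```bash
python3 - <<'E'
from h import *
s=st(); m=camera_model("wrist")
im=grab_frame("wrist"); save("i.png",im); s=st()
d=np.array([540,40,200])-s["eef_pos"]; print(d,tool(d,s["tcp_rot"][2]))
E
```

```text
t 5.4 tcp [499.7 352.7 153.7] rpy [-3.1362e+00  1.1000e-03  1.6374e+00] F [1.2 0.2 0.3] open 0.703
t 5.45 tcp [503.4 355.3 162.3] rpy [ 3.1373 -0.0047  1.6374] F [3.3 1.9 6. ] open 0.698
[  36.6040015  -315.29508576   37.70572966] [-31.70325534   1.55307475  -3.77057297]
```

View pics/i.png

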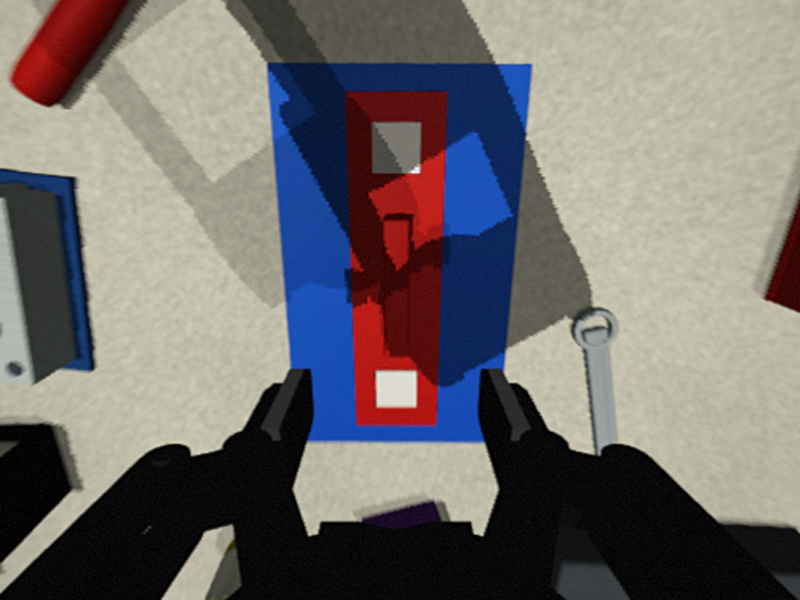

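Emit:
arm_command:
  plan:
    - {"translation": [-31.7,1.5,-3.8],"twist": 1.65,"gripper": 0.7}
    - {"translation": [-31.7,1.5,-3.8],"twist": 1.65,"gripper": 0.7}
    - {"translation": [-31.7,1.5,-3.8],"twist": 1.65,"gripper": 0.7}
    - {"translation": [-31.7,1.5,-3.8],"twist": 1.65,"gripper": 0.7}
    - {"translation": [-31.7,1.5,-3.8],"twist": 1.65,"gripper": 0.7}

```text
clock: 5.87
eef_pos: [525.6, 146.8, 183.1]
tcp_rot: [-3.138, -0.002, 1.007]
contact_force: [0.8, -1.5, -0.3]
opening: 0.697
```

```bash
python3 - <<'E'
from h import *
s=st(); 
d=np.array([525,15,170])-s["eef_pos"]; print(d,tool(d,s["tcp_rot"][2]),s["tcp_rot"][2]+.035)
E
```

```text
t 5.87 tcp [525.6 146.8 183.1] rpy [-3.1383e+00 -1.6000e-03  1.0068e+00] F [ 0.8 -1.5 -0.3] open 0.697
[  -0.58248539 -131.79641461  -13.13093315] [-11.16983904   6.99578715   1.31309332] 1.0418356497838044
```

Emit:
arm_command:
  plan:
    - {"translation": [-11.2,7,1.3],"twist": 1.04,"gripper": 0.7}
    - {"translation": [-11.2,7,1.3],"twist": 1.04,"gripper": 0.7}
    - {"translation": [-11.2,7,1.3],"twist": 1.04,"gripper": 0.7}
    - {"translation": [-11.2,7,1.3],"twist": 1.04,"gripper": 0.7}
    - {"translation": [-11.2,7,1.3],"twist": 1.04,"gripper": 0.7}

```text
clock: 6.28
eef_pos: [524.5, 11.6, 169.5]
tcp_rot: [-3.138, 0.001, 0.378]
contact_force: [0.2, 1.1, -0.5]
opening: 0.698
```

Emit:
arm_command:
  plan:
    - {"translation": [0.2,0,0],"twist": 0.42,"gripper": 0.7}
    - {"translation": [0.2,0,0],"twist": 0.42,"gripper": 0.7}
    - {"translation": [0.2,0,0],"twist": 0.42,"gripper": 0.7}
    - {"translation": [0.2,0,0],"twist": 0.42,"gripper": 0.7}
    - {"translation": [0.2,0,0],"twist": 0.42,"gripper": 0.7}

```text
clock: 6.7
eef_pos: [526.4, 12.3, 169.5]
tcp_rot: [-3.139, 0.002, -0.045]
contact_force: [0.4, -0.0, -0.1]
opening: 0.701
```

```bash
python3 - <<'E'
from h import *
import pickle
s=st(); grab_frame("wrist"); s=st(); m=camera_model("wrist")
im=grab_frame("wrist"); cv2.imwrite("pics/j.png",im); save("j8.png",im); s=st(); pickle.dump((s,m),open("pics/j.pkl","wb"))
R=rectify(im,m,45,400,620,-160,160,2.5); cv2.imwrite("pics/j_r.png",R)
E
```

```text
t 6.7 tcp [526.4  12.3 169.5] rpy [-3.1392e+00  2.2000e-03 -4.5100e-02] F [ 0.4 -0.  -0.1] open 0.701
t 6.75 tcp [526.4  12.3 169.5] rpy [-3.1391e+00  2.3000e-03 -4.1100e-02] F [-0.3  0.5 -0.4] open 0.697
t 6.8 tcp [526.4  12.4 169.5] rpy [-3.1391e+00  2.3000e-03 -4.0000e-02] F [-0.4 -0.5 -0.1] open 0.703
```

View pics/j8.png

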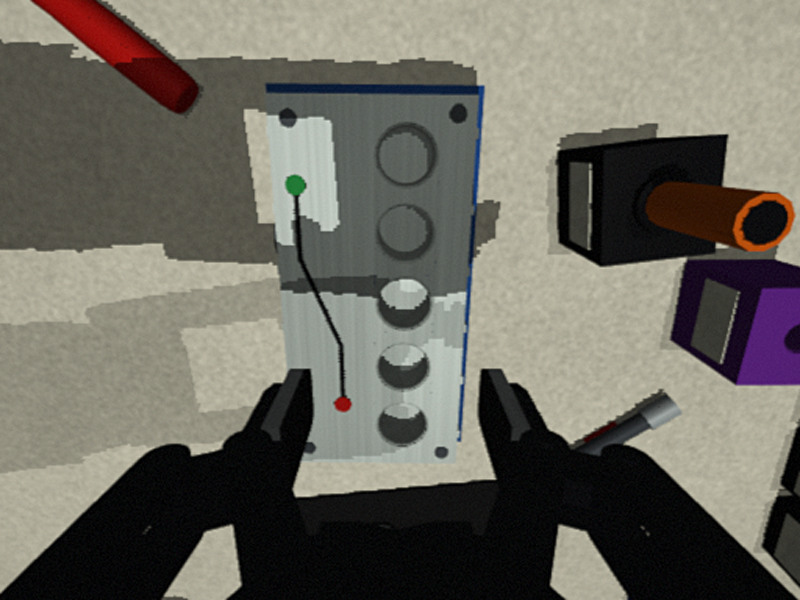

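View pics/j_r.png

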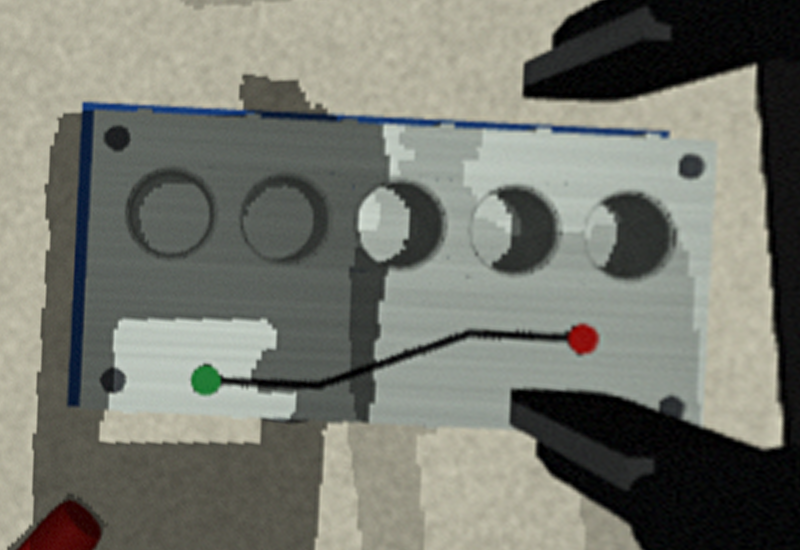

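```bash
cat >> h.py <<'E'
from scipy.optimize import minimize
from scipy.ndimage import map_coordinates
def radial(g,c,r,k,n=120,half=None):
    t=np.linspace(0,2*np.pi,n,endpoint=False)
    def samp(rr): return map_coordinates(g,[c[1]+rr*k*np.sin(t),c[0]+rr*k*np.cos(t)],order=1,mode="nearest")
    return np.clip(samp(r+.5)-samp(r-.5),-25,25)
E
cat > bores.py <<'E'
from h import *
def fit(im,m,x0=511,y0=1,yaw=-.048,use=range(5),dx=None,dbg=None):
    X0,X1,Y0,Y1,k=430,600,-140,140,4
    R=rectify(im,m,45,X0,X1,Y0,Y1,k); g=cv2.GaussianBlur(cv2.cvtColor(R,cv2.COLOR_BGR2GRAY),(0,0),1.5).astype(float)
    def ctr(p,i):
        a=np.array([-np.sin(p[2]),np.cos(p[2])])
        return np.array([p[0],p[1]])+a*46*(i-2)
    def f(p):
        s=0
        for i in use:
            w=ctr(p,i); s-=radial(g,((Y1-w[1])*k,(X1-w[0])*k),p[3],k).mean()
        return s
    best=None
    for r in (16.5,17.25,18,18.7):
        for ax in np.arange(-4,4.1,2):
          for ay in np.arange(-4,4.1,2):
            q=minimize(f,[x0+ax,y0+ay,yaw,r],method="Nelder-Mead",options=dict(initial_simplex=[[x0+ax,y0+ay,yaw,r],[x0+ax+1.5,y0+ay,yaw,r],[x0+ax,y0+ay+1.5,yaw,r],[x0+ax,y0+ay,yaw+.01,r],[x0+ax,y0+ay,yaw,r+.5]]))
            if best is None or q.fun<best.fun: best=q
    p=best.x; print("fun",best.fun,"p",np.round(p,3))
    out=[ctr(p,i) for i in range(5)]
    if dbg:
        V=R.copy()
        for w in out: cv2.circle(V,(int((Y1-w[1])*k*8),int((X1-w[0])*k*8)),int(p[3]*k*8),(0,0,255),1,cv2.LINE_AA,3)
        cv2.imwrite("pics/"+dbg,cv2.resize(V,None,fx=.7,fy=.7))
    return p,out
if __name__=="__main__":
    import pickle
    s,m=pickle.load(open("pics/j.pkl","rb")); p,o=fit(cv2.imread("pics/j.png"),m,529,0,dbg="j_fit.png"); print(np.round(o,1).tolist())
E
python3 bores.py
```

```text
fun -81.27536676502488 p [ 5.30224e+02  5.48000e-01 -4.80000e-02  1.83940e+01]
[[525.8, -91.3], [528.0, -45.4], [530.2, 0.5], [532.4, 46.5], [534.7, 92.4]]
```

View pics/j_fit.png

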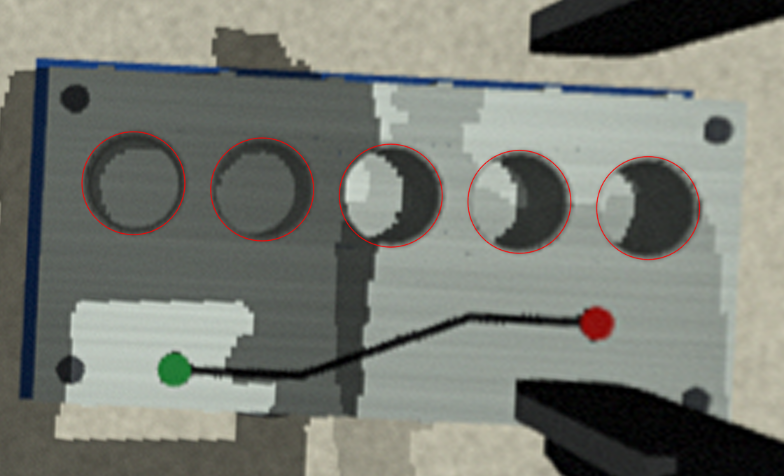

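Emit:
arm_command:
  plan:
    - {"translation": [-1.1,24.3,-3],"twist": 0.008,"gripper": 0.7}
    - {"translation": [-1.1,24.3,-3],"twist": 0.008,"gripper": 0.7}
    - {"translation": [-1.1,24.3,-3],"twist": 0.008,"gripper": 0.7}
    - {"translation": [-1.1,24.3,-3],"twist": 0.008,"gripper": 0.7}
    - {"translation": [-1.1,24.3,-3],"twist": 0.008,"gripper": 0.7}

```text
clock: 7.22
eef_pos: [508.4, -195.4, 194.9]
tcp_rot: [-3.139, 0.002, -0.045]
contact_force: [0.6, -0.1, 0.0]
opening: 0.696
```

Emit:
arm_command:
  plan:
    - {"translation": [0,3,0],"twist": 0,"gripper": 0.7}
    - {"translation": [0,3,0],"twist": 0,"gripper": 0.7}
    - {"translation": [0,3,0],"twist": 0,"gripper": 0.7}
    - {"translation": [0,3,0],"twist": 0,"gripper": 0.7}
    - {"translation": [0,3,0],"twist": 0,"gripper": 0.7}

```text
clock: 7.63
eef_pos: [507.0, -224.3, 194.6]
tcp_rot: [-3.139, 0.002, -0.043]
contact_force: [-1.0, 0.9, 0.0]
opening: 0.695
```

```bash
cat >> h.py <<'E'
def tappets(im,m,z=29,lo=(8,60,60)):
    X0,X1,Y0,Y1,k=360,660,-420,-170,3
    R=rectify(im,m,z,X0,X1,Y0,Y1,k); h=cv2.cvtColor(R,cv2.COLOR_BGR2HSV); H,S,V=[h[...,i].astype(int) for i in range(3)]
    o=[]
    for s,c,l in comps((H>8)&(H<30)&(S>75)&(V>70),200):
        o.append((X1-c[1]/k,Y1-c[0]/k,s[4]/k/k,s[2]/k,s[3]/k))
    cv2.imwrite("pics/tapp_rect.png",cv2.resize(R,None,fx=.85,fy=.8)); return o
E
python3 - <<'E'
from h import *
s=st(); m=camera_model("wrist"); im=grab_frame("wrist"); cv2.imwrite("pics/k.png",im); save("k8.png",im); st()
for t in tappets(im,m): print(np.round(t,1))
E
```

```text
t 7.63 tcp [ 507.  -224.3  194.6] rpy [-3.1388e+00  2.4000e-03 -4.3400e-02] F [-1.   0.9  0. ] open 0.695
t 7.68 tcp [ 507.1 -224.2  194.6] rpy [-3.1389e+00  2.3000e-03 -4.3100e-02] F [-0.2  0.2 -0.7] open 0.698
[ 589.3 -311.8  156.7   17.7   20.3]
[ 501.6 -241.4  456.4   24.    24. ]
[ 437.5 -330.6  161.6   23.3   10. ]
```

View pics/k8.png

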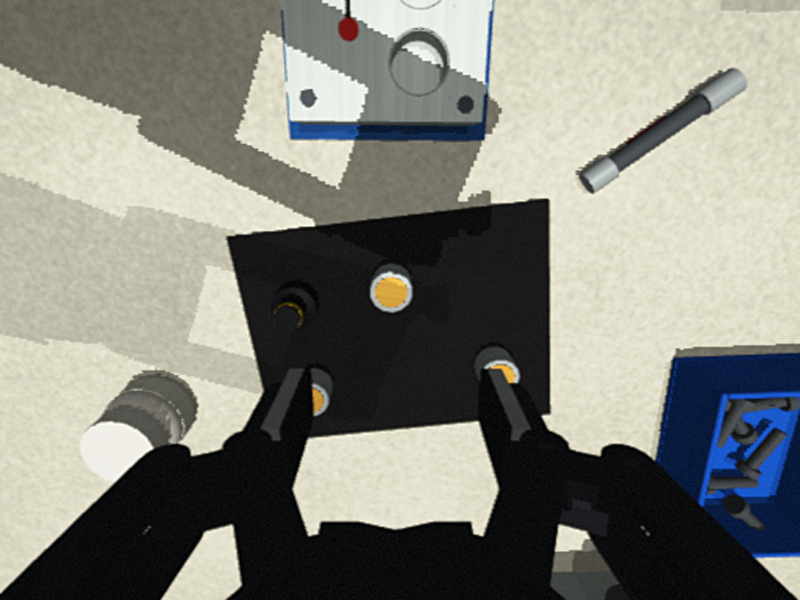

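Emit:
arm_command:
  plan:
    - {"translation": [-0.5,1.7,3],"twist": 0.005,"gripper": 0.6}
    - {"translation": [-0.5,1.7,7],"twist": 0.005,"gripper": 0.6}
    - {"translation": [-0.5,1.7,10],"twist": 0.005,"gripper": 0.6}
    - {"translation": [-0.5,1.7,12],"twist": 0.005,"gripper": 0.6}
    - {"translation": [-0.5,1.7,12],"twist": 0.005,"gripper": 0.6}

```text
clock: 8.1
eef_pos: [498.5, -238.1, 70.6]
tcp_rot: [-3.136, 0.009, -0.046]
contact_force: [-0.2, 0.3, -0.1]
opening: 0.6
```

```bash
python3 - <<'E'
from h import *
s=st(); m=camera_model("wrist"); im=grab_frame("wrist"); save("l8.png",im); st()
for t in tappets(im,m):
    print(np.round(t,1)); print(tool(np.array([t[0],t[1],18])-s["eef_pos"],s["tcp_rot"][2]))
E
```

```text
t 8.1 tcp [ 498.5 -238.1   70.6] rpy [-3.136   0.0089 -0.046 ] F [-0.2  0.3 -0.1] open 0.6
t 8.15 tcp [ 499.9 -238.8   72.9] rpy [-3.137   0.0064 -0.0462] F [0.  0.1 1.1] open 0.601
[ 501.5 -241.7  461.2   24.3   24.3]
[0.31555152 0.34551082 5.26453867]
[ 427.3 -252.7   70.2   19.    18. ]
[-7.04379565  1.78246673  5.26453867]
```

View pics/l8.png

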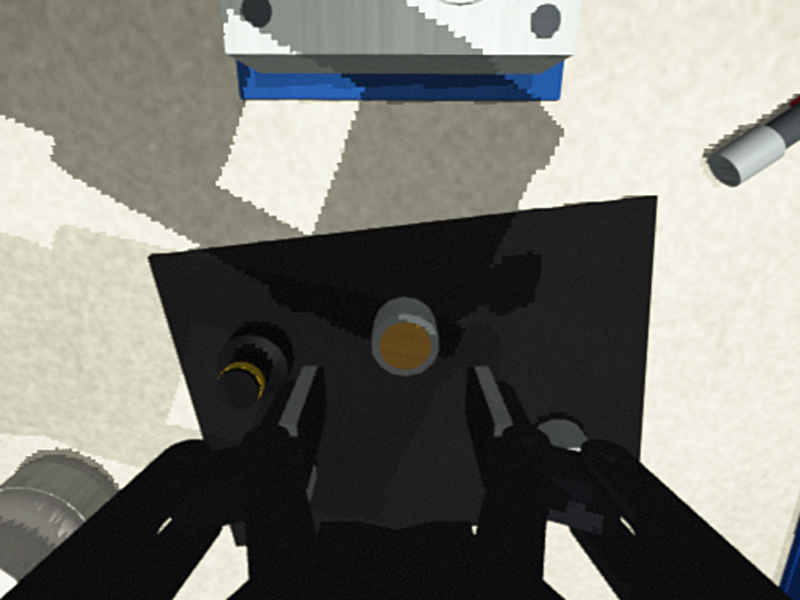

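Emit:
arm_command:
  plan:
    - {"translation": [0.2,0.3,2],"twist": 0,"gripper": 0.6}
    - {"translation": [0.2,0.3,4],"twist": 0,"gripper": 0.6}
    - {"translation": [0.2,0.3,5.4],"twist": 0,"gripper": 0.6}
    - {"translation": [0.2,0.3,5.4],"twist": 0,"gripper": 0.6}
    - {"translation": [0.2,0.3,5.4],"twist": 0,"gripper": 0.5}
  squeeze: 30

```text
clock: 8.57
eef_pos: [502.2, -241.4, 20.0]
tcp_rot: [-3.137, 0.006, -0.045]
contact_force: [-0.3, 0.4, 0.6]
opening: 0.504
```

```bash
python3 - <<'E'
from h import *
s=st(); m=camera_model("wrist"); im=grab_frame("wrist"); save("m8.png",im); s=st()
for t in tappets(im,m):
    print(np.round(t,1)); print(tool(np.array([t[0],t[1],18])-s["eef_pos"],s["tcp_rot"][2]))
E
```

```text
t 8.57 tcp [ 502.2 -241.4   20. ] rpy [-3.1373  0.0058 -0.0453] F [-0.3  0.4  0.6] open 0.504
t 8.62 tcp [ 502.6 -241.7   20.5] rpy [-3.1378  0.0047 -0.0455] F [0.1 0.6 0.8] open 0.502
[ 501.5 -241.6  460.7   24.3   24.3]
[-0.1085392  -0.00851085  0.25227711]
[ 427.5 -326.1  223.7   17.3   20.7]
[-7.11288458  8.76853532  0.25227711]
[ 424.4 -250.2   67.3    7.7   18.7]
[-7.76734417  1.20367275  0.25227711]
```

View pics/m8.png

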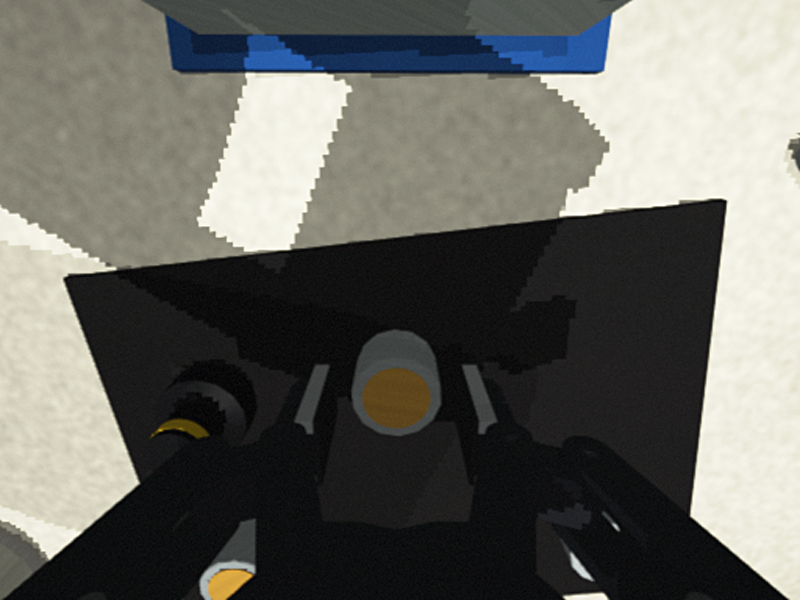

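Emit:
arm_command:
  plan:
    - {"translation": [-0.1,0,0.25],"twist": 0,"gripper": 0.45}
    - {"translation": [-0.1,0,0.25],"twist": 0,"gripper": 0}
    - {"translation": [-0.1,0,0.25],"twist": 0,"gripper": 0}
    - {"translation": [-0.1,0,0.25],"twist": 0,"gripper": 0}
    - {"translation": [-0.1,0,0.25],"twist": 0,"gripper": 0}

```text
clock: 9.03
eef_pos: [502.6, -242.0, 19.7]
tcp_rot: [-3.139, 0.002, -0.045]
contact_force: [-0.2, 2.2, 6.5]
opening: 0.349
```

```bash
python3 - <<'E'
from h import *
s=st(); m=camera_model("wrist"); im=grab_frame("wrist"); save("n8.png",im); s=st()
for t in tappets(im,m):
    print(np.round(t,1)); print(tool(np.array([t[0],t[1],18])-s["eef_pos"],s["tcp_rot"][2]))
E
```

```text
t 9.03 tcp [ 502.6 -242.    19.7] rpy [-3.1386e+00  2.4000e-03 -4.5400e-02] F [-0.2  2.2  6.5] open 0.349
t 9.08 tcp [ 502.6 -242.1   19.7] rpy [-3.1386e+00  2.3000e-03 -4.5500e-02] F [-0.4  1.   6.1] open 0.347
[ 501.7 -241.6  460.3   24.3   24.3]
[-0.09968652 -0.04363148  0.17008399]
[ 428.4 -326.5  206.9   17.7   21.3]
[-7.03609667  8.7767066   0.17008399]
[ 425.9 -251.6   87.2   13.3   19.3]
[-7.62669149  1.3041458   0.17008399]
```

View pics/n8.png

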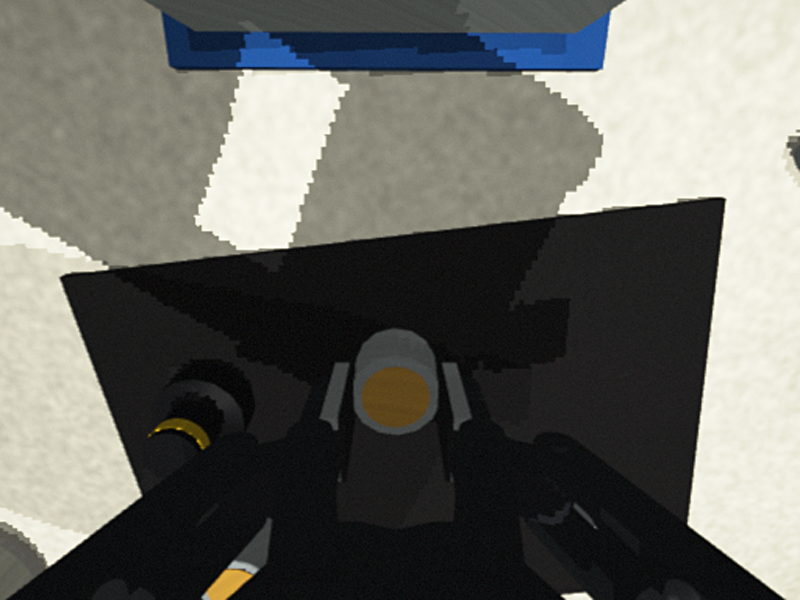

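Emit:
arm_command:
  plan:
    - {"translation": [0,0,-3],"twist": 0.002,"gripper": 0}
    - {"translation": [0.3,-2,-7],"twist": 0.002,"gripper": 0}
    - {"translation": [0.8,-6,-8],"twist": 0.002,"gripper": 0}
    - {"translation": [1.3,-10,-8],"twist": 0.002,"gripper": 0}
    - {"translation": [1.6,-13,-8],"twist": 0.002,"gripper": 0}

```text
clock: 9.5
eef_pos: [526.1, -111.4, 102.5]
tcp_rot: [-3.139, -0.002, -0.048]
contact_force: [-0.2, -0.6, -0.5]
opening: 0.343
```

Emit:
arm_command:
  plan:
    - {"translation": [0.1,-2,0],"twist": 0,"gripper": 0}
    - {"translation": [0.1,-2,0],"twist": 0,"gripper": 0}
    - {"translation": [0.1,-2,0],"twist": 0,"gripper": 0}
    - {"translation": [0.1,-2,0],"twist": 0,"gripper": 0}
    - {"translation": [0.1,-2,0],"twist": 0,"gripper": 0}

```text
clock: 9.92
eef_pos: [528.1, -92.3, 102.8]
tcp_rot: [-3.139, -0.002, -0.049]
contact_force: [-0.1, -0.2, -0.4]
opening: 0.343
```

```bash
cat >> h.py <<'E'
def held(im,m,tcp,zt):
    "estimate of held tappet disc centre at height zt"
    k=4;X,Y=tcp[0],tcp[1]
    R=rectify(im,m,zt,X-30,X+30,Y-30,Y+30,k); h=cv2.cvtColor(R,cv2.COLOR_BGR2HSV); H,S,V=[h[...,i].astype(int) for i in range(3)]
    c=max(comps((H>8)&(H<30)&(S>75)&(V>60),200),key=lambda q:q[0][4]); 
    return np.array([X+30-c[1][1]/k,Y+30-c[1][0]/k]),c[0]/k
E
python3 - <<'E'
from h import *
from bores import fit
s=st(); m=camera_model("wrist"); im=grab_frame("wrist"); cv2.imwrite("pics/o.png",im); save("o8.png",im); s=st()
e,c=held(im,m,s["eef_pos"],s["eef_pos"][2]+9.3); print("held",e,c, e-s["eef_pos"][:2])
p,o=fit(im,m,530,0.5,use=[1,2,3,4],dbg="o_fit.png"); print(np.round(o,1).tolist())
E
```

```text
t 9.92 tcp [528.1 -92.3 102.8] rpy [-3.1391e+00 -2.2000e-03 -4.9100e-02] F [-0.1 -0.2 -0.4] open 0.343
t 9.97 tcp [528.  -92.5 102.7] rpy [-3.139e+00 -2.000e-03 -4.960e-02] F [ 0.5  0.1 -0.1] open 0.343
held [532.40187392 -92.87252523] [ 25.75  20.    10.    11.75 164.75] [ 4.36456753 -0.41919575]
fun -42.427554451786705 p [ 5.30175e+02 -4.29000e-01 -5.00000e-02  1.85750e+01]
[[525.5, -92.3], [527.9, -46.4], [530.2, -0.4], [532.5, 45.5], [534.8, 91.5]]
```

View pics/o8.png

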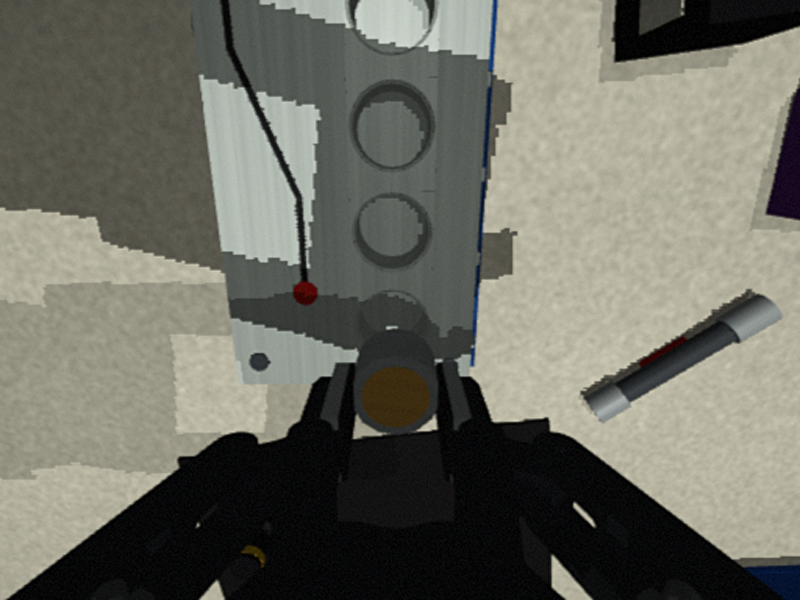

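View pics/o_fit.png

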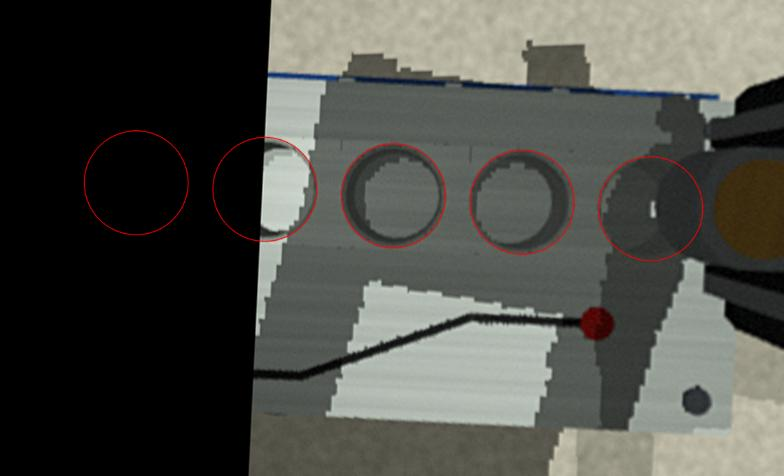

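```bash
sed -i 's/(S>75)&(V>60),200),key/(S>60)\&(V>25),200),key/' h.py
python3 - <<'E'
from h import *
from bores import fit
s=st(); m=camera_model("wrist"); im=cv2.imread("pics/o.png")
e,c=held(im,m,s["eef_pos"],s["eef_pos"][2]+9.3); print("held",e,c, e-s["eef_pos"][:2])
for u in ([1,2],[1,2,3]):
    p,o=fit(im,m,530,0.5,use=u,dbg="o_fit.png"); print(np.round(o,1).tolist())
E
```

```text
t 9.97 tcp [528.  -92.5 102.7] rpy [-3.139e+00 -2.000e-03 -4.960e-02] F [ 0.5  0.1 -0.1] open 0.343
held [527.03968257 -91.9707659 ] [  17.25   19.     24.75   24.25 1867.5 ] [-0.99762383  0.48256359]
fun -32.926307625264435 p [ 5.30397e+02  2.38000e-01 -4.70000e-02  1.80120e+01]
[[526.0, -91.7], [528.2, -45.7], [530.4, 0.2], [532.6, 46.2], [534.8, 92.1]]
fun -42.248147937152794 p [ 5.30112e+02 -5.31000e-01 -5.00000e-02  1.85710e+01]
[[525.5, -92.4], [527.8, -46.5], [530.1, -0.5], [532.4, 45.4], [534.7, 91.4]]
```

Emit:
arm_command:
  plan:
    - {"translation": [-0.12,0,1],"twist": 0,"gripper": 0}
    - {"translation": [-0.12,0,2],"twist": 0,"gripper": 0}
    - {"translation": [-0.12,0,3],"twist": 0,"gripper": 0}
    - {"translation": [-0.12,0,3.5],"twist": 0,"gripper": 0}
    - {"translation": [-0.12,0,3.5],"twist": 0,"gripper": 0}

```text
clock: 10.38
eef_pos: [525.6, -92.3, 65.7]
tcp_rot: [-3.139, 0.001, -0.05]
contact_force: [-0.7, -0.4, -0.7]
opening: 0.344
```

```bash
python3 - <<'E'
from h import *
st(); m=camera_model("wrist"); im=grab_frame("wrist"); save("q8.png",im); s=st()
e,c=held(im,m,s["eef_pos"],s["eef_pos"][2]+9.3); print("held",e,c, e-s["eef_pos"][:2])
E
```

```text
t 10.38 tcp [525.6 -92.3  65.7] rpy [-3.1386e+00  1.3000e-03 -4.9900e-02] F [-0.7 -0.4 -0.7] open 0.344
t 10.43 tcp [526.1 -92.3  66.5] rpy [-3.1387e+00  3.0000e-04 -4.9700e-02] F [-0.1  0.5 -0.5] open 0.341
held [524.6170067 -91.2868309] [  17.     19.5    24.5    24.   1840.75] [-1.45793155  0.9894744 ]
```

View pics/q8.png

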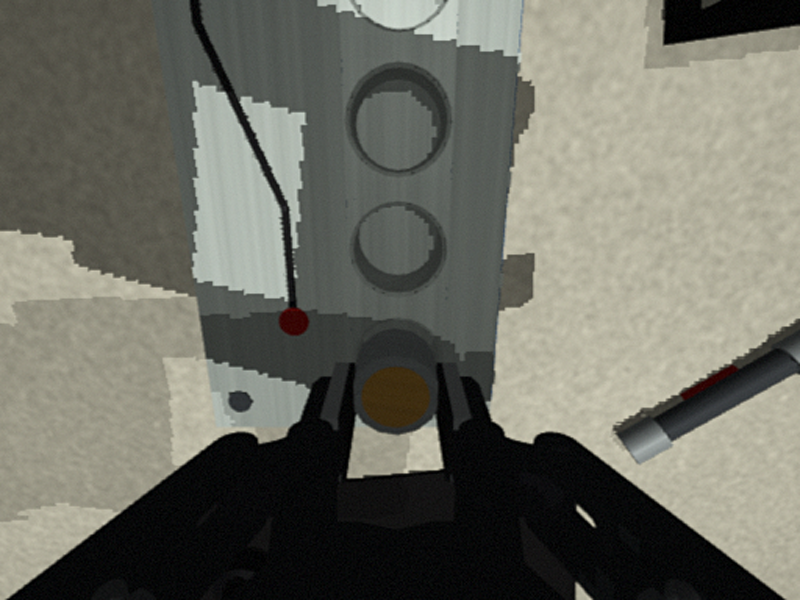

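Emit:
arm_command:
  plan:
    - {"translation": [0.07,0,0.3],"twist": 0,"gripper": 0}
    - {"translation": [0.07,0,0.6],"twist": 0,"gripper": 0}
    - {"translation": [0.07,0,0.8],"twist": 0,"gripper": 0}
    - {"translation": [0.07,0,1.0],"twist": 0,"gripper": 0}
    - {"translation": [0.07,0,1.0],"twist": 0,"gripper": 0}

```text
clock: 10.85
eef_pos: [526.7, -92.2, 56.2]
tcp_rot: [-3.139, 0.0, -0.05]
contact_force: [0.1, 0.0, -0.3]
opening: 0.347
```

Emit:
arm_command:
  plan:
    - {"translation": [0,0,0.3],"twist": 0,"gripper": 0}
    - {"translation": [0,0,0.6],"twist": 0,"gripper": 0}
    - {"translation": [0,0,0.8],"twist": 0,"gripper": 0}
    - {"translation": [0,0,0.8],"twist": 0,"gripper": 0.45}
    - {"translation": [0,0,0.8],"twist": 0,"gripper": 0.5}

```text
clock: 11.27
eef_pos: [526.6, -92.2, 48.1]
tcp_rot: [-3.139, 0.001, -0.05]
contact_force: [0.3, 0.3, 0.8]
opening: 0.498
```

Emit:
arm_command:
  plan:
    - {"translation": [0,0,0],"twist": 0,"gripper": 0.5}
    - {"translation": [0,0,0],"twist": 0,"gripper": 0.5}
    - {"translation": [0,0,-3],"twist": 0,"gripper": 0.6}
    - {"translation": [0,0,-6],"twist": 0,"gripper": 0.6}
    - {"translation": [0,0,-9],"twist": 0,"gripper": 0.6}

```text
clock: 11.68
eef_pos: [526.2, -92.4, 138.9]
tcp_rot: [-3.138, 0.002, -0.05]
contact_force: [1.2, 0.1, 0.1]
opening: 0.599
```

```bash
python3 - <<'E'
from h import *
s=st(); m=camera_model("wrist"); im=grab_frame("wrist"); save("r8.png",im); s=st()
E
```

```text
t 11.68 tcp [526.2 -92.4 138.9] rpy [-3.1385e+00  2.1000e-03 -4.9700e-02] F [1.2 0.1 0.1] open 0.599
t 11.73 tcp [529.5 -93.  144.7] rpy [-3.1395 -0.006  -0.0497] F [ 2.6 -0.5  4.9] open 0.6
```

View pics/r8.png

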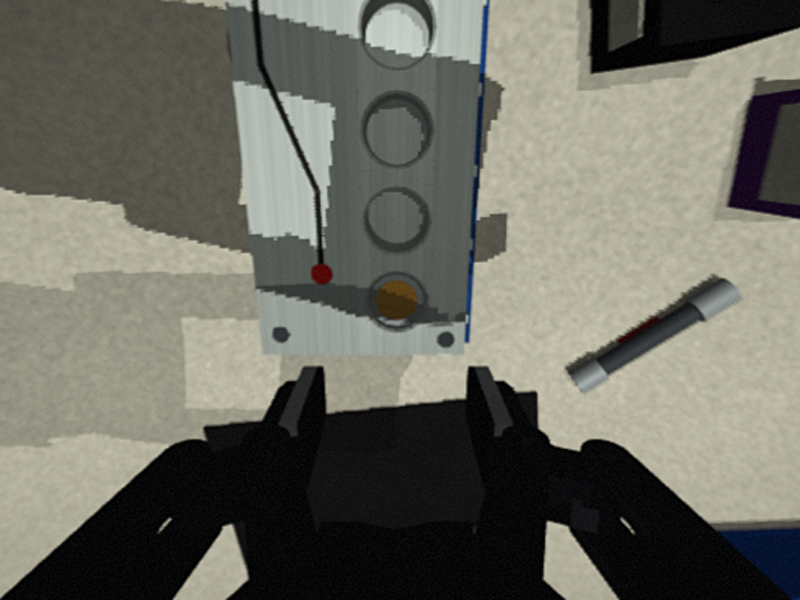

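Emit:
arm_command:
  plan:
    - {"translation": [-8.6,22.2,0],"twist": 0,"gripper": 0.6}
    - {"translation": [-8.6,22.2,0],"twist": 0,"gripper": 0.6}
    - {"translation": [-8.6,22.2,0],"twist": 0,"gripper": 0.6}
    - {"translation": [-8.6,22.2,0],"twist": 0,"gripper": 0.6}
    - {"translation": [-8.6,22.2,0],"twist": 0,"gripper": 0.6}

```text
clock: 12.15
eef_pos: [443.2, -285.2, 143.3]
tcp_rot: [-3.14, -0.007, -0.049]
contact_force: [0.8, -0.8, -0.2]
opening: 0.601
```

Emit:
arm_command:
  plan:
    - {"translation": [-1.5,4,0.5],"twist": 0,"gripper": 0.6}
    - {"translation": [-1.5,4,2.5],"twist": 0,"gripper": 0.6}
    - {"translation": [-1.5,4,4],"twist": 0,"gripper": 0.6}
    - {"translation": [-1.5,4,5],"twist": 0,"gripper": 0.6}
    - {"translation": [-1.5,4,5],"twist": 0,"gripper": 0.6}

```text
clock: 12.57
eef_pos: [425.4, -323.6, 91.2]
tcp_rot: [-3.138, -0.004, -0.049]
contact_force: [-0.1, 0.5, -0.7]
opening: 0.601
```

```bash
python3 - <<'E'
from h import *
s=st(); m=camera_model("wrist"); im=grab_frame("wrist"); save("s8.png",im); s=st()
for t in tappets(im,m):
    print(np.round(t,1)); print(tool(np.array([t[0]+1,t[1]-.5,18])-s["eef_pos"],s["tcp_rot"][2]))
E
```

```text
t 12.57 tcp [ 425.4 -323.6   91.2] rpy [-3.138  -0.004  -0.0495] F [-0.1  0.5 -0.7] open 0.601
t 12.62 tcp [ 426.2 -323.7   92.4] rpy [-3.1387 -0.005  -0.0488] F [-0.6  0.1  0.6] open 0.604
[ 584.4 -316.7  462.    24.3   24.7]
[15.87113391 -1.42795304  7.43737768]
[ 430.6 -330.4  456.8   24.3   24.3]
[0.57417094 0.69391869 7.43737768]
```

View pics/s8.png

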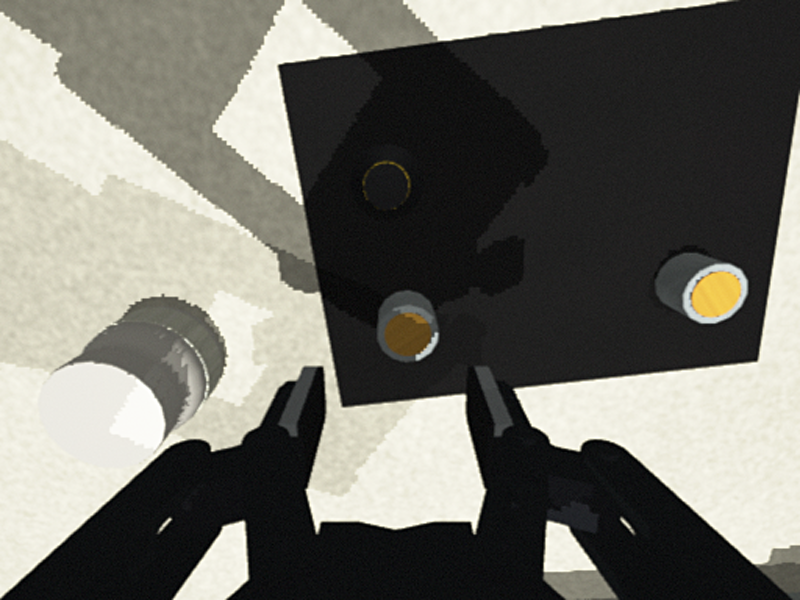

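Emit:
arm_command:
  plan:
    - {"translation": [0.58,0.7,1],"twist": 0,"gripper": 0.6}
    - {"translation": [0.58,0.7,3],"twist": 0,"gripper": 0.6}
    - {"translation": [0.58,0.7,5],"twist": 0,"gripper": 0.6}
    - {"translation": [0.58,0.7,7],"twist": 0,"gripper": 0.6}
    - {"translation": [0.58,0.7,7.3],"twist": 0,"gripper": 0.55}

```text
clock: 13.03
eef_pos: [431.5, -329.4, 17.7]
tcp_rot: [-3.137, -0.003, -0.047]
contact_force: [-0.2, 0.8, 0.7]
opening: 0.551
```

```bash
python3 - <<'E'
from h import *
s=st(); m=camera_model("wrist"); im=grab_frame("wrist"); save("t8.png",im); s=st()
for t in tappets(im,m):
    print(np.round(t,1)); print(tool(np.array([t[0]+1,t[1]-.5,18])-s["eef_pos"],s["tcp_rot"][2]))
E
```

```text
t 13.03 tcp [ 431.5 -329.4   17.7] rpy [-3.1371e+00 -2.7000e-03 -4.7400e-02] F [-0.2  0.8  0.7] open 0.551
t 13.08 tcp [ 431.7 -329.7   18.4] rpy [-3.1373e+00 -2.9000e-03 -4.7600e-02] F [-0.1  0.3  0.1] open 0.545
[ 430.5 -330.4  461.    24.3   24. ]
[-0.00874289  0.129047    0.0374202 ]
```

Emit:
arm_command:
  plan:
    - {"translation": [0,0.1,-0.15],"twist": 0,"gripper": 0.5}
    - {"translation": [0,0.1,-0.15],"twist": 0,"gripper": 0}
    - {"translation": [0,0.1,-0.15],"twist": 0,"gripper": 0}
    - {"translation": [0,0.1,-0.15],"twist": 0,"gripper": 0}
    - {"translation": [0,0.1,-0.15],"twist": 0,"gripper": 0}

```text
clock: 13.5
eef_pos: [432.7, -331.2, 21.5]
tcp_rot: [-3.138, -0.005, -0.048]
contact_force: [-0.4, 2.8, 7.0]
opening: 0.344
```

Emit:
arm_command:
  plan:
    - {"translation": [0,0,0],"twist": 0,"gripper": 0}
    - {"translation": [0,0,-2],"twist": 0,"gripper": 0}
    - {"translation": [0,0,-5],"twist": 0,"gripper": 0}
    - {"translation": [0,0,-8],"twist": 0,"gripper": 0}
    - {"translation": [0,0,-9],"twist": 0,"gripper": 0}

```text
clock: 13.92
eef_pos: [433.9, -332.9, 115.9]
tcp_rot: [3.141, -0.01, -0.048]
contact_force: [0.5, -0.5, -0.2]
opening: 0.34
```

```bash
python3 - <<'E'
from h import *
s=st(); d=np.array([529,-45.7-.5,105])-s["eef_pos"]; print(d,tool(d,s["tcp_rot"][2]))
E
```

```text
t 13.92 tcp [ 433.9 -332.9  115.9] rpy [ 3.1413 -0.0099 -0.0477] F [ 0.5 -0.5 -0.2] open 0.34
[ 95.09074759 286.65900804 -10.86183429] [  8.13127946 -29.08674382   1.08618343]
```

Emit:
arm_command:
  plan:
    - {"translation": [8.1,-29.1,1],"twist": 0,"gripper": 0}
    - {"translation": [8.1,-29.1,1],"twist": 0,"gripper": 0}
    - {"translation": [8.1,-29.1,1],"twist": 0,"gripper": 0}
    - {"translation": [8.1,-29.1,1],"twist": 0,"gripper": 0}
    - {"translation": [8.1,-29.1,1],"twist": 0,"gripper": 0}

```text
clock: 14.33
eef_pos: [499.3, -132.4, 108.4]
tcp_rot: [3.141, -0.011, -0.048]
contact_force: [1.0, -1.2, -0.4]
opening: 0.342
```

```bash
python3 - <<'E'
from h import *
s=st(); d=np.array([529,-46.2,103])-s["eef_pos"]; print(d,tool(d,s["tcp_rot"][2]))
E
```

```text
t 14.33 tcp [ 499.3 -132.4  108.4] rpy [ 3.1411 -0.0107 -0.0483] F [ 1.  -1.2 -0.4] open 0.342
[29.74170373 86.2416268  -5.40021466] [ 2.55424112 -8.75772366  0.54002147]
```

Emit:
arm_command:
  plan:
    - {"translation": [2.55,-8.7,0.5],"twist": 0,"gripper": 0}
    - {"translation": [2.55,-8.7,0.5],"twist": 0,"gripper": 0}
    - {"translation": [2.55,-8.7,0.5],"twist": 0,"gripper": 0}
    - {"translation": [2.55,-8.7,0.5],"twist": 0,"gripper": 0}
    - {"translation": [2.55,-8.7,0.5],"twist": 0,"gripper": 0}

```text
clock: 14.75
eef_pos: [528.8, -46.5, 103.6]
tcp_rot: [3.141, -0.011, -0.046]
contact_force: [-0.2, -0.5, -0.3]
opening: 0.342
```

```bash
python3 - <<'E'
from h import *
from bores import fit
st(); grab_frame("wrist"); st(); m=camera_model("wrist"); im=grab_frame("wrist"); cv2.imwrite("pics/u.png",im);save("u8.png",im); s=st()
e,c=held(im,m,s["eef_pos"],s["eef_pos"][2]+7.5); off=e-s["eef_pos"][:2]; print("held",e,c,off)
for u in ([2,3],[2,3,4]):
    p,o=fit(im,m,530.2,0.2,use=u,dbg="u_fit.png"); print(np.round(o,1).tolist())
    d=np.array([*(o[1]-off),66])-s["eef_pos"]; print(d,tool(d,s["tcp_rot"][2]))
E
```

```text
t 14.75 tcp [528.8 -46.5 103.6] rpy [ 3.1408 -0.0106 -0.0463] F [-0.2 -0.5 -0.3] open 0.342
t 14.8 tcp [528.6 -47.3 103.6] rpy [ 3.1408 -0.0104 -0.0479] F [-0.4 -0.5 -0.7] open 0.337
t 14.85 tcp [528.5 -47.8 103.6] rpy [ 3.1409 -0.0104 -0.049 ] F [ 0.3  1.  -0.6] open 0.341
held [527.58500849 -46.76793966] [  16.75   18.75   24.75   24.5  1870.25] [-0.90004679  0.99903088]
fun -32.7505591787522 p [ 5.30138e+02 -2.70000e-01 -5.10000e-02  1.85200e+01]
[[525.5, -92.2], [527.8, -46.2], [530.1, -0.3], [532.5, 45.7], [534.8, 91.6]]
[  0.20971486   0.55814193 -37.61241599] [ 0.01821397 -0.05677392  3.7612416 ]
fun -41.245741999810484 p [ 5.30109e+02 -4.27000e-01 -5.20000e-02  1.86030e+01]
[[525.4, -92.3], [527.7, -46.4], [530.1, -0.4], [532.5, 45.5], [534.8, 91.5]]
[  0.15643274   0.40212172 -37.61241599] [ 0.01365594 -0.04092977  3.7612416 ]
```

View pics/u_fit.png

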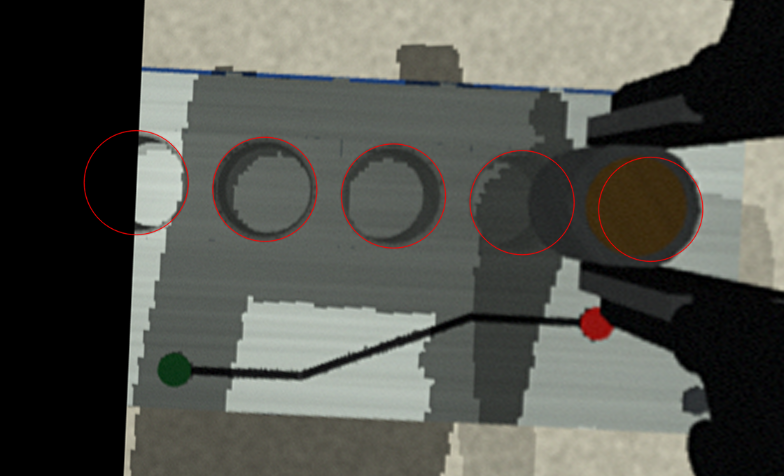

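View pics/u8.png

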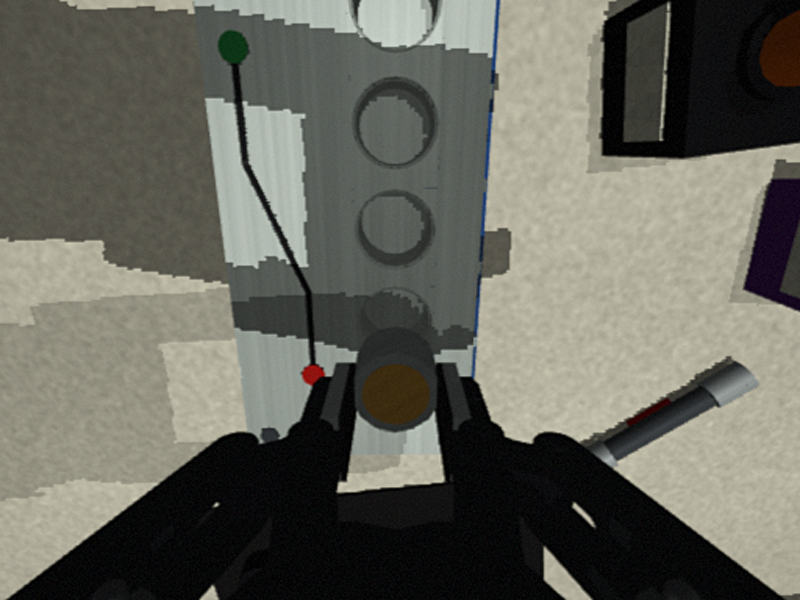

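Emit:
arm_command:
  plan:
    - {"translation": [0.02,-0.05,1],"twist": 0,"gripper": 0}
    - {"translation": [0.02,-0.05,2],"twist": 0,"gripper": 0}
    - {"translation": [0.02,-0.05,2.8],"twist": 0,"gripper": 0}
    - {"translation": [0.02,-0.05,3.3],"twist": 0,"gripper": 0}
    - {"translation": [0.02,-0.05,3.3],"twist": 0,"gripper": 0}

```text
clock: 15.27
eef_pos: [527.9, -47.7, 68.9]
tcp_rot: [3.141, -0.008, -0.05]
contact_force: [0.2, 0.9, -0.8]
opening: 0.345
```

```bash
python3 - <<'E'
from h import *
s=st(); d=np.array([528.7,-47.2,55])-s["eef_pos"]; print(d,tool(d,s["tcp_rot"][2]))
E
```

```text
t 15.27 tcp [527.9 -47.7  68.9] rpy [ 3.1409 -0.0076 -0.0497] F [ 0.2  0.9 -0.8] open 0.345
[  0.84163205   0.47523343 -13.88491901] [ 0.08169856 -0.0516455   1.3884919 ]
```

Emit:
arm_command:
  plan:
    - {"translation": [0.08,-0.05,0.2],"twist": 0,"gripper": 0}
    - {"translation": [0.08,-0.05,0.5],"twist": 0,"gripper": 0}
    - {"translation": [0.08,-0.05,0.8],"twist": 0,"gripper": 0}
    - {"translation": [0.08,-0.05,1.1],"twist": 0,"gripper": 0}
    - {"translation": [0.08,-0.05,1.2],"twist": 0,"gripper": 0}

```text
clock: 15.68
eef_pos: [528.6, -47.1, 56.5]
tcp_rot: [3.141, -0.007, -0.05]
contact_force: [-0.2, -0.6, -0.8]
opening: 0.34
```

No contact force at 7 mm depth; go on and release.

Emit:
arm_command:
  plan:
    - {"translation": [0,0,0.3],"twist": 0,"gripper": 0}
    - {"translation": [0,0,0.6],"twist": 0,"gripper": 0}
    - {"translation": [0,0,0.8],"twist": 0,"gripper": 0}
    - {"translation": [0,0,0.8],"twist": 0,"gripper": 0.45}
    - {"translation": [0,0,0.8],"twist": 0,"gripper": 0.5}

```text
clock: 16.1
eef_pos: [528.7, -47.1, 48.5]
tcp_rot: [3.141, -0.007, -0.05]
contact_force: [-0.4, -0.1, -0.5]
opening: 0.5
```

Emit:
arm_command:
  plan:
    - {"translation": [0,0,0],"twist": 0,"gripper": 0.5}
    - {"translation": [0,0,0],"twist": 0,"gripper": 0.5}
    - {"translation": [0,0,-3],"twist": 0,"gripper": 0.6}
    - {"translation": [0,0,-6],"twist": 0,"gripper": 0.6}
    - {"translation": [0,0,-9],"twist": 0,"gripper": 0.6}

```text
clock: 16.52
eef_pos: [527.5, -47.0, 139.3]
tcp_rot: [3.141, -0.006, -0.05]
contact_force: [0.3, 0.6, -0.4]
opening: 0.603
```

```bash
python3 - <<'E'
from h import *
s=st(); m=camera_model("wrist"); im=grab_frame("wrist"); save("v8.png",im); s=st()
d=np.array([585,-310,130])-s["eef_pos"]; print(d,tool(d,s["tcp_rot"][2]))
E
```

```text
t 16.52 tcp [527.5 -47.  139.3] rpy [ 3.141  -0.0059 -0.0496] F [ 0.3  0.6 -0.4] open 0.603
t 16.57 tcp [530.9 -47.3 145.1] rpy [ 3.1407 -0.0139 -0.0495] F [ 2.8 -1.3  3.9] open 0.604
[  54.11820866 -262.69390848  -15.05040909] [ 6.70490744 25.96946124  1.50504091]
```

View pics/v8.png

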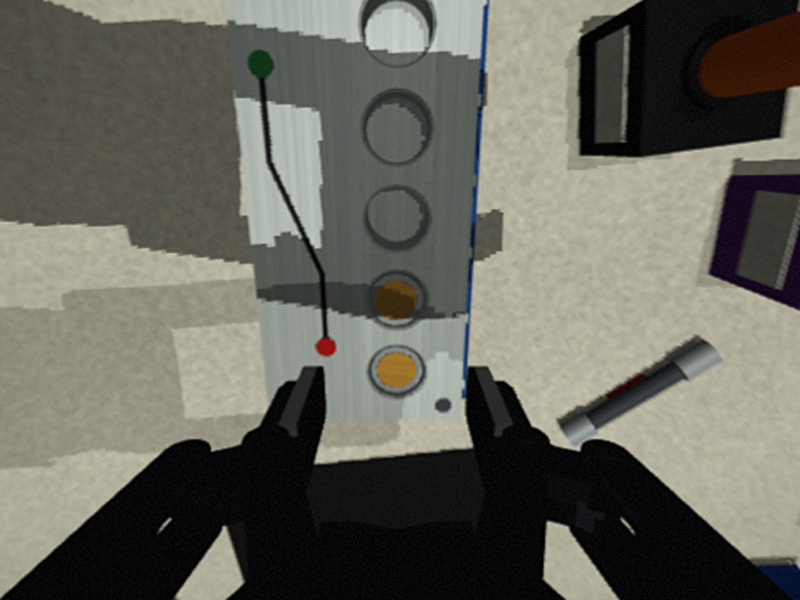

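Two tappets in, both flush. Now the third.

Emit:
arm_command:
  plan:
    - {"translation": [6.7,26,0],"twist": 0,"gripper": 0.6}
    - {"translation": [6.7,26,0],"twist": 0,"gripper": 0.6}
    - {"translation": [6.7,26,0],"twist": 0,"gripper": 0.6}
    - {"translation": [6.7,26,0],"twist": 0,"gripper": 0.6}
    - {"translation": [6.7,26,0],"twist": 0,"gripper": 0.6}

```text
clock: 16.98
eef_pos: [572.3, -252.6, 144.8]
tcp_rot: [3.14, -0.015, -0.049]
contact_force: [0.3, -0.5, 0.3]
opening: 0.6
```

Emit:
arm_command:
  plan:
    - {"translation": [1.3,5.5,0.5],"twist": 0,"gripper": 0.6}
    - {"translation": [1.3,5.5,2.5],"twist": 0,"gripper": 0.6}
    - {"translation": [1.3,5.5,4],"twist": 0,"gripper": 0.6}
    - {"translation": [1.3,5.5,5],"twist": 0,"gripper": 0.6}
    - {"translation": [1.3,5.5,5],"twist": 0,"gripper": 0.6}

```text
clock: 17.4
eef_pos: [581.5, -307.4, 92.4]
tcp_rot: [-3.141, -0.011, -0.05]
contact_force: [-1.2, 0.7, -0.7]
opening: 0.597
```

```bash
python3 - <<'E'
from h import *
s=st(); m=camera_model("wrist"); im=grab_frame("wrist"); save("x8.png",im); s=st()
for t in tappets(im,m):
    print(np.round(t,1)); print(tool(np.array([t[0]+1,t[1]-.5,19])-s["eef_pos"],s["tcp_rot"][2]))
E
```

```text
t 17.4 tcp [ 581.5 -307.4   92.4] rpy [-3.1407 -0.0108 -0.0497] F [-1.2  0.7 -0.7] open 0.597
t 17.45 tcp [ 582.3 -307.4   93.8] rpy [-3.1414 -0.0122 -0.0491] F [ 0.3 -0.1  1.2] open 0.604
[ 584.4 -316.6  456.9   24.3   24.3]
[0.35454316 0.95745744 7.47900264]
[ 428.2 -256.1   83.3   21.7   12.7]
[-15.53862064  -4.32283669   7.47900264]
```

View pics/x8.png

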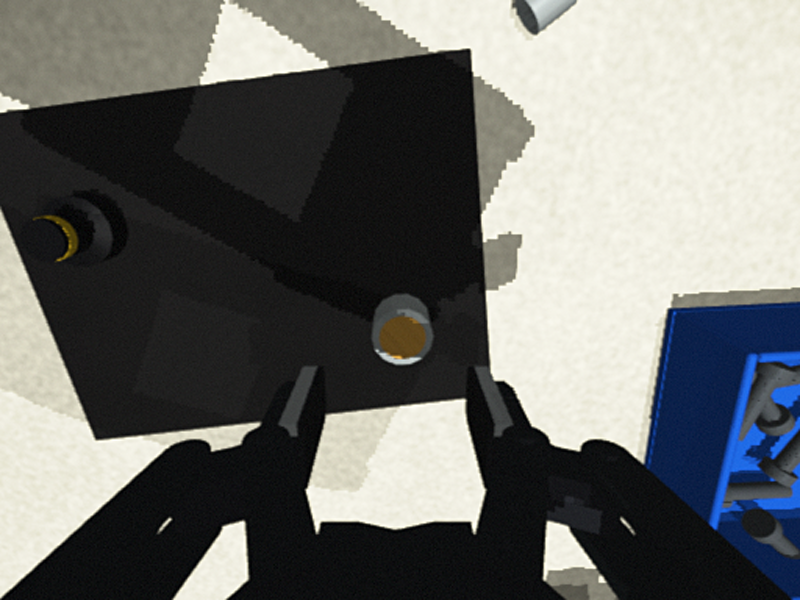

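Emit:
arm_command:
  plan:
    - {"translation": [0.36,0.95,1],"twist": 0,"gripper": 0.6}
    - {"translation": [0.36,0.95,3],"twist": 0,"gripper": 0.6}
    - {"translation": [0.36,0.95,5],"twist": 0,"gripper": 0.6}
    - {"translation": [0.36,0.95,7],"twist": 0,"gripper": 0.6}
    - {"translation": [0.36,0.95,7.3],"twist": 0,"gripper": 0.55}

```text
clock: 17.87
eef_pos: [585.2, -316.0, 18.2]
tcp_rot: [-3.14, -0.009, -0.048]
contact_force: [-0.7, 1.4, -0.4]
opening: 0.552
```

```bash
python3 - <<'E'
from h import *
s=st(); m=camera_model("wrist"); im=grab_frame("wrist"); save("y8.png",im); s=st()
for t in tappets(im,m):
    print(np.round(t,1)); print(tool(np.array([t[0]+1,t[1]-.5,20])-s["eef_pos"],s["tcp_rot"][2]))
E
```

```text
t 17.87 tcp [ 585.2 -316.    18.2] rpy [-3.14   -0.0092 -0.0481] F [-0.7  1.4 -0.4] open 0.552
t 17.92 tcp [ 585.5 -316.2   19.1] rpy [-3.1402 -0.0096 -0.0482] F [-0.8 -0.   0.3] open 0.552
[ 584.3 -316.7  460.3   24.3   24. ]
[-0.01782028  0.09842418 -0.09482325]
```

Emit:
arm_command:
  plan:
    - {"translation": [0,0.1,-0.1],"twist": 0,"gripper": 0.5}
    - {"translation": [0,0.1,-0.1],"twist": 0,"gripper": 0}
    - {"translation": [0,0.1,-0.1],"twist": 0,"gripper": 0}
    - {"translation": [0,0.1,-0.1],"twist": 0,"gripper": 0}
    - {"translation": [0,0.1,-0.1],"twist": 0,"gripper": 0}

```text
clock: 18.33
eef_pos: [586.5, -317.8, 21.6]
tcp_rot: [-3.141, -0.012, -0.048]
contact_force: [1.0, -0.8, 7.7]
opening: 0.341
```

Emit:
arm_command:
  plan:
    - {"translation": [0,0,0],"twist": 0,"gripper": 0}
    - {"translation": [0,0,-2],"twist": 0,"gripper": 0}
    - {"translation": [0,0,-5],"twist": 0,"gripper": 0}
    - {"translation": [0,0,-8],"twist": 0,"gripper": 0}
    - {"translation": [0,0,-9],"twist": 0,"gripper": 0}

```text
clock: 18.75
eef_pos: [587.2, -318.8, 116.0]
tcp_rot: [3.14, -0.017, -0.048]
contact_force: [-0.2, -1.4, -0.2]
opening: 0.339
```

```bash
python3 - <<'E'
from h import *
s=st(); d=np.array([531.2,-1,105])-s["eef_pos"]; print(d,tool(d,s["tcp_rot"][2]))
E
```

```text
t 18.75 tcp [ 587.2 -318.8  116. ] rpy [ 3.1395 -0.0167 -0.0481] F [-0.2 -1.4 -0.2] open 0.339
[-56.02836166 317.7626893  -10.99966526] [ -7.12520208 -31.46989888   1.09996653]
```

Emit:
arm_command:
  plan:
    - {"translation": [-7.1,-31.5,1],"twist": 0,"gripper": 0}
    - {"translation": [-7.1,-31.5,1],"twist": 0,"gripper": 0}
    - {"translation": [-7.1,-31.5,1],"twist": 0,"gripper": 0}
    - {"translation": [-7.1,-31.5,1],"twist": 0,"gripper": 0}
    - {"translation": [-7.1,-31.5,1],"twist": 0,"gripper": 0}

```text
clock: 19.17
eef_pos: [549.6, -110.8, 106.5]
tcp_rot: [3.14, -0.017, -0.049]
contact_force: [1.3, 0.8, -0.7]
opening: 0.343
```

```bash
python3 - <<'E'
from h import *
s=st(); d=np.array([531.2,-1,105])-s["eef_pos"]; print(d,tool(d,s["tcp_rot"][2]))
E
```

```text
t 19.17 tcp [ 549.6 -110.8  106.5] rpy [ 3.1396 -0.0166 -0.0488] F [ 1.3  0.8 -0.7] open 0.343
[-18.38944182 109.76407861  -1.53372637] [ -2.37190955 -10.87369718   0.15337264]
```

Emit:
arm_command:
  plan:
    - {"translation": [-2.4,-10.8,0.1],"twist": 0,"gripper": 0}
    - {"translation": [-2.4,-10.8,0.1],"twist": 0,"gripper": 0}
    - {"translation": [-2.4,-10.8,0.1],"twist": 0,"gripper": 0}
    - {"translation": [-2.4,-10.8,0.1],"twist": 0,"gripper": 0}
    - {"translation": [-2.4,-10.8,0.1],"twist": 0,"gripper": 0}

```text
clock: 19.58
eef_pos: [530.4, -0.3, 104.8]
tcp_rot: [3.14, -0.016, -0.046]
contact_force: [-0.3, -0.9, -0.1]
opening: 0.341
```

```bash
python3 - <<'E'
from h import *
from bores import fit
st(); grab_frame("wrist"); st(); m=camera_model("wrist"); im=grab_frame("wrist"); cv2.imwrite("pics/z.png",im);save("z8.png",im); s=st()
e,c=held(im,m,s["eef_pos"],s["eef_pos"][2]+7.5); off=e-s["eef_pos"][:2]; print("held",e,c,off)
for u in ([3],[3,4]):
    p,o=fit(im,m,530.2,-.1,use=u,dbg="z_fit.png"); print(np.round(o,1).tolist())
    d=np.array([*(o[2]-off),70])-s["eef_pos"]; print(d,tool(d,s["tcp_rot"][2]))
E
```

```text
t 19.58 tcp [ 5.304e+02 -3.000e-01  1.048e+02] rpy [ 3.1395 -0.0162 -0.0457] F [-0.3 -0.9 -0.1] open 0.341
t 19.63 tcp [530.8  -1.4 104.9] rpy [ 3.1394 -0.0166 -0.047 ] F [ 0.5 -0.4 -0.5] open 0.336
t 19.68 tcp [531.   -2.1 104.9] rpy [ 3.1393 -0.0167 -0.0483] F [ 0.1 -0.2 -0. ] open 0.339
held [ 5.29817486e+02 -5.05868399e-01] [  16.25   19.25   24.5    24.25 1863.75] [-1.20955734  1.58588196]
fun -17.930430960806593 p [ 5.31391e+02  8.05000e-01 -2.30000e-02  1.76630e+01]
[[529.3, -91.2], [530.4, -45.2], [531.4, 0.8], [532.4, 46.8], [533.5, 92.8]]
[  1.57309148   1.31120433 -34.85960487] [ 0.15080111 -0.13855599  3.48596049]
fun -34.55069396074884 p [ 5.29853e+02  4.31000e-01 -5.30000e-02  1.79870e+01]
[[525.0, -91.4], [527.4, -45.5], [529.9, 0.4], [532.3, 46.4], [534.7, 92.3]]
[  0.03545955   0.93639761 -34.85960487] [-9.75117944e-04 -9.37018030e-02  3.48596049e+00]
```

View pics/z8.png

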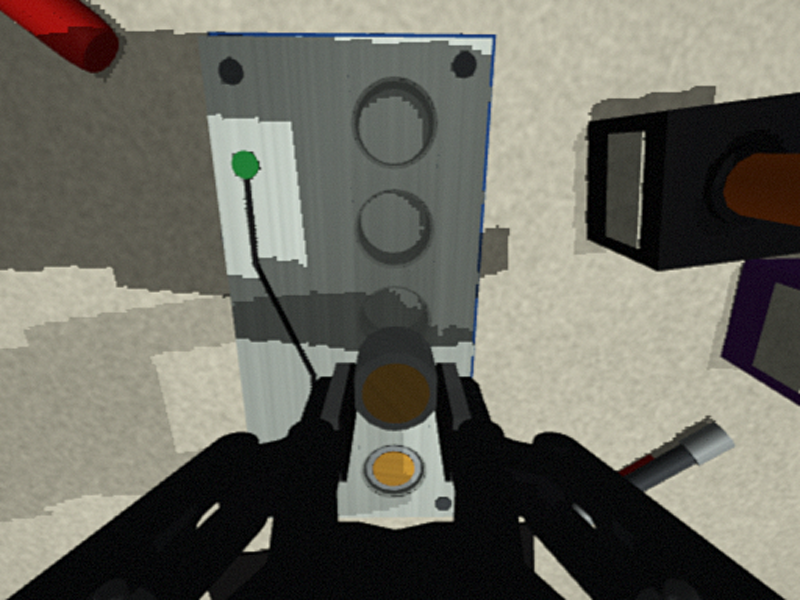

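Emit:
arm_command:
  plan:
    - {"translation": [0.01,-0.05,1],"twist": 0,"gripper": 0}
    - {"translation": [0.01,-0.05,2],"twist": 0,"gripper": 0}
    - {"translation": [0.01,-0.05,3],"twist": 0,"gripper": 0}
    - {"translation": [0.01,-0.05,3.5],"twist": 0,"gripper": 0}
    - {"translation": [0.01,-0.05,3.5],"twist": 0,"gripper": 0}

```text
clock: 20.1
eef_pos: [530.5, -2.2, 67.9]
tcp_rot: [3.139, -0.014, -0.049]
contact_force: [-0.3, 0.9, 0.3]
opening: 0.336
```

```bash
python3 - <<'E'
from h import *
s=st(); d=np.array([531.2,-1.7,55])-s["eef_pos"]; print(d,tool(d,s["tcp_rot"][2]))
E
```

```text
t 20.1 tcp [530.5  -2.2  67.9] rpy [ 3.1392 -0.0135 -0.0492] F [-0.3  0.9  0.3] open 0.336
[  0.70595825   0.52452768 -12.88405136] [ 0.06792938 -0.05586289  1.28840514]
```

Emit:
arm_command:
  plan:
    - {"translation": [0.07,-0.05,0.2],"twist": 0,"gripper": 0}
    - {"translation": [0.07,-0.05,0.5],"twist": 0,"gripper": 0}
    - {"translation": [0.07,-0.05,0.8],"twist": 0,"gripper": 0}
    - {"translation": [0.07,-0.05,1.1],"twist": 0,"gripper": 0}
    - {"translation": [0.07,-0.05,1.2],"twist": 0,"gripper": 0}

```text
clock: 20.52
eef_pos: [531.3, -1.7, 55.6]
tcp_rot: [3.139, -0.013, -0.049]
contact_force: [-0.8, -0.7, 0.2]
opening: 0.345
```

Emit:
arm_command:
  plan:
    - {"translation": [0,0,0.3],"twist": 0,"gripper": 0}
    - {"translation": [0,0,0.6],"twist": 0,"gripper": 0}
    - {"translation": [0,0,0.7],"twist": 0,"gripper": 0}
    - {"translation": [0,0,0.7],"twist": 0,"gripper": 0.45}
    - {"translation": [0,0,0.7],"twist": 0,"gripper": 0.5}

```text
clock: 20.93
eef_pos: [531.4, -1.8, 48.6]
tcp_rot: [3.139, -0.013, -0.049]
contact_force: [0.1, -0.2, -0.4]
opening: 0.5
```

Emit:
arm_command:
  plan:
    - {"translation": [0,0,0],"twist": 0,"gripper": 0.5}
    - {"translation": [0,0,0],"twist": 0,"gripper": 0.5}
    - {"translation": [0,0,-3],"twist": 0,"gripper": 0.6}
    - {"translation": [0,-1,-6],"twist": 0,"gripper": 0.6}
    - {"translation": [0,-4,-9],"twist": 0,"gripper": 0.6}

```text
clock: 21.35
eef_pos: [531.7, 36.1, 138.8]
tcp_rot: [3.138, -0.012, -0.051]
contact_force: [1.3, -0.3, 0.0]
opening: 0.6
```

```bash
python3 - <<'E'
from h import *
st(); grab_frame("top");s=st(); m=camera_model("wrist"); im=grab_frame("wrist"); save("za8.png",im); s=st()
im=grab_frame("scene"); save("za_s.png",im,(150,80,320,300))
im=grab_frame("top"); save("za_t.png",im)
E
```

```text
t 21.35 tcp [531.7  36.1 138.8] rpy [ 3.1382 -0.0121 -0.0515] F [ 1.3 -0.3  0. ] open 0.6
t 21.4 tcp [535.4  41.7 144.6] rpy [-3.1412 -0.0206 -0.0514] F [2.7 3.6 4.8] open 0.595
t 21.45 tcp [535.5  40.4 142.6] rpy [ 3.1411 -0.0215 -0.0482] F [ 1.1  0.4 -0.3] open 0.605
```

View pics/za8.png

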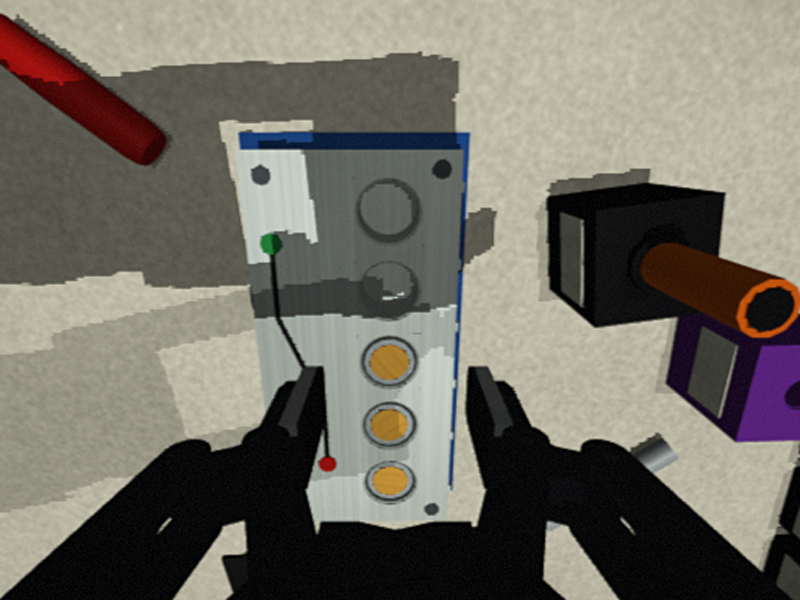

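View pics/za_s.png

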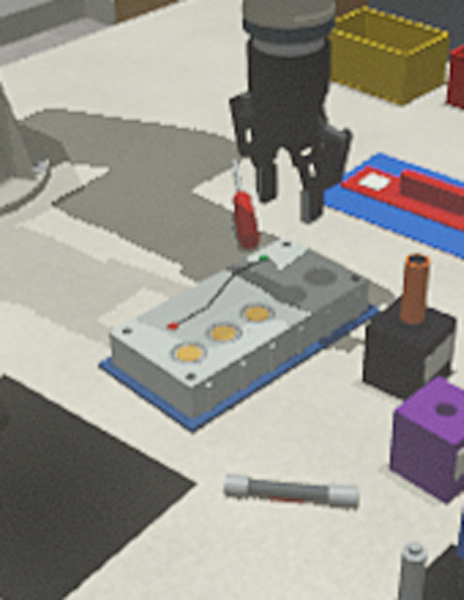

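View pics/za_t.png

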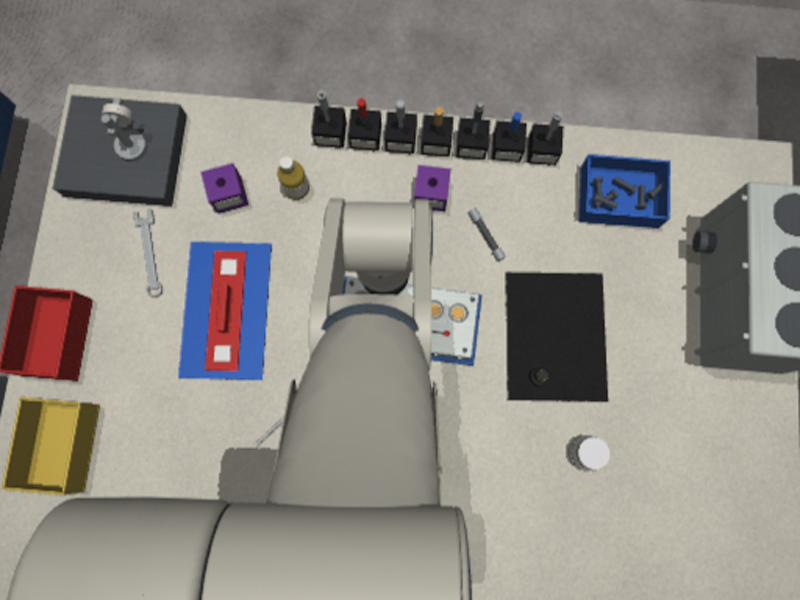

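Emit:
arm_command:
  plan:
    - {"translation": [1,-1,-3],"twist": 0,"gripper": 0.6}
    - {"translation": [3,-2,-6],"twist": 0,"gripper": 0.6}
    - {"translation": [6,-3,-9],"twist": 0,"gripper": 0.6}
    - {"translation": [9,-4,-11],"twist": 0,"gripper": 0.6}
    - {"translation": [9,-4,-11],"twist": 0,"gripper": 0.6}

```text
clock: 21.97
eef_pos: [629.4, 75.3, 253.9]
tcp_rot: [3.141, -0.025, -0.048]
contact_force: [-1.4, -0.3, 0.5]
opening: 0.596
```

Emit:
arm_command:
  plan:
    - {"translation": [0,0,0],"twist": 0,"gripper": 0.6}
    - {"translation": [0,0,0],"twist": 0,"gripper": 0.6}
    - {"translation": [0,0,0],"twist": 0,"gripper": 0.6}
    - {"translation": [0,0,0],"twist": 0,"gripper": 0.6}
    - {"translation": [0,0,0],"twist": 0,"gripper": 0.6}

```text
clock: 22.38
eef_pos: [628.3, 74.8, 252.9]
tcp_rot: [3.141, -0.023, -0.048]
contact_force: [-0.6, 0.4, -0.0]
opening: 0.598
```

```bash
python3 - <<'E'
from h import *
import pickle
st(); m=camera_model("wrist"); im=grab_frame("wrist"); cv2.imwrite("pics/zb.png",im); save("zb8.png",im); s=st(); pickle.dump((s,m),open("pics/zb.pkl","wb"))
E
```

```text
t 22.38 tcp [628.3  74.8 252.9] rpy [ 3.1405 -0.0226 -0.0478] F [-0.6  0.4 -0. ] open 0.598
t 22.43 tcp [628.6  74.9 253.2] rpy [ 3.1407 -0.0232 -0.0478] F [-0.3  0.1 -0.7] open 0.597
```

View pics/zb8.png

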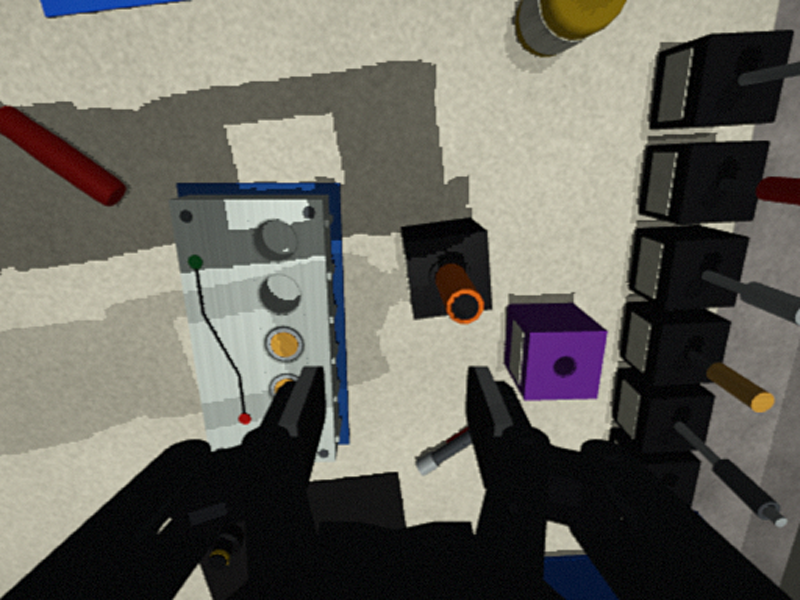

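Emit:
arm_command:
  plan:
    - {"translation": [0,0,0],"twist": 0,"gripper": 0.6}
    - {"translation": [0,0,0],"twist": 0,"gripper": 0.6}
    - {"translation": [0,0,0],"twist": 0,"gripper": 0.6}
    - {"translation": [0,0,3],"twist": 0,"gripper": 0.6}
    - {"translation": [0,0,6.5],"twist": 0,"gripper": 0.6}

```text
clock: 22.85
eef_pos: [632.3, 75.1, 190.5]
tcp_rot: [-3.141, -0.03, -0.048]
contact_force: [0.4, -0.2, 0.0]
opening: 0.602
```

Emit:
arm_command:
  plan:
    - {"translation": [0,0,0],"twist": 0,"gripper": 0.6}
    - {"translation": [0,0,0],"twist": 0,"gripper": 0.6}
    - {"translation": [0,0,0],"twist": 0,"gripper": 0.6}
    - {"translation": [0,0,0],"twist": 0,"gripper": 0.6}
    - {"translation": [0,0,0],"twist": 0,"gripper": 0.6}

```text
clock: 23.27
eef_pos: [633.4, 75.2, 192.6]
tcp_rot: [-3.141, -0.033, -0.048]
contact_force: [0.3, -0.2, -1.3]
opening: 0.602
```

Emit:
arm_command:
  plan:
    - {"translation": [0,0,0],"twist": 0,"gripper": 0.6}
    - {"translation": [0,0,0],"twist": 0,"gripper": 0.6}
    - {"translation": [0,0,0],"twist": 0,"gripper": 0.6}
    - {"translation": [0,0,-4],"twist": 0,"gripper": 0.6}
    - {"translation": [0,0,-8],"twist": 0,"gripper": 0.6}

```text
clock: 23.68
eef_pos: [629.0, 75.1, 271.1]
tcp_rot: [3.141, -0.027, -0.048]
contact_force: [0.3, 0.7, -0.3]
opening: 0.6
```

Emit:
arm_command:
  plan:
    - {"translation": [0,0,0],"twist": 0,"gripper": 0.6}
    - {"translation": [0,0,0],"twist": 0,"gripper": 0.6}
    - {"translation": [0,0,0],"twist": 0,"gripper": 0.6}
    - {"translation": [0,0,0],"twist": 0,"gripper": 0.6}
    - {"translation": [0,0,0],"twist": 0,"gripper": 0.6}

```text
clock: 24.1
eef_pos: [628.3, 75.0, 269.6]
tcp_rot: [3.141, -0.025, -0.048]
contact_force: [0.2, 0.1, -0.0]
opening: 0.599
```

Emit:
arm_command:
  plan:
    - {"translation": [0,0,2],"twist": 0,"gripper": 0.6}
    - {"translation": [0,0,4],"twist": 0,"gripper": 0.6}
    - {"translation": [0,0,5.5],"twist": 0,"gripper": 0.6}
    - {"translation": [0,0,6],"twist": 0,"gripper": 0.6}
    - {"translation": [0,0,6],"twist": 0,"gripper": 0.6}

```text
clock: 24.52
eef_pos: [628.5, 74.7, 207.3]
tcp_rot: [3.14, -0.021, -0.048]
contact_force: [-1.2, 0.7, 0.4]
opening: 0.601
```

Emit:
arm_command:
  plan:
    - {"translation": [0,0,0],"twist": 0,"gripper": 0.6}
    - {"translation": [0,0,0],"twist": 0,"gripper": 0.6}
    - {"translation": [0,0,0],"twist": 0,"gripper": 0.6}
    - {"translation": [0,0,-4],"twist": 0,"gripper": 0.6}
    - {"translation": [0,0,-8.3],"twist": 0,"gripper": 0.6}

```text
clock: 24.93
eef_pos: [625.3, 74.8, 288.1]
tcp_rot: [3.139, -0.016, -0.048]
contact_force: [1.2, -0.2, 0.7]
opening: 0.599
```

Emit:
arm_command:
  plan:
    - {"translation": [0,0,0],"twist": 0,"gripper": 0.6}
    - {"translation": [0,0,0],"twist": 0,"gripper": 0.6}
    - {"translation": [0,0,0],"twist": 0,"gripper": 0.6}
    - {"translation": [0,0,0],"twist": 0,"gripper": 0.6}
    - {"translation": [0,0,0],"twist": 0,"gripper": 0.6}

```text
clock: 25.35
eef_pos: [624.7, 74.7, 287.0]
tcp_rot: [3.139, -0.014, -0.048]
contact_force: [-0.5, -0.7, -0.4]
opening: 0.602
```

Emit:
arm_command:
  plan:
    - {"translation": [0,0,2],"twist": 0,"gripper": 0.6}
    - {"translation": [0,0,4],"twist": 0,"gripper": 0.6}
    - {"translation": [0,0,5.5],"twist": 0,"gripper": 0.6}
    - {"translation": [0,0,6],"twist": 0,"gripper": 0.6}
    - {"translation": [0,0,6],"twist": 0,"gripper": 0.6}

```text
clock: 25.77
eef_pos: [624.4, 74.3, 224.8]
tcp_rot: [3.138, -0.01, -0.048]
contact_force: [-1.1, -0.4, 0.9]
opening: 0.602
```

Emit:
arm_command:
  plan:
    - {"translation": [0,0,0],"twist": 0,"gripper": 0.6}
    - {"translation": [0,0,0],"twist": 0,"gripper": 0.6}
    - {"translation": [0,0,0],"twist": 0,"gripper": 0.6}
    - {"translation": [0,0,-4],"twist": 0,"gripper": 0.6}
    - {"translation": [0,0,-8.3],"twist": 0,"gripper": 0.6}

```text
clock: 26.18
eef_pos: [622.0, 74.4, 305.6]
tcp_rot: [3.138, -0.005, -0.048]
contact_force: [1.1, 0.2, 0.8]
opening: 0.6
```

Emit:
arm_command:
  plan:
    - {"translation": [0,0,0],"twist": 0,"gripper": 0.6}
    - {"translation": [0,0,0],"twist": 0,"gripper": 0.6}
    - {"translation": [0,0,0],"twist": 0,"gripper": 0.6}
    - {"translation": [0,0,0],"twist": 0,"gripper": 0.6}
    - {"translation": [0,0,0],"twist": 0,"gripper": 0.6}

```text
clock: 26.6
eef_pos: [621.5, 74.4, 304.4]
tcp_rot: [3.137, -0.004, -0.048]
contact_force: [0.2, -0.0, -0.1]
opening: 0.599
```

```bash
python3 - <<'E'
from h import *
import pickle
st(); m=camera_model("wrist"); im=grab_frame("wrist"); cv2.imwrite("pics/zc.png",im); save("zc8.png",im); s=st(); pickle.dump((s,m),open("pics/zc.pkl","wb"))
# orange ring at z=140
k=4;R=rectify(im,m,140,600,700,10,110,k); cv2.imwrite("pics/zc_r.png",R)
h=cv2.cvtColor(R,cv2.COLOR_BGR2HSV); H,S,V=[h[...,i].astype(int) for i in range(3)]
for a in comps((H>4)&(H<16)&(S>150)&(V>150),100):
    print(700-a[1][1]/k,110-a[1][0]/k,a[0]/k); b=a[0]; print("box ctr",700-(b[1]+b[3]/2)/k,110-(b[0]+b[2]/2)/k)
E
```

```text
t 26.6 tcp [621.5  74.4 304.4] rpy [ 3.1374 -0.0037 -0.0477] F [ 0.2 -0.  -0.1] open 0.599
t 26.65 tcp [621.5  74.4 304.4] rpy [ 3.1374 -0.0038 -0.0477] F [-0.   0.3  0.3] open 0.597
672.8475587029444 62.73024599329109 [ 36.75  15.75  22.5   23.   670.75]
box ctr 672.75 62.0
```

View pics/zc_r.png

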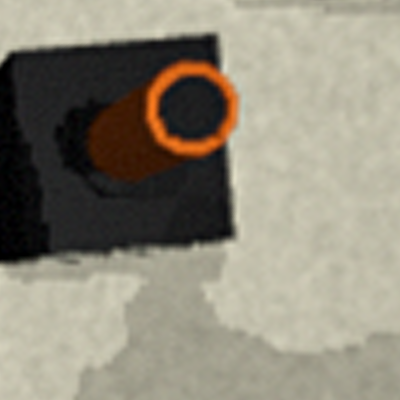

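```bash
python3 - <<'E'
from h import *
import pickle
s,m=pickle.load(open("pics/zc.pkl","rb")); im=cv2.imread("pics/zc.png")
R=rectify(im,m,70,610,740,0,130,4)
g=cv2.convertScaleAbs(R,alpha=2.5); 
for r in (16,): cv2.circle(g,(int((130-62.2)*4),int((740-672.8)*4)),r*4,(0,0,255),1)
q=np.array([[-32,-32],[32,-32],[32,32],[-32,32]]); 
cv2.imwrite("pics/zc_b.png",g)
E
```

```text
(no output)
```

View pics/zc_b.png

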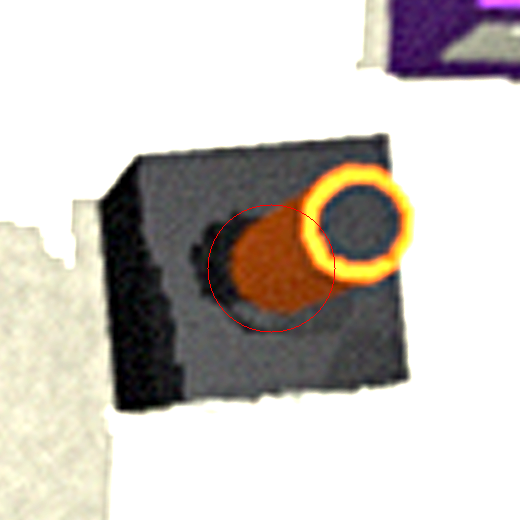

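Emit:
arm_command:
  plan:
    - {"translation": [2.5,0.5,2],"twist": 0,"gripper": 0.7}
    - {"translation": [5.3,1.05,5],"twist": 0,"gripper": 0.7}
    - {"translation": [5.3,1.05,8],"twist": 0,"gripper": 0.7}
    - {"translation": [5.3,1.05,10],"twist": 0,"gripper": 0.7}
    - {"translation": [5.3,1.05,10.5],"twist": 0,"gripper": 0.7}

```text
clock: 27.07
eef_pos: [671.9, 60.4, 194.3]
tcp_rot: [3.136, 0.004, -0.048]
contact_force: [-0.9, -0.5, -0.7]
opening: 0.698
```

```bash
python3 - <<'E'
from h import *
st(); m=camera_model("wrist"); im=grab_frame("wrist"); save("zd8.png",im); s=st()
k=4;R=rectify(im,m,140,620,720,10,110,k)
h=cv2.cvtColor(R,cv2.COLOR_BGR2HSV); H,S,V=[h[...,i].astype(int) for i in range(3)]
for a in comps((H>4)&(H<16)&(S>150)&(V>100),100):
    b=a[0]; print("box ctr",720-(b[1]+b[3]/2)/k,110-(b[0]+b[2]/2)/k,b/k)
d=np.array([673.9,61.4,86])-s["eef_pos"]; print(d,tool(d,s["tcp_rot"][2]))
E
```

```text
t 27.07 tcp [671.9  60.4 194.3] rpy [ 3.1363  0.004  -0.0481] F [-0.9 -0.5 -0.7] open 0.698
t 27.12 tcp [672.3  60.6 195.6] rpy [ 3.1365e+00  2.7000e-03 -4.7900e-02] F [-0.3  0.9 -0.5] open 0.7
box ctr 681.375 66.75 [39.   36.    8.5   5.25 77.25]
[   1.62786926    0.78199636 -109.57131453] [ 0.15885914 -0.08589842 10.95713145]
```

View pics/zd8.png

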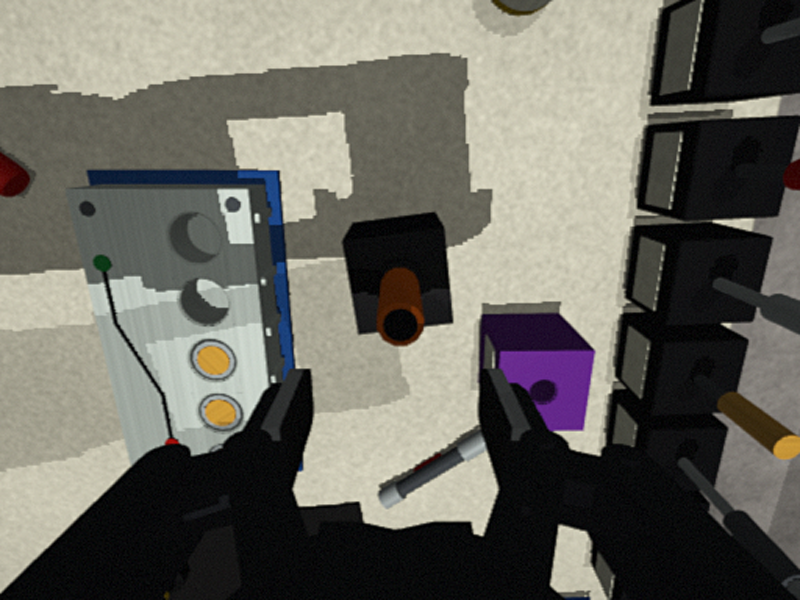

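Emit:
arm_command:
  plan:
    - {"translation": [0.16,-0.09,2],"twist": 0,"gripper": 0.7}
    - {"translation": [0.16,-0.09,4],"twist": 0,"gripper": 0.7}
    - {"translation": [0.16,-0.09,6],"twist": 0,"gripper": 0.7}
    - {"translation": [0.16,-0.09,7],"twist": 0,"gripper": 0.7}
    - {"translation": [0.16,-0.09,7],"twist": 0,"gripper": 0.7}

```text
clock: 27.53
eef_pos: [672.8, 61.1, 124.3]
tcp_rot: [3.136, 0.005, -0.048]
contact_force: [-0.4, 0.4, -1.1]
opening: 0.701
```

```bash
python3 - <<'E'
from h import *
st(); m=camera_model("wrist"); im=grab_frame("wrist"); save("ze8.png",im); s=st()
d=np.array([673.9,61.4,86])-s["eef_pos"]; print(d,tool(d,s["tcp_rot"][2]))
for c in [(673,62,140),(673,62,75)]: print(np.array(w2p(m,c))*1.5625)
E
```

```text
t 27.53 tcp [672.8  61.1 124.3] rpy [ 3.1362  0.0052 -0.0477] F [-0.4  0.4 -1.1] open 0.701
t 27.58 tcp [673.6  61.2 125.8] rpy [ 3.1364  0.0034 -0.0478] F [ 0.5 -0.2  1.3] open 0.697
[  0.29031655   0.22013809 -39.79622526] [ 0.02794768 -0.0233746   3.97962253]
[398.23713696 406.39991607]
[397.90679117 329.45350387]
```

View pics/ze8.png

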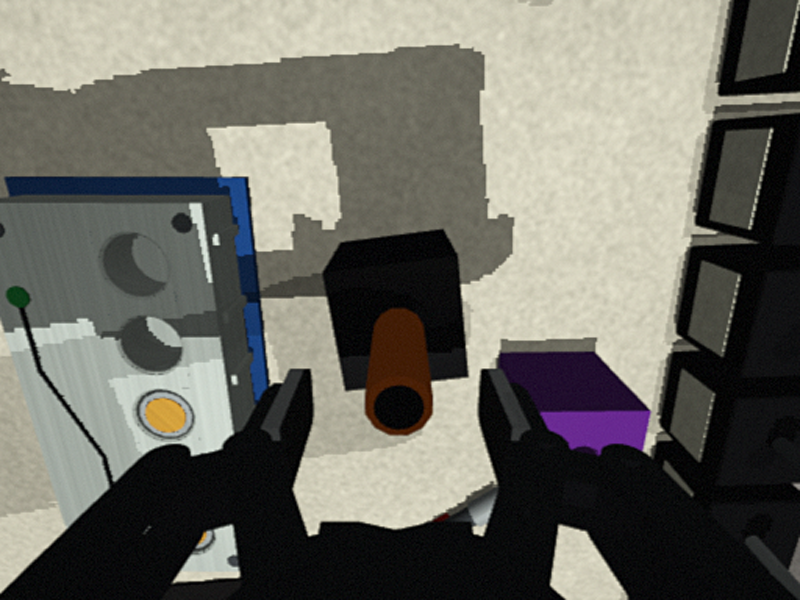

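Emit:
arm_command:
  plan:
    - {"translation": [0.03,-0.02,1.5],"twist": 0,"gripper": 0.7}
    - {"translation": [0.03,-0.02,3],"twist": 0,"gripper": 0.6}
    - {"translation": [0.03,-0.02,3.9],"twist": 0,"gripper": 0.5}
    - {"translation": [0.03,-0.02,3.9],"twist": 0,"gripper": 0.4}
    - {"translation": [0.03,-0.02,3.9],"twist": 0,"gripper": 0.4}
  squeeze: 60

```text
clock: 28.0
eef_pos: [673.8, 61.2, 86.9]
tcp_rot: [3.136, 0.004, -0.048]
contact_force: [0.3, 0.3, 0.5]
opening: 0.402
```

Emit:
arm_command:
  plan:
    - {"translation": [0,0,0],"twist": 0,"gripper": 0}
    - {"translation": [0,0,0],"twist": 0,"gripper": 0}
    - {"translation": [0,0,0],"twist": 0,"gripper": 0}
    - {"translation": [0,0,0],"twist": 0,"gripper": 0}
    - {"translation": [0,0,0],"twist": 0,"gripper": 0}

```text
clock: 28.42
eef_pos: [674.5, 61.3, 87.9]
tcp_rot: [3.137, 0.002, -0.048]
contact_force: [-0.1, -0.2, 4.8]
opening: 0.268
```

```bash
python3 - <<'E'
from h import *
st(); m=camera_model("wrist"); im=grab_frame("wrist"); save("zf8.png",im); s=st()
E
```

```text
t 28.42 tcp [674.5  61.3  87.9] rpy [ 3.1367e+00  2.0000e-03 -4.7700e-02] F [-0.1 -0.2  4.8] open 0.268
t 28.47 tcp [674.5  61.2  87.8] rpy [ 3.1366e+00  2.1000e-03 -4.7700e-02] F [-0.9  0.1  5.4] open 0.264
```

View pics/zf8.png

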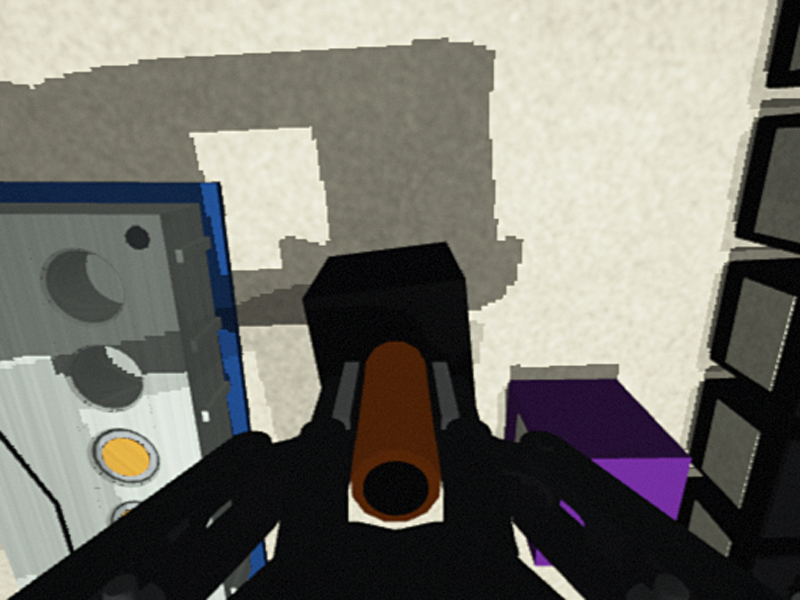

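Emit:
arm_command:
  plan:
    - {"translation": [0,0,-1],"twist": 0,"gripper": 0}
    - {"translation": [0,0,-3],"twist": 0,"gripper": 0}
    - {"translation": [0,0,-5],"twist": 0,"gripper": 0}
    - {"translation": [0,0,-6.5],"twist": 0,"gripper": 0}
    - {"translation": [0,0,-7],"twist": 0,"gripper": 0}

```text
clock: 28.88
eef_pos: [675.9, 61.7, 161.0]
tcp_rot: [3.137, -0.002, -0.048]
contact_force: [0.5, -1.1, -1.2]
opening: 0.266
```

Emit:
arm_command:
  plan:
    - {"translation": [0,0,0],"twist": 0,"gripper": 0}
    - {"translation": [0,0,0],"twist": 0,"gripper": 0}
    - {"translation": [0,0,0],"twist": 0,"gripper": 0}
    - {"translation": [0,0,0],"twist": 0,"gripper": 0}
    - {"translation": [0,0,0],"twist": 0,"gripper": 0}

```text
clock: 29.3
eef_pos: [675.3, 61.6, 159.9]
tcp_rot: [3.137, 0.0, -0.048]
contact_force: [0.0, -0.9, -1.2]
opening: 0.27
```

```bash
python3 - <<'E'
from h import *
import pickle
s=st(); m=camera_model("wrist"); im=grab_frame("wrist"); save("zg8.png",im)
im=grab_frame("scene"); save("zg_s.png",im,(240,100,360,230)); s=st()
# seam from j image
s0,mj=pickle.load(open("pics/j.pkl","rb")); J=cv2.imread("pics/j.png")
X0,X1,Y0,Y1,k=400,620,-160,160,4
R=rectify(J,mj,45,X0,X1,Y0,Y1,k); h=cv2.cvtColor(R,cv2.COLOR_BGR2HSV); H,S,V=[h[...,i].astype(int) for i in range(3)]
tw=lambda c:np.round((X1-c[1]/k,Y1-c[0]/k),1)
for a in comps(((H<8)|(H>172))&(S>140)&(V>60),150): print("red",tw(a[1]),a[0]/k)
for a in comps((H>40)&(H<90)&(S>80)&(V>25),150): print("green",tw(a[1]),a[0]/k)
cv2.imwrite("pics/seam.png",R[int((X1-500)*k):int((X1-455)*k), int((Y1-90)*k):int((Y1+90)*k)])
E
```

```text
t 29.3 tcp [675.3  61.6 159.9] rpy [ 3.1369e+00  2.0000e-04 -4.7700e-02] F [ 0.  -0.9 -1.2] open 0.27
t 29.4 tcp [675.6  61.7 160.2] rpy [ 3.1369e+00 -3.0000e-04 -4.7700e-02] F [ 0.3 -0.4 -0.9] open 0.265
red [484.6 -72.9] [227.   129.75  12.    11.75 418.  ]
red [405.5 136.1] [  8.   204.    29.    16.   957.75]
green [468.1  77.7] [ 76.5  146.    12.25  12.   441.  ]
```

View pics/zg8.png

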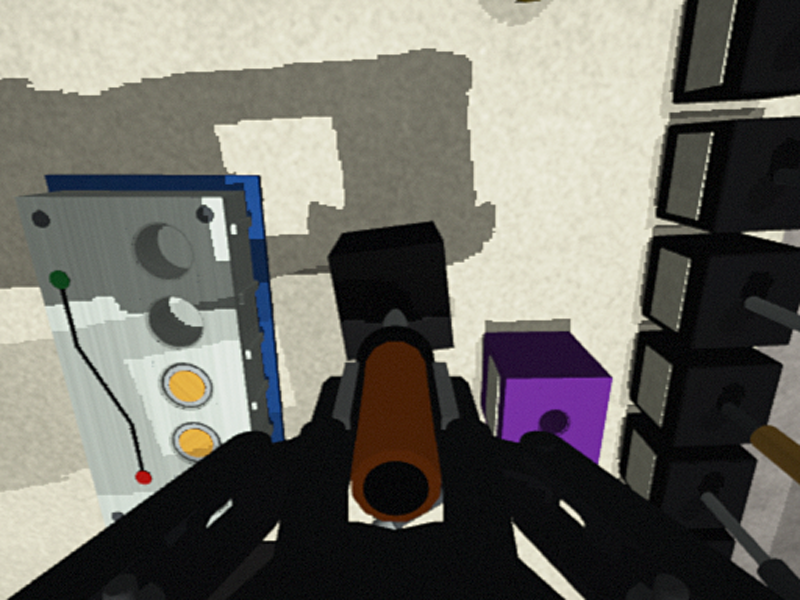

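View pics/zg_s.png

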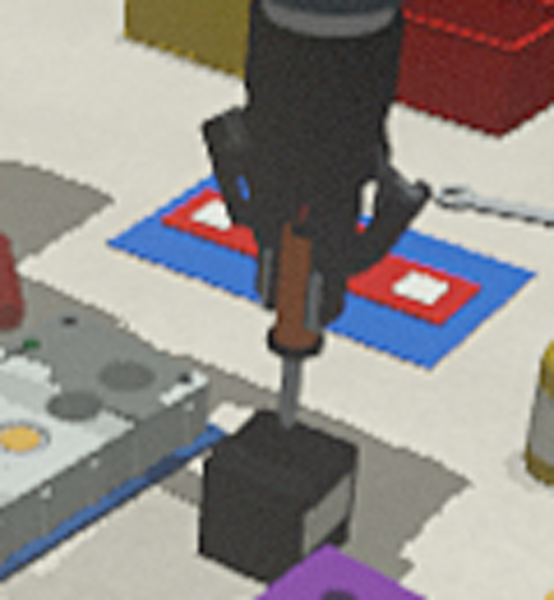

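View pics/seam.png

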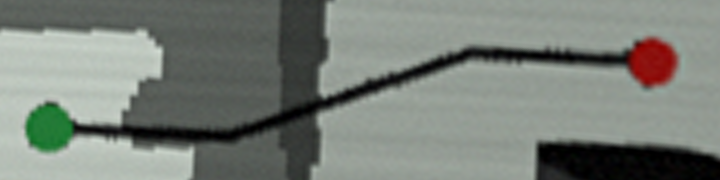

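```bash
python3 - <<'E'
from h import *
im=cv2.imread("pics/zg8.png"); g=cv2.convertScaleAbs(im[280:380,330:460],alpha=2.5)
cv2.imwrite("pics/zg_tip.png",cv2.resize(g,None,fx=5,fy=5,interpolation=cv2.INTER_CUBIC))
s=st(); m=camera_model("wrist")
for z in (87.1,): print(np.array(w2p(m,(674.3,62.1,z)))*1.5625, np.array(w2p(m,(675.3,61.6,z)))*1.5625)
E
```

```text
t 29.4 tcp [675.6  61.7 160.2] rpy [ 3.1369e+00 -3.0000e-04 -4.7700e-02] F [ 0.3 -0.4 -0.9] open 0.265
[394.26587706 312.64308653] [396.19909879 313.44058417]
```

View pics/zg_tip.png

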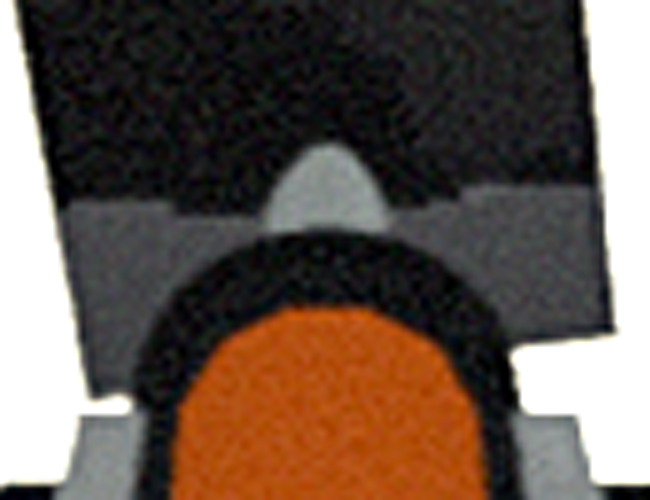

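Emit:
arm_command:
  plan:
    - {"translation": [-4,0,-0.5],"twist": 0,"gripper": 0}
    - {"translation": [-8,-0.2,0],"twist": 0,"gripper": 0}
    - {"translation": [-12,-0.4,0],"twist": 0,"gripper": 0}
    - {"translation": [-15,-0.5,0],"twist": 0,"gripper": 0}
    - {"translation": [-16,-0.55,0],"twist": 0,"gripper": 0}

```text
clock: 29.82
eef_pos: [510.9, 74.8, 159.3]
tcp_rot: [3.136, 0.004, -0.047]
contact_force: [0.5, 1.1, -1.8]
opening: 0.261
```

```bash
python3 - <<'E'
from h import *
s=st(); d=np.array([469.1,77,135])-s["eef_pos"]; print(d,tool(d,s["tcp_rot"][2]))
E
```

```text
t 29.82 tcp [510.9  74.8 159.3] rpy [ 3.1363  0.0041 -0.0474] F [ 0.5  1.1 -1.8] open 0.261
[-41.80672572   2.23516318 -24.26447617] [-4.18656733 -0.02523332  2.42644762]
```

Emit:
arm_command:
  plan:
    - {"translation": [-2,0,0.5],"twist": 0,"gripper": 0}
    - {"translation": [-4.2,0,1.2],"twist": 0,"gripper": 0}
    - {"translation": [-4.2,0,2],"twist": 0,"gripper": 0}
    - {"translation": [-4.2,0,2.4],"twist": 0,"gripper": 0}
    - {"translation": [-4.2,0,2.4],"twist": 0,"gripper": 0}

```text
clock: 30.23
eef_pos: [469.6, 76.6, 134.9]
tcp_rot: [3.136, 0.004, -0.047]
contact_force: [0.7, -1.0, -1.0]
opening: 0.266
```

Emit:
arm_command:
  plan:
    - {"translation": [0,0,0],"twist": 0,"gripper": 0}
    - {"translation": [0,0,0],"twist": 0,"gripper": 0}
    - {"translation": [0,0,0],"twist": 0,"gripper": 0}
    - {"translation": [0,0,0],"twist": 0,"gripper": 0}
    - {"translation": [0,0,0],"twist": 0,"gripper": 0}

```text
clock: 30.65
eef_pos: [470.0, 76.7, 135.1]
tcp_rot: [3.136, 0.004, -0.047]
contact_force: [-0.1, -0.3, -1.3]
opening: 0.267
```

```bash
python3 - <<'E'
from h import *
s=st(); m=camera_model("wrist"); im=grab_frame("wrist"); cv2.imwrite("pics/zh.png",im); save("zh8.png",im); s=st()
k=1.5625
print("dot pred",np.array(w2p(m,(468.1,77.8,45)))*k)
d=np.array([469.1,77,121])-s["eef_pos"]; print(d,tool(d,s["tcp_rot"][2]))
h=cv2.cvtColor(im,cv2.COLOR_BGR2HSV); H,S,V=[h[...,i].astype(int) for i in range(3)]
for a in comps((H>40)&(H<90)&(S>80)&(V>25),20): print("green",p2w(m,*a[1],45),a[1]*k,a[0])
save("zh_c.png",cv2.convertScaleAbs(im,alpha=1.6),(200,160,310,250))
E
```

```text
t 30.65 tcp [470.   76.7 135.1] rpy [ 3.1364  0.0035 -0.0474] F [-0.1 -0.3 -1.3] open 0.267
t 30.7 tcp [469.9  76.6 135.1] rpy [ 3.1363  0.0036 -0.0473] F [ 0.1 -0.7 -0.5] open 0.266
dot pred [393.70879614 300.5653367 ]
[ -0.79590314   0.36226129 -14.05606362] [-0.08121474 -0.03242092  1.40560636]
green [468.12346816  78.09376269  45.        ] [393.7253937 300.0738189] [246 186  13  13 127]
```

View pics/zh8.png

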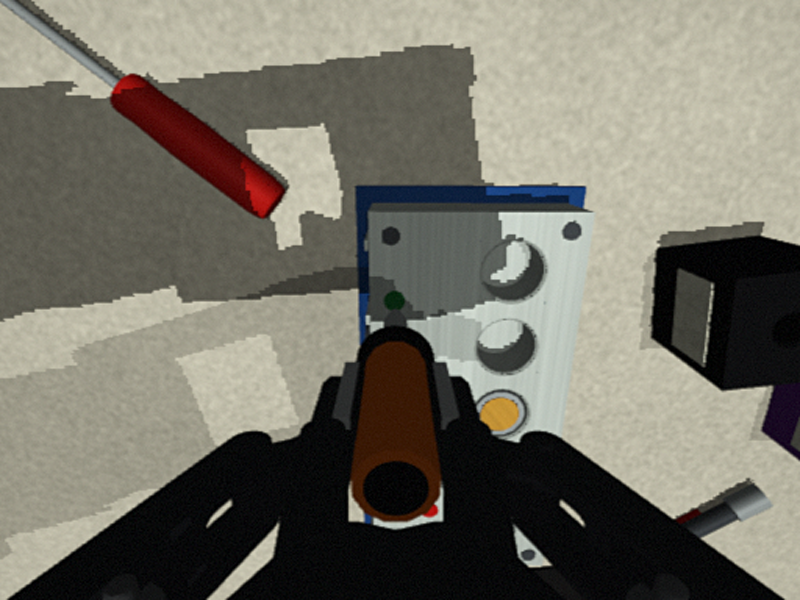

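View pics/zh_c.png

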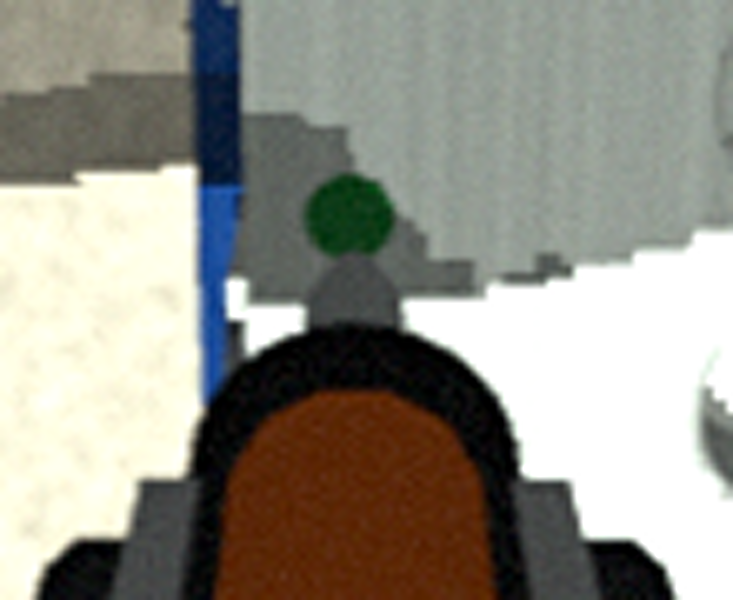

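```bash
python3 - <<'E'
from h import *
m=camera_model("wrist"); s=st()
im=cv2.imread("pics/zh.png")
save("zh_t.png",cv2.convertScaleAbs(im,alpha=2.2),(235,185,270,212))
for v in (197,198,199): print(p2w(m,253,v,s["eef_pos"][2]-72.8)-s["eef_pos"])
E
```

```text
t 30.7 tcp [469.9  76.6 135.1] rpy [ 3.1363  0.0036 -0.0473] F [ 0.1 -0.7 -0.5] open 0.266
[ -0.87665464   3.19473679 -72.8       ]
[ -0.91761683   2.31775919 -72.8       ]
[ -0.9586809    1.43860058 -72.8       ]
```

View pics/zh_t.png

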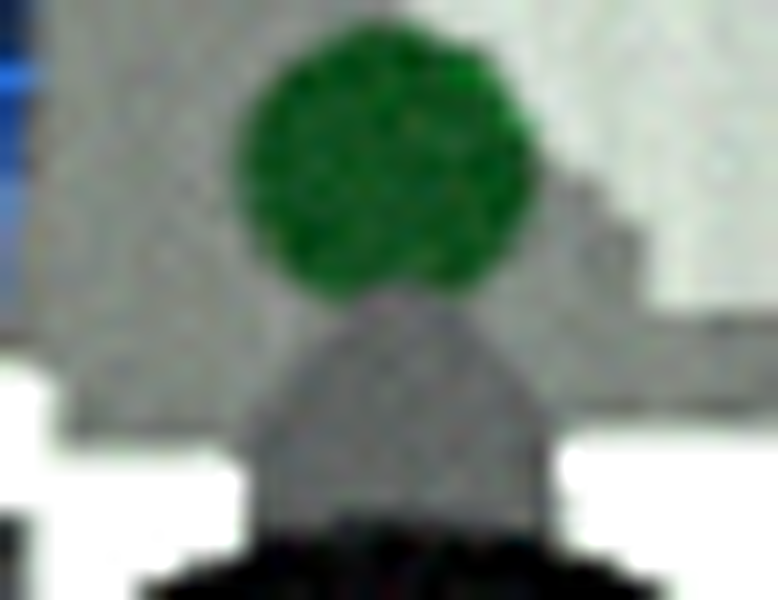

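Emit:
arm_command:
  plan:
    - {"translation": [-0.09,-0.02,0.3],"twist": 0,"gripper": 0}
    - {"translation": [-0.09,-0.02,0.7],"twist": 0,"gripper": 0}
    - {"translation": [-0.09,-0.02,1.1],"twist": 0,"gripper": 0}
    - {"translation": [-0.09,-0.02,1.3],"twist": 0,"gripper": 0}
    - {"translation": [-0.09,-0.02,1.4],"twist": 0,"gripper": 0}

```text
clock: 31.12
eef_pos: [468.6, 76.8, 120.4]
tcp_rot: [3.136, 0.005, -0.047]
contact_force: [-1.0, -0.4, -0.9]
opening: 0.268
```

```bash
python3 - <<'E'
from h import *
s=st(); m=camera_model("wrist"); im=grab_frame("wrist"); st(); cv2.imwrite("pics/zi.png",im); save("zi_c.png",cv2.convertScaleAbs(im,alpha=2),(220,170,285,220))
im=grab_frame("scene"); save("zi_s.png",im,(200,130,290,200))
E
```

```text
t 31.12 tcp [468.6  76.8 120.4] rpy [ 3.1361  0.0046 -0.0473] F [-1.  -0.4 -0.9] open 0.268
t 31.17 tcp [468.6  76.8 120.5] rpy [ 3.1362  0.0045 -0.0473] F [-0.1  0.4 -0.6] open 0.265
```

View pics/zi_c.png

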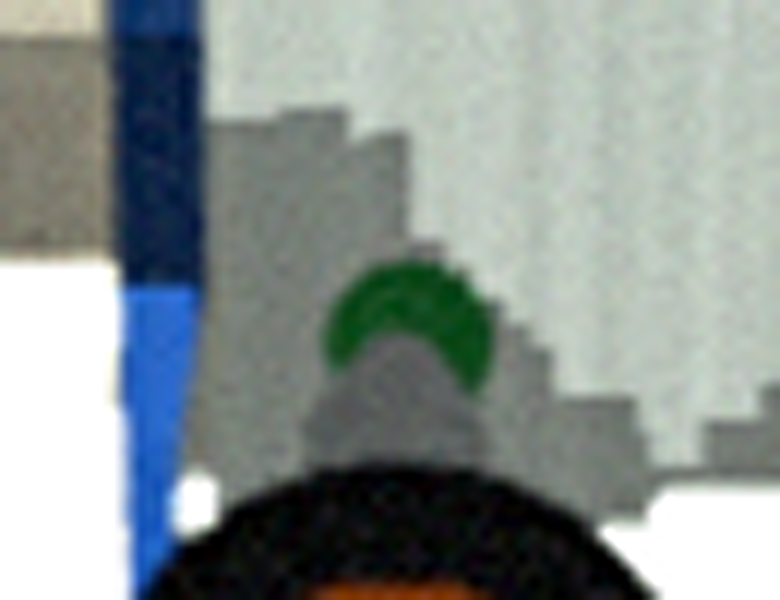

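View pics/zi_s.png

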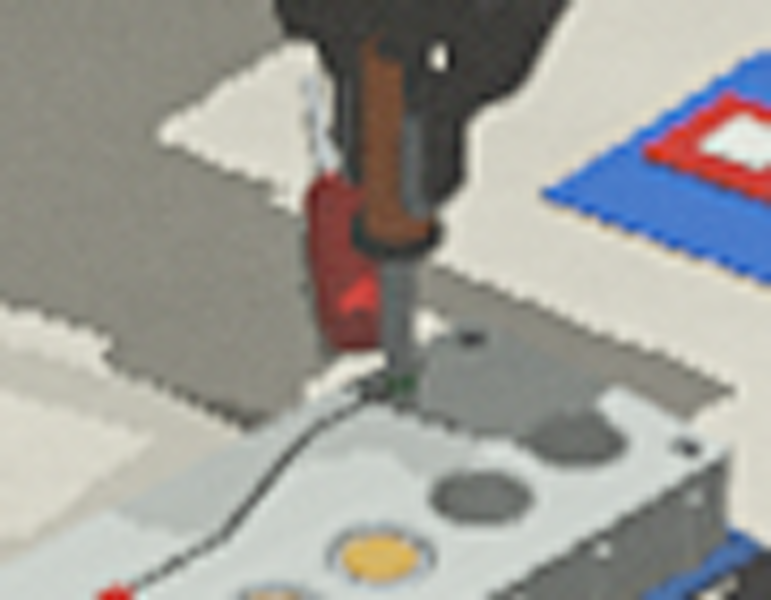

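Emit:
arm_command:
  plan:
    - {"translation": [0.05,0,0.05],"twist": 0,"gripper": 0}
    - {"translation": [0.05,0,0.1],"twist": 0,"gripper": 0}
    - {"translation": [0.05,0,0.1],"twist": 0,"gripper": 0}
    - {"translation": [0.05,0,0.1],"twist": 0,"gripper": 0}
    - {"translation": [0.05,0,0.1],"twist": 0,"gripper": 0}

```text
clock: 31.63
eef_pos: [469.3, 76.7, 119.8]
tcp_rot: [3.136, 0.004, -0.047]
contact_force: [-0.5, -0.4, -0.8]
opening: 0.266
```

Emit:
arm_command:
  plan:
    - {"translation": [0,0.13,0],"twist": 0,"gripper": 0}
    - {"translation": [0,0.26,0],"twist": 0,"gripper": 0}
    - {"translation": [0,0.39,0],"twist": 0,"gripper": 0}
    - {"translation": [0,0.52,0],"twist": 0,"gripper": 0}
    - {"translation": [0,0.65,0],"twist": 0,"gripper": 0}

```text
clock: 32.05
eef_pos: [469.0, 70.1, 119.8]
tcp_rot: [3.136, 0.004, -0.047]
contact_force: [-0.7, -0.6, -0.5]
opening: 0.263
```

Emit:
arm_command:
  plan:
    - {"translation": [0,0.13,0],"twist": 0,"gripper": 0}
    - {"translation": [0,0.26,0],"twist": 0,"gripper": 0}
    - {"translation": [0,0.39,0],"twist": 0,"gripper": 0}
    - {"translation": [0,0.52,0],"twist": 0,"gripper": 0}
    - {"translation": [0,0.65,0],"twist": 0,"gripper": 0}

```text
clock: 32.47
eef_pos: [468.7, 63.4, 119.9]
tcp_rot: [3.136, 0.004, -0.047]
contact_force: [0.3, 0.5, -0.8]
opening: 0.265
```

Emit:
arm_command:
  plan:
    - {"translation": [0,0.13,0.01],"twist": 0,"gripper": 0}
    - {"translation": [0,0.26,0.02],"twist": 0,"gripper": 0}
    - {"translation": [0,0.39,0.03],"twist": 0,"gripper": 0}
    - {"translation": [0,0.52,0.04],"twist": 0,"gripper": 0}
    - {"translation": [0,0.65,0.05],"twist": 0,"gripper": 0}

```text
clock: 32.88
eef_pos: [468.3, 56.8, 119.4]
tcp_rot: [3.136, 0.004, -0.047]
contact_force: [-0.2, -0.3, -0.4]
opening: 0.266
```

Emit:
arm_command:
  plan:
    - {"translation": [0,0.13,0],"twist": 0,"gripper": 0}
    - {"translation": [0,0.26,0],"twist": 0,"gripper": 0}
    - {"translation": [0,0.39,0],"twist": 0,"gripper": 0}
    - {"translation": [0,0.52,0],"twist": 0,"gripper": 0}
    - {"translation": [0,0.65,0],"twist": 0,"gripper": 0}

```text
clock: 33.3
eef_pos: [468.0, 50.2, 119.4]
tcp_rot: [3.136, 0.004, -0.047]
contact_force: [-0.2, 0.3, -0.4]
opening: 0.265
```

Emit:
arm_command:
  plan:
    - {"translation": [0,0.13,0],"twist": 0,"gripper": 0}
    - {"translation": [0,0.26,0],"twist": 0,"gripper": 0}
    - {"translation": [0,0.39,0],"twist": 0,"gripper": 0}
    - {"translation": [0,0.52,0],"twist": 0,"gripper": 0}
    - {"translation": [0,0.65,0],"twist": 0,"gripper": 0}

```text
clock: 33.72
eef_pos: [467.7, 43.6, 119.5]
tcp_rot: [3.136, 0.004, -0.047]
contact_force: [-0.7, -0.4, -1.2]
opening: 0.265
```

Emit:
arm_command:
  plan:
    - {"translation": [0,0.13,0],"twist": 0,"gripper": 0}
    - {"translation": [0,0.26,0],"twist": 0,"gripper": 0}
    - {"translation": [0,0.39,0],"twist": 0,"gripper": 0}
    - {"translation": [0,0.52,0],"twist": 0,"gripper": 0}
    - {"translation": [0,0.65,0],"twist": 0,"gripper": 0}

```text
clock: 34.13
eef_pos: [467.4, 37.0, 119.5]
tcp_rot: [3.136, 0.004, -0.047]
contact_force: [0.7, 0.8, 0.2]
opening: 0.266
```

Emit:
arm_command:
  plan:
    - {"translation": [0,0.13,0],"twist": 0,"gripper": 0}
    - {"translation": [0,0.26,0],"twist": 0,"gripper": 0}
    - {"translation": [0,0.39,0],"twist": 0,"gripper": 0}
    - {"translation": [0,0.51,0],"twist": 0,"gripper": 0}
    - {"translation": [0,0.52,0],"twist": 0,"gripper": 0}

```text
clock: 34.55
eef_pos: [467.1, 31.6, 119.6]
tcp_rot: [3.136, 0.004, -0.048]
contact_force: [0.2, -0.3, -1.6]
opening: 0.264
```

```bash
python3 - <<'E'
from h import *
im=grab_frame("scene"); s=st(); save("zj_s.png",im,(180,130,290,215))
print(tool(np.array([487.9,-29.2,119.4])-s["eef_pos"],s["tcp_rot"][2]))
E
```

```text
t 34.6 tcp [467.1  31.7 119.5] rpy [ 3.1362  0.0041 -0.0476] F [-0.1 -0.2 -0.9] open 0.263
[2.36425573 5.98226459 0.01388539]
```

View pics/zj_s.png

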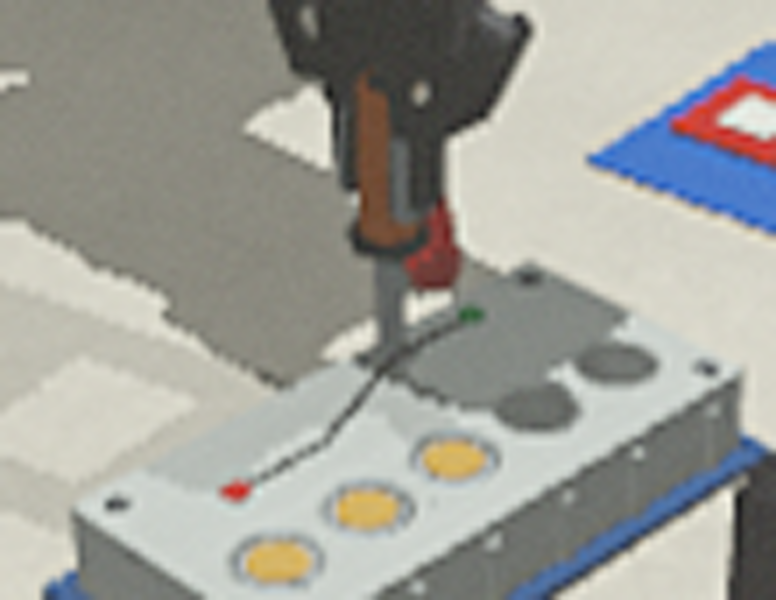

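Emit:
arm_command:
  plan:
    - {"translation": [0.047,0.12,0],"twist": 0,"gripper": 0}
    - {"translation": [0.094,0.24,0],"twist": 0,"gripper": 0}
    - {"translation": [0.142,0.36,0],"twist": 0,"gripper": 0}
    - {"translation": [0.189,0.48,0],"twist": 0,"gripper": 0}
    - {"translation": [0.236,0.6,0],"twist": 0,"gripper": 0}

```text
clock: 35.02
eef_pos: [469.3, 25.4, 119.6]
tcp_rot: [3.136, 0.004, -0.048]
contact_force: [0.7, -0.4, -0.6]
opening: 0.266
```

Emit:
arm_command:
  plan:
    - {"translation": [0.047,0.12,0],"twist": 0,"gripper": 0}
    - {"translation": [0.094,0.24,0],"twist": 0,"gripper": 0}
    - {"translation": [0.142,0.36,0],"twist": 0,"gripper": 0}
    - {"translation": [0.189,0.48,0],"twist": 0,"gripper": 0}
    - {"translation": [0.236,0.6,0],"twist": 0,"gripper": 0}

```text
clock: 35.43
eef_pos: [471.4, 19.2, 119.6]
tcp_rot: [3.136, 0.004, -0.048]
contact_force: [-0.3, 0.4, -0.8]
opening: 0.266
```

Emit:
arm_command:
  plan:
    - {"translation": [0.047,0.12,0],"twist": 0,"gripper": 0}
    - {"translation": [0.094,0.24,0],"twist": 0,"gripper": 0}
    - {"translation": [0.142,0.36,0],"twist": 0,"gripper": 0}
    - {"translation": [0.189,0.48,0],"twist": 0,"gripper": 0}
    - {"translation": [0.236,0.6,0],"twist": 0,"gripper": 0}

```text
clock: 35.85
eef_pos: [473.5, 12.9, 119.6]
tcp_rot: [3.136, 0.004, -0.048]
contact_force: [-0.3, 0.2, -1.5]
opening: 0.265
```

Emit:
arm_command:
  plan:
    - {"translation": [0.047,0.12,0],"twist": 0,"gripper": 0}
    - {"translation": [0.094,0.24,0],"twist": 0,"gripper": 0}
    - {"translation": [0.142,0.36,0],"twist": 0,"gripper": 0}
    - {"translation": [0.189,0.48,0],"twist": 0,"gripper": 0}
    - {"translation": [0.236,0.6,0],"twist": 0,"gripper": 0}

```text
clock: 36.27
eef_pos: [475.6, 6.7, 119.6]
tcp_rot: [3.136, 0.004, -0.048]
contact_force: [-0.5, 0.4, -0.7]
opening: 0.269
```

```bash
python3 - <<'E'
from h import *
s=st(); print(tool(np.array([487.9,-29.2,119.4])-s["eef_pos"],s["tcp_rot"][2]))
E
```

```text
t 36.27 tcp [475.6   6.7 119.6] rpy [ 3.1362  0.0041 -0.0476] F [-0.5  0.4 -0.7] open 0.269
[1.39905344 3.52946758 0.0213541 ]
```

Emit:
arm_command:
  plan:
    - {"translation": [0.047,0.12,0.01],"twist": 0,"gripper": 0}
    - {"translation": [0.094,0.24,0.02],"twist": 0,"gripper": 0}
    - {"translation": [0.142,0.36,0.02],"twist": 0,"gripper": 0}
    - {"translation": [0.189,0.48,0.02],"twist": 0,"gripper": 0}
    - {"translation": [0.236,0.59,0.02],"twist": 0,"gripper": 0}

```text
clock: 36.68
eef_pos: [477.7, 0.6, 119.4]
tcp_rot: [3.136, 0.004, -0.048]
contact_force: [-0.3, -0.4, -0.7]
opening: 0.268
```

Emit:
arm_command:
  plan:
    - {"translation": [0.047,0.12,0],"twist": 0,"gripper": 0}
    - {"translation": [0.094,0.24,0],"twist": 0,"gripper": 0}
    - {"translation": [0.142,0.36,0],"twist": 0,"gripper": 0}
    - {"translation": [0.189,0.48,0],"twist": 0,"gripper": 0}
    - {"translation": [0.236,0.59,0],"twist": 0,"gripper": 0}

```text
clock: 37.1
eef_pos: [479.9, -5.6, 119.5]
tcp_rot: [3.136, 0.004, -0.048]
contact_force: [-0.2, 0.3, -0.2]
opening: 0.267
```

Emit:
arm_command:
  plan:
    - {"translation": [0.047,0.12,0],"twist": 0,"gripper": 0}
    - {"translation": [0.094,0.24,0],"twist": 0,"gripper": 0}
    - {"translation": [0.142,0.36,0],"twist": 0,"gripper": 0}
    - {"translation": [0.189,0.48,0],"twist": 0,"gripper": 0}
    - {"translation": [0.236,0.59,0],"twist": 0,"gripper": 0}

```text
clock: 37.52
eef_pos: [482.0, -11.7, 119.5]
tcp_rot: [3.136, 0.004, -0.048]
contact_force: [-0.9, -0.6, -1.0]
opening: 0.268
```

Emit:
arm_command:
  plan:
    - {"translation": [0.047,0.12,0],"twist": 0,"gripper": 0}
    - {"translation": [0.094,0.24,0],"twist": 0,"gripper": 0}
    - {"translation": [0.142,0.36,0],"twist": 0,"gripper": 0}
    - {"translation": [0.189,0.48,0],"twist": 0,"gripper": 0}
    - {"translation": [0.236,0.59,0],"twist": 0,"gripper": 0}

```text
clock: 37.93
eef_pos: [484.1, -17.8, 119.5]
tcp_rot: [3.136, 0.004, -0.048]
contact_force: [0.6, -0.3, -2.0]
opening: 0.264
```

```bash
python3 - <<'E'
from h import *
s=st(); print(tool(np.array([487.9,-29.2,119.4])-s["eef_pos"],s["tcp_rot"][2]))
E
```

```text
t 37.93 tcp [484.1 -17.8 119.5] rpy [ 3.1362  0.0041 -0.0477] F [ 0.6 -0.3 -2. ] open 0.264
[0.43425465 1.11771185 0.0111948 ]
```

Remaining (0.43, 1.12) to bend 2, then 45 mm straight along tool y.

Emit:
arm_command:
  plan:
    - {"translation": [0.045,0.115,0],"twist": 0,"gripper": 0}
    - {"translation": [0.09,0.23,0],"twist": 0,"gripper": 0}
    - {"translation": [0.135,0.345,0],"twist": 0,"gripper": 0}
    - {"translation": [0.18,0.46,0],"twist": 0,"gripper": 0}
    - {"translation": [0.22,0.57,0],"twist": 0,"gripper": 0}

```text
clock: 38.35
eef_pos: [486.1, -23.7, 119.6]
tcp_rot: [3.136, 0.004, -0.048]
contact_force: [-0.0, 0.3, -0.7]
opening: 0.265
```

Emit:
arm_command:
  plan:
    - {"translation": [0.045,0.115,0],"twist": 0,"gripper": 0}
    - {"translation": [0.09,0.23,0],"twist": 0,"gripper": 0}
    - {"translation": [0.135,0.345,0],"twist": 0,"gripper": 0}
    - {"translation": [0.18,0.46,0],"twist": 0,"gripper": 0}
    - {"translation": [0.2,0.53,0],"twist": 0,"gripper": 0}

```text
clock: 38.77
eef_pos: [487.9, -29.3, 119.6]
tcp_rot: [3.136, 0.004, -0.048]
contact_force: [-0.1, 0.7, -0.4]
opening: 0.261
```

Emit:
arm_command:
  plan:
    - {"translation": [0,0.13,0],"twist": 0,"gripper": 0}
    - {"translation": [0,0.26,0],"twist": 0,"gripper": 0}
    - {"translation": [0,0.39,0],"twist": 0,"gripper": 0}
    - {"translation": [0,0.52,0],"twist": 0,"gripper": 0}
    - {"translation": [0,0.65,0],"twist": 0,"gripper": 0}

```text
clock: 39.18
eef_pos: [487.5, -35.9, 119.6]
tcp_rot: [3.136, 0.004, -0.048]
contact_force: [0.9, -0.3, -1.2]
opening: 0.265
```

```bash
python3 - <<'E'
from h import *
im=grab_frame("scene"); s=st(); save("zk_s.png",im,(160,140,270,225)); print(tool(np.array([485.7,-74.2,119.4])-s["eef_pos"],s["tcp_rot"][2]))
E
```

```text
t 39.23 tcp [487.5 -36.  119.6] rpy [ 3.1361  0.0041 -0.0477] F [-0.4  0.  -1.8] open 0.264
[1.80325351e-03 3.81939087e+00 1.91762333e-02]
```

View pics/zk_s.png

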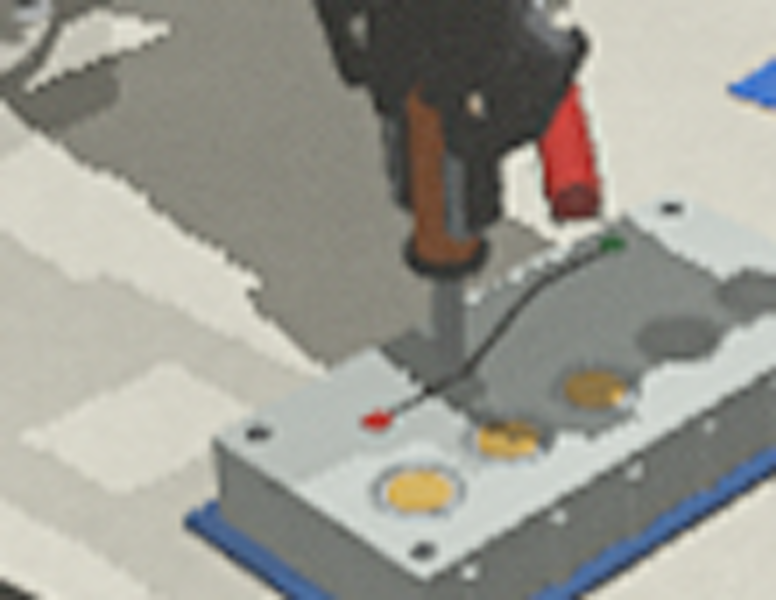

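Emit:
arm_command:
  plan:
    - {"translation": [0,0.13,0.01],"twist": 0,"gripper": 0}
    - {"translation": [0,0.26,0.02],"twist": 0,"gripper": 0}
    - {"translation": [0,0.39,0.03],"twist": 0,"gripper": 0}
    - {"translation": [0,0.52,0.04],"twist": 0,"gripper": 0}
    - {"translation": [0,0.64,0.04],"twist": 0,"gripper": 0}

```text
clock: 39.65
eef_pos: [487.2, -42.6, 119.2]
tcp_rot: [3.136, 0.004, -0.048]
contact_force: [0.2, 0.1, -0.9]
opening: 0.264
```

Emit:
arm_command:
  plan:
    - {"translation": [0,0.13,0],"twist": 0,"gripper": 0}
    - {"translation": [0,0.26,0],"twist": 0,"gripper": 0}
    - {"translation": [0,0.39,0],"twist": 0,"gripper": 0}
    - {"translation": [0,0.52,0],"twist": 0,"gripper": 0}
    - {"translation": [0,0.64,0],"twist": 0,"gripper": 0}

```text
clock: 40.07
eef_pos: [486.9, -49.1, 119.3]
tcp_rot: [3.136, 0.004, -0.048]
contact_force: [0.1, 0.7, -1.2]
opening: 0.267
```

Emit:
arm_command:
  plan:
    - {"translation": [0,0.13,0],"twist": 0,"gripper": 0}
    - {"translation": [0,0.26,0],"twist": 0,"gripper": 0}
    - {"translation": [0,0.39,0],"twist": 0,"gripper": 0}
    - {"translation": [0,0.52,0],"twist": 0,"gripper": 0}
    - {"translation": [0,0.64,0],"twist": 0,"gripper": 0}

```text
clock: 40.48
eef_pos: [486.6, -55.7, 119.3]
tcp_rot: [3.136, 0.004, -0.048]
contact_force: [-0.8, 0.0, -0.1]
opening: 0.264
```

Emit:
arm_command:
  plan:
    - {"translation": [0,0.13,0],"twist": 0,"gripper": 0}
    - {"translation": [0,0.26,0],"twist": 0,"gripper": 0}
    - {"translation": [0,0.39,0],"twist": 0,"gripper": 0}
    - {"translation": [0,0.52,0],"twist": 0,"gripper": 0}
    - {"translation": [0,0.64,0],"twist": 0,"gripper": 0}

```text
clock: 40.9
eef_pos: [486.3, -62.2, 119.3]
tcp_rot: [3.136, 0.004, -0.048]
contact_force: [0.6, -0.1, 0.0]
opening: 0.265
```

```bash
python3 - <<'E'
from h import *
s=st(); print(tool(np.array([485.7,-74.2,119.4])-s["eef_pos"],s["tcp_rot"][2]))
E
```

```text
t 40.9 tcp [486.3 -62.2 119.3] rpy [ 3.1361  0.004  -0.0479] F [ 0.6 -0.1  0. ] open 0.265
[-0.00150578  1.20272782 -0.00692752]
```

Emit:
arm_command:
  plan:
    - {"translation": [0,0.12,0],"twist": 0,"gripper": 0}
    - {"translation": [0,0.24,0],"twist": 0,"gripper": 0}
    - {"translation": [0,0.36,0],"twist": 0,"gripper": 0}
    - {"translation": [0,0.48,0],"twist": 0,"gripper": 0}
    - {"translation": [0,0.6,0],"twist": 0,"gripper": 0}

```text
clock: 41.32
eef_pos: [486.0, -68.3, 119.4]
tcp_rot: [3.136, 0.004, -0.048]
contact_force: [-0.6, -0.9, -0.8]
opening: 0.266
```

Emit:
arm_command:
  plan:
    - {"translation": [0,0.12,0],"twist": 0,"gripper": 0}
    - {"translation": [0,0.24,0],"twist": 0,"gripper": 0}
    - {"translation": [0,0.36,0],"twist": 0,"gripper": 0}
    - {"translation": [0,0.48,0],"twist": 0,"gripper": 0}
    - {"translation": [0,0.6,0],"twist": 0,"gripper": 0}

```text
clock: 41.73
eef_pos: [485.7, -74.4, 119.4]
tcp_rot: [3.136, 0.004, -0.048]
contact_force: [-0.4, -0.1, -1.1]
opening: 0.264
```

```bash
python3 - <<'E'
from h import *
s=st(); im=grab_frame("wrist"); save("zl_c.png",cv2.convertScaleAbs(im,alpha=1.3),(220,170,285,220)); im=grab_frame("scene"); s=st(); save("zl_s.png",im,(160,140,270,225))
E
```

```text
t 41.73 tcp [485.7 -74.4 119.4] rpy [ 3.1361  0.0041 -0.0478] F [-0.4 -0.1 -1.1] open 0.264
t 41.83 tcp [485.7 -74.5 119.4] rpy [ 3.136   0.0041 -0.0479] F [-0.1 -0.  -0.2] open 0.269
```

View pics/zl_c.png

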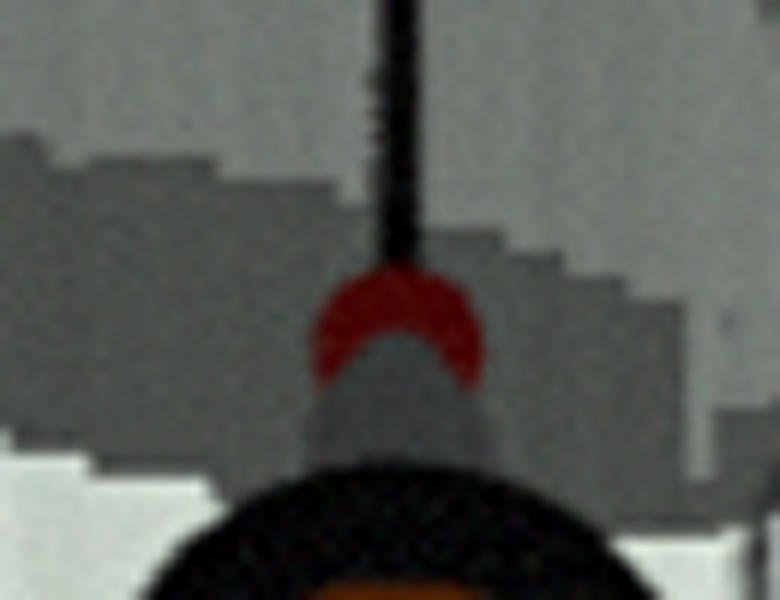

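View pics/zl_s.png

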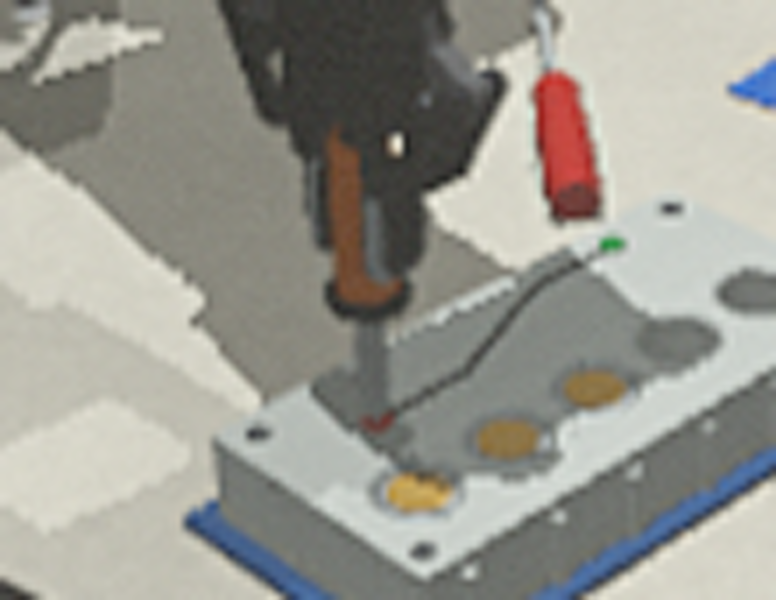

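Emit:
arm_command:
  plan:
    - {"translation": [0,-0.13,0],"twist": 0,"gripper": 0}
    - {"translation": [0,-0.26,0],"twist": 0,"gripper": 0}
    - {"translation": [0,-0.39,0],"twist": 0,"gripper": 0}
    - {"translation": [0,-0.52,0],"twist": 0,"gripper": 0}
    - {"translation": [0,-0.65,0],"twist": 0,"gripper": 0}

```text
clock: 42.25
eef_pos: [486.0, -67.7, 119.4]
tcp_rot: [3.136, 0.004, -0.048]
contact_force: [-0.0, -0.4, -0.4]
opening: 0.268
```

Emit:
arm_command:
  plan:
    - {"translation": [0,-0.13,0],"twist": 0,"gripper": 0}
    - {"translation": [0,-0.26,0],"twist": 0,"gripper": 0}
    - {"translation": [0,-0.39,0],"twist": 0,"gripper": 0}
    - {"translation": [0,-0.52,0],"twist": 0,"gripper": 0}
    - {"translation": [0,-0.65,0],"twist": 0,"gripper": 0}

```text
clock: 42.67
eef_pos: [486.3, -61.1, 119.3]
tcp_rot: [3.136, 0.004, -0.048]
contact_force: [0.3, -0.1, 0.0]
opening: 0.263
```

Emit:
arm_command:
  plan:
    - {"translation": [0,-0.13,0],"twist": 0,"gripper": 0}
    - {"translation": [0,-0.26,0],"twist": 0,"gripper": 0}
    - {"translation": [0,-0.39,0],"twist": 0,"gripper": 0}
    - {"translation": [0,-0.52,0],"twist": 0,"gripper": 0}
    - {"translation": [0,-0.65,0],"twist": 0,"gripper": 0}

```text
clock: 43.08
eef_pos: [486.7, -54.5, 119.3]
tcp_rot: [3.136, 0.004, -0.048]
contact_force: [-0.2, -0.8, -0.1]
opening: 0.266
```

Emit:
arm_command:
  plan:
    - {"translation": [0,-0.13,0],"twist": 0,"gripper": 0}
    - {"translation": [0,-0.26,0],"twist": 0,"gripper": 0}
    - {"translation": [0,-0.39,0],"twist": 0,"gripper": 0}
    - {"translation": [0,-0.52,0],"twist": 0,"gripper": 0}
    - {"translation": [0,-0.65,0],"twist": 0,"gripper": 0}

```text
clock: 43.5
eef_pos: [487.0, -47.9, 119.2]
tcp_rot: [3.136, 0.004, -0.048]
contact_force: [-0.1, -0.2, -1.7]
opening: 0.266
```

Emit:
arm_command:
  plan:
    - {"translation": [0,-0.13,0],"twist": 0,"gripper": 0}
    - {"translation": [0,-0.26,0],"twist": 0,"gripper": 0}
    - {"translation": [0,-0.39,0],"twist": 0,"gripper": 0}
    - {"translation": [0,-0.52,0],"twist": 0,"gripper": 0}
    - {"translation": [0,-0.65,0],"twist": 0,"gripper": 0}

```text
clock: 43.92
eef_pos: [487.3, -41.2, 119.2]
tcp_rot: [3.136, 0.004, -0.048]
contact_force: [1.0, 0.2, -1.3]
opening: 0.263
```

```bash
python3 - <<'E'
from h import *
s=st(); print(tool(np.array([487.9,-29.2,119.4])-s["eef_pos"],s["tcp_rot"][2]))
E
```

```text
t 43.92 tcp [487.3 -41.2 119.2] rpy [ 3.136   0.0041 -0.0477] F [ 1.   0.2 -1.3] open 0.263
[ 0.00596389 -1.20490368 -0.02035816]
```

Two calls to bend 2, then along segment 2 backwards.

Emit:
arm_command:
  plan:
    - {"translation": [0,-0.12,0],"twist": 0,"gripper": 0}
    - {"translation": [0,-0.24,-0.01],"twist": 0,"gripper": 0}
    - {"translation": [0,-0.36,-0.02],"twist": 0,"gripper": 0}
    - {"translation": [0,-0.48,-0.02],"twist": 0,"gripper": 0}
    - {"translation": [0,-0.6,-0.02],"twist": 0,"gripper": 0}

```text
clock: 44.33
eef_pos: [487.6, -35.1, 119.4]
tcp_rot: [3.136, 0.004, -0.048]
contact_force: [0.2, 0.4, -0.9]
opening: 0.264
```

Emit:
arm_command:
  plan:
    - {"translation": [0,-0.12,0],"twist": 0,"gripper": 0}
    - {"translation": [0,-0.24,0],"twist": 0,"gripper": 0}
    - {"translation": [0,-0.36,0],"twist": 0,"gripper": 0}
    - {"translation": [0,-0.48,0],"twist": 0,"gripper": 0}
    - {"translation": [0,-0.59,0],"twist": 0,"gripper": 0}

```text
clock: 44.75
eef_pos: [487.9, -29.1, 119.4]
tcp_rot: [3.136, 0.004, -0.048]
contact_force: [-0.0, 0.8, -0.8]
opening: 0.264
```

Emit:
arm_command:
  plan:
    - {"translation": [-0.047,-0.12,0],"twist": 0,"gripper": 0}
    - {"translation": [-0.094,-0.24,0],"twist": 0,"gripper": 0}
    - {"translation": [-0.142,-0.36,0],"twist": 0,"gripper": 0}
    - {"translation": [-0.189,-0.48,0],"twist": 0,"gripper": 0}
    - {"translation": [-0.236,-0.6,0],"twist": 0,"gripper": 0}

```text
clock: 45.17
eef_pos: [485.7, -22.9, 119.3]
tcp_rot: [3.136, 0.004, -0.048]
contact_force: [-0.1, 0.7, -0.4]
opening: 0.264
```

Emit:
arm_command:
  plan:
    - {"translation": [-0.047,-0.12,0],"twist": 0,"gripper": 0}
    - {"translation": [-0.094,-0.24,0],"twist": 0,"gripper": 0}
    - {"translation": [-0.142,-0.36,0],"twist": 0,"gripper": 0}
    - {"translation": [-0.189,-0.48,0],"twist": 0,"gripper": 0}
    - {"translation": [-0.236,-0.6,0],"twist": 0,"gripper": 0}

```text
clock: 45.58
eef_pos: [483.6, -16.6, 119.3]
tcp_rot: [3.136, 0.004, -0.048]
contact_force: [-0.0, -0.2, -0.5]
opening: 0.268
```

Emit:
arm_command:
  plan:
    - {"translation": [-0.047,-0.12,0],"twist": 0,"gripper": 0}
    - {"translation": [-0.094,-0.24,0],"twist": 0,"gripper": 0}
    - {"translation": [-0.142,-0.36,0],"twist": 0,"gripper": 0}
    - {"translation": [-0.189,-0.48,0],"twist": 0,"gripper": 0}
    - {"translation": [-0.236,-0.6,0],"twist": 0,"gripper": 0}

```text
clock: 46.0
eef_pos: [481.5, -10.4, 119.3]
tcp_rot: [3.136, 0.004, -0.048]
contact_force: [-0.4, 0.4, -0.5]
opening: 0.265
```

```bash
python3 - <<'E'
from h import *
s=st(); print(tool(np.array([467.1,31.8,119.4])-s["eef_pos"],s["tcp_rot"][2]))
E
```

```text
t 46.0 tcp [481.5 -10.4 119.3] rpy [ 3.1361  0.004  -0.0478] F [-0.4  0.4 -0.5] open 0.265
[-1.64104354 -4.14860272 -0.01099231]
```

Emit:
arm_command:
  plan:
    - {"translation": [-0.047,-0.12,0],"twist": 0,"gripper": 0}
    - {"translation": [-0.094,-0.24,0],"twist": 0,"gripper": 0}
    - {"translation": [-0.142,-0.36,0],"twist": 0,"gripper": 0}
    - {"translation": [-0.189,-0.48,0],"twist": 0,"gripper": 0}
    - {"translation": [-0.236,-0.595,0],"twist": 0,"gripper": 0}

```text
clock: 46.42
eef_pos: [479.4, -4.3, 119.3]
tcp_rot: [3.136, 0.004, -0.048]
contact_force: [0.2, 0.1, -0.3]
opening: 0.27
```

Emit:
arm_command:
  plan:
    - {"translation": [-0.047,-0.12,0],"twist": 0,"gripper": 0}
    - {"translation": [-0.094,-0.24,0],"twist": 0,"gripper": 0}
    - {"translation": [-0.142,-0.36,0],"twist": 0,"gripper": 0}
    - {"translation": [-0.189,-0.48,0],"twist": 0,"gripper": 0}
    - {"translation": [-0.236,-0.595,0],"twist": 0,"gripper": 0}

```text
clock: 46.83
eef_pos: [477.3, 2.0, 119.2]
tcp_rot: [3.136, 0.004, -0.048]
contact_force: [0.3, 0.1, -1.7]
opening: 0.264
```

Emit:
arm_command:
  plan:
    - {"translation": [-0.047,-0.12,0],"twist": 0,"gripper": 0}
    - {"translation": [-0.094,-0.24,0],"twist": 0,"gripper": 0}
    - {"translation": [-0.142,-0.36,0],"twist": 0,"gripper": 0}
    - {"translation": [-0.189,-0.48,0],"twist": 0,"gripper": 0}
    - {"translation": [-0.236,-0.595,0],"twist": 0,"gripper": 0}

```text
clock: 47.25
eef_pos: [475.2, 8.1, 119.2]
tcp_rot: [3.136, 0.004, -0.048]
contact_force: [0.6, -0.4, -0.9]
opening: 0.262
```

Emit:
arm_command:
  plan:
    - {"translation": [-0.047,-0.12,0],"twist": 0,"gripper": 0}
    - {"translation": [-0.094,-0.24,0],"twist": 0,"gripper": 0}
    - {"translation": [-0.142,-0.36,0],"twist": 0,"gripper": 0}
    - {"translation": [-0.189,-0.48,0],"twist": 0,"gripper": 0}
    - {"translation": [-0.236,-0.595,0],"twist": 0,"gripper": 0}

```text
clock: 47.67
eef_pos: [473.1, 14.3, 119.2]
tcp_rot: [3.136, 0.004, -0.048]
contact_force: [-0.7, 0.1, -2.0]
opening: 0.267
```

Emit:
arm_command:
  plan:
    - {"translation": [-0.047,-0.12,0],"twist": 0,"gripper": 0}
    - {"translation": [-0.094,-0.24,0],"twist": 0,"gripper": 0}
    - {"translation": [-0.142,-0.36,0],"twist": 0,"gripper": 0}
    - {"translation": [-0.189,-0.48,0],"twist": 0,"gripper": 0}
    - {"translation": [-0.236,-0.595,0],"twist": 0,"gripper": 0}

```text
clock: 48.08
eef_pos: [470.9, 20.5, 119.2]
tcp_rot: [3.136, 0.004, -0.048]
contact_force: [1.1, 0.4, -1.7]
opening: 0.266
```

```bash
python3 - <<'E'
from h import *
s=st(); print(tool(np.array([467.1,31.8,119.4])-s["eef_pos"],s["tcp_rot"][2]))
E
```

```text
t 48.08 tcp [470.9  20.5 119.2] rpy [ 3.1361  0.004  -0.0477] F [ 1.1  0.4 -1.7] open 0.266
[-0.43715655 -1.11146549 -0.02278667]
```

Emit:
arm_command:
  plan:
    - {"translation": [-0.045,-0.113,-0.01],"twist": 0,"gripper": 0}
    - {"translation": [-0.09,-0.226,-0.02],"twist": 0,"gripper": 0}
    - {"translation": [-0.135,-0.34,-0.02],"twist": 0,"gripper": 0}
    - {"translation": [-0.18,-0.45,-0.02],"twist": 0,"gripper": 0}
    - {"translation": [-0.22,-0.56,-0.02],"twist": 0,"gripper": 0}

```text
clock: 48.5
eef_pos: [469.0, 26.3, 119.3]
tcp_rot: [3.136, 0.004, -0.048]
contact_force: [0.0, -0.4, -0.6]
opening: 0.262
```

Emit:
arm_command:
  plan:
    - {"translation": [-0.045,-0.113,0],"twist": 0,"gripper": 0}
    - {"translation": [-0.09,-0.226,0],"twist": 0,"gripper": 0}
    - {"translation": [-0.135,-0.34,0],"twist": 0,"gripper": 0}
    - {"translation": [-0.18,-0.45,0],"twist": 0,"gripper": 0}
    - {"translation": [-0.21,-0.54,0],"twist": 0,"gripper": 0}

```text
clock: 48.92
eef_pos: [467.1, 31.9, 119.3]
tcp_rot: [3.136, 0.004, -0.048]
contact_force: [0.6, 0.0, -1.2]
opening: 0.266
```

Emit:
arm_command:
  plan:
    - {"translation": [0,-0.13,0],"twist": 0,"gripper": 0}
    - {"translation": [0,-0.26,0],"twist": 0,"gripper": 0}
    - {"translation": [0,-0.39,0],"twist": 0,"gripper": 0}
    - {"translation": [0,-0.52,0],"twist": 0,"gripper": 0}
    - {"translation": [0,-0.65,0],"twist": 0,"gripper": 0}

```text
clock: 49.33
eef_pos: [467.4, 38.6, 119.3]
tcp_rot: [3.136, 0.004, -0.048]
contact_force: [0.5, 0.5, -0.1]
opening: 0.26
```

Emit:
arm_command:
  plan:
    - {"translation": [0,-0.13,0],"twist": 0,"gripper": 0}
    - {"translation": [0,-0.26,0],"twist": 0,"gripper": 0}
    - {"translation": [0,-0.39,0],"twist": 0,"gripper": 0}
    - {"translation": [0,-0.52,0],"twist": 0,"gripper": 0}
    - {"translation": [0,-0.65,0],"twist": 0,"gripper": 0}

```text
clock: 49.75
eef_pos: [467.7, 45.2, 119.3]
tcp_rot: [3.136, 0.004, -0.048]
contact_force: [0.1, 0.0, -0.8]
opening: 0.265
```

Emit:
arm_command:
  plan:
    - {"translation": [0,-0.13,0],"twist": 0,"gripper": 0}
    - {"translation": [0,-0.26,0],"twist": 0,"gripper": 0}
    - {"translation": [0,-0.39,0],"twist": 0,"gripper": 0}
    - {"translation": [0,-0.52,0],"twist": 0,"gripper": 0}
    - {"translation": [0,-0.65,0],"twist": 0,"gripper": 0}

```text
clock: 50.17
eef_pos: [468.0, 51.8, 119.2]
tcp_rot: [3.136, 0.004, -0.048]
contact_force: [0.1, -0.0, -0.8]
opening: 0.268
```

Emit:
arm_command:
  plan:
    - {"translation": [0,-0.13,0],"twist": 0,"gripper": 0}
    - {"translation": [0,-0.26,0],"twist": 0,"gripper": 0}
    - {"translation": [0,-0.39,0],"twist": 0,"gripper": 0}
    - {"translation": [0,-0.52,0],"twist": 0,"gripper": 0}
    - {"translation": [0,-0.65,0],"twist": 0,"gripper": 0}

```text
clock: 50.58
eef_pos: [468.3, 58.4, 119.2]
tcp_rot: [3.136, 0.004, -0.048]
contact_force: [0.0, 0.7, -2.0]
opening: 0.269
```

```bash
python3 - <<'E'
from h import *
s=st(); print(tool(np.array([469.2,77.2,119.4])-s["eef_pos"],s["tcp_rot"][2]))
E
```

```text
t 50.58 tcp [468.3  58.4 119.2] rpy [ 3.1361  0.0041 -0.0477] F [ 0.   0.7 -2. ] open 0.269
[-0.00411686 -1.88046389 -0.02150326]
```

Emit:
arm_command:
  plan:
    - {"translation": [0,-0.13,0],"twist": 0,"gripper": 0}
    - {"translation": [0,-0.26,0],"twist": 0,"gripper": 0}
    - {"translation": [0,-0.39,0],"twist": 0,"gripper": 0}
    - {"translation": [0,-0.52,0],"twist": 0,"gripper": 0}
    - {"translation": [0,-0.63,0],"twist": 0,"gripper": 0}

```text
clock: 51.0
eef_pos: [468.6, 64.8, 119.1]
tcp_rot: [3.136, 0.004, -0.048]
contact_force: [0.3, 0.4, -1.4]
opening: 0.263
```

Emit:
arm_command:
  plan:
    - {"translation": [0,-0.13,0],"twist": 0,"gripper": 0}
    - {"translation": [0,-0.26,0],"twist": 0,"gripper": 0}
    - {"translation": [0,-0.39,0],"twist": 0,"gripper": 0}
    - {"translation": [0,-0.52,0],"twist": 0,"gripper": 0}
    - {"translation": [0,-0.63,0],"twist": 0,"gripper": 0}

```text
clock: 51.42
eef_pos: [469.0, 71.3, 119.1]
tcp_rot: [3.136, 0.004, -0.048]
contact_force: [-0.5, -0.7, -1.3]
opening: 0.266
```

Emit:
arm_command:
  plan:
    - {"translation": [0,-0.13,0],"twist": 0,"gripper": 0}
    - {"translation": [0,-0.26,0],"twist": 0,"gripper": 0}
    - {"translation": [0,-0.39,0],"twist": 0,"gripper": 0}
    - {"translation": [0,-0.52,0],"twist": 0,"gripper": 0}
    - {"translation": [0,-0.59,0],"twist": 0,"gripper": 0}

```text
clock: 51.83
eef_pos: [469.3, 77.3, 119.1]
tcp_rot: [3.136, 0.004, -0.048]
contact_force: [-0.1, 0.5, -0.9]
opening: 0.266
```

```bash
python3 - <<'E'
from h import *
s=st(); im=grab_frame("wrist"); save("zm_c.png",cv2.convertScaleAbs(im,alpha=1.5),(220,170,285,220)); st()
E
```

```text
t 51.83 tcp [469.3  77.3 119.1] rpy [ 3.1361  0.004  -0.0475] F [-0.1  0.5 -0.9] open 0.266
t 51.88 tcp [469.3  77.4 119.1] rpy [ 3.1361  0.004  -0.0476] F [-0.3  0.7 -0.9] open 0.272
```

View pics/zm_c.png

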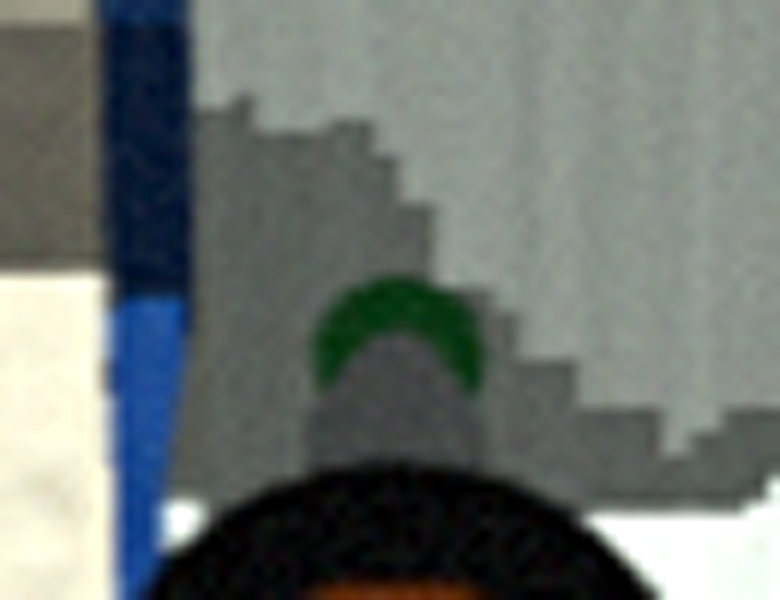

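Emit:
arm_command:
  plan:
    - {"translation": [0,0,-1],"twist": 0,"gripper": 0}
    - {"translation": [0,0,-2.5],"twist": 0,"gripper": 0}
    - {"translation": [0,0,-4],"twist": 0,"gripper": 0}
    - {"translation": [0,0,-4.8],"twist": 0,"gripper": 0}
    - {"translation": [0,0,-4.8],"twist": 0,"gripper": 0}

```text
clock: 52.3
eef_pos: [470.8, 77.8, 169.2]
tcp_rot: [3.137, 0.001, -0.048]
contact_force: [0.2, 0.3, 0.4]
opening: 0.267
```

```bash
python3 - <<'E'
from h import *
s=st(); print(tool(np.array([674.5,61.2,165])-s["eef_pos"],s["tcp_rot"][2]))
E
```

```text
t 52.3 tcp [470.8  77.8 169.2] rpy [ 3.1369e+00  5.0000e-04 -4.7600e-02] F [0.2 0.3 0.4] open 0.267
[20.42952465  0.68976438  0.41962521]
```

Emit:
arm_command:
  plan:
    - {"translation": [4,0.1,0.1],"twist": 0,"gripper": 0}
    - {"translation": [8,0.2,0.1],"twist": 0,"gripper": 0}
    - {"translation": [12,0.3,0.1],"twist": 0,"gripper": 0}
    - {"translation": [15,0.4,0.1],"twist": 0,"gripper": 0}
    - {"translation": [17,0.5,0.1],"twist": 0,"gripper": 0}

```text
clock: 52.72
eef_pos: [643.2, 64.4, 167.4]
tcp_rot: [3.137, -0.0, -0.048]
contact_force: [-1.1, 0.4, -1.7]
opening: 0.267
```

```bash
python3 - <<'E'
from h import *
s=st(); print(tool(np.array([674.5,61.2,160])-s["eef_pos"],s["tcp_rot"][2]))
E
```

```text
t 52.72 tcp [643.2  64.4 167.4] rpy [ 3.1369e+00 -5.0000e-04 -4.7900e-02] F [-1.1  0.4 -1.7] open 0.267
[3.14381745 0.16752868 0.74165451]
```

Emit:
arm_command:
  plan:
    - {"translation": [1.5,0.1,0.2],"twist": 0,"gripper": 0}
    - {"translation": [2.6,0.17,0.5],"twist": 0,"gripper": 0}
    - {"translation": [3.14,0.17,0.5],"twist": 0,"gripper": 0}
    - {"translation": [3.14,0.17,0.5],"twist": 0,"gripper": 0}
    - {"translation": [3.14,0.17,0.5],"twist": 0,"gripper": 0}

```text
clock: 53.13
eef_pos: [673.5, 61.2, 161.9]
tcp_rot: [3.137, 0.001, -0.048]
contact_force: [0.3, -1.3, -1.5]
opening: 0.269
```

Emit:
arm_command:
  plan:
    - {"translation": [0,0,0],"twist": 0,"gripper": 0}
    - {"translation": [0,0,0],"twist": 0,"gripper": 0}
    - {"translation": [0,0,0],"twist": 0,"gripper": 0}
    - {"translation": [0,0,0],"twist": 0,"gripper": 0}
    - {"translation": [0,0,0],"twist": 0,"gripper": 0}

```text
clock: 53.55
eef_pos: [673.3, 61.3, 162.3]
tcp_rot: [3.137, 0.001, -0.048]
contact_force: [-0.2, 0.3, -1.0]
opening: 0.267
```

```bash
python3 - <<'E'
from h import *
s=st(); im=grab_frame("wrist"); save("zn_c.png",cv2.convertScaleAbs(im,alpha=3),(190,130,320,230)); s=st()
print(tool(np.array([674.5,61.2,88.3])-s["eef_pos"],s["tcp_rot"][2]))
E
```

```text
t 53.55 tcp [673.3  61.3 162.3] rpy [ 3.1368e+00  7.0000e-04 -4.7800e-02] F [-0.2  0.3 -1. ] open 0.267
t 53.6 tcp [673.4  61.2 162.2] rpy [ 3.1368e+00  8.0000e-04 -4.7900e-02] F [-0.9 -0.  -1.1] open 0.264
[ 1.12522111e-01 -1.35702838e-03  7.38857724e+00]
```

View pics/zn_c.png

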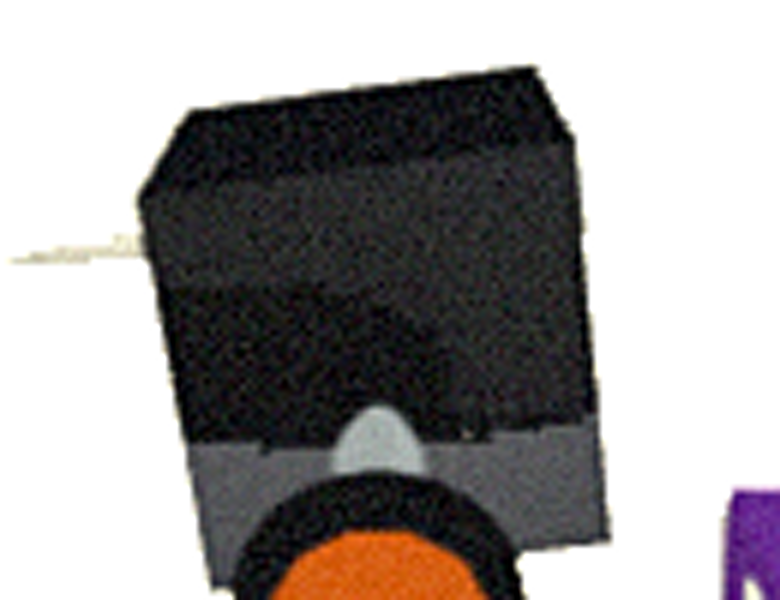

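Emit:
arm_command:
  plan:
    - {"translation": [0.1,0,0.8],"twist": 0,"gripper": 0}
    - {"translation": [0.1,0,1.6],"twist": 0,"gripper": 0}
    - {"translation": [0.1,0,2.4],"twist": 0,"gripper": 0}
    - {"translation": [0.1,0,3],"twist": 0,"gripper": 0}
    - {"translation": [0.1,0,3],"twist": 0,"gripper": 0}

```text
clock: 54.02
eef_pos: [673.1, 61.0, 129.8]
tcp_rot: [3.136, 0.004, -0.048]
contact_force: [-0.8, -0.1, -0.7]
opening: 0.264
```

Emit:
arm_command:
  plan:
    - {"translation": [0.02,0,0.8],"twist": 0,"gripper": 0}
    - {"translation": [0.05,0,1.6],"twist": 0,"gripper": 0}
    - {"translation": [0.05,0,2.4],"twist": 0,"gripper": 0}
    - {"translation": [0.05,0,3],"twist": 0,"gripper": 0}
    - {"translation": [0.05,0,3],"twist": 0,"gripper": 0}

```text
clock: 54.43
eef_pos: [672.4, 60.7, 97.9]
tcp_rot: [3.136, 0.007, -0.048]
contact_force: [0.5, -0.1, -0.2]
opening: 0.265
```

```bash
python3 - <<'E'
from h import *
s=st(); print(tool(np.array([674.5,61.2,88.3])-s["eef_pos"],s["tcp_rot"][2]))
E
```

```text
t 54.43 tcp [672.4  60.7  97.9] rpy [ 3.136   0.0065 -0.0478] F [ 0.5 -0.1 -0.2] open 0.265
[ 0.20606859 -0.06121703  0.96177016]
```

In the hole without contact. Last 9.5 mm, then release.

Emit:
arm_command:
  plan:
    - {"translation": [0.15,-0.04,0.3],"twist": 0,"gripper": 0}
    - {"translation": [0.2,-0.05,0.6],"twist": 0,"gripper": 0}
    - {"translation": [0.2,-0.05,0.85],"twist": 0,"gripper": 0}
    - {"translation": [0.2,-0.05,0.95],"twist": 0,"gripper": 0}
    - {"translation": [0.2,-0.05,0.95],"twist": 0,"gripper": 0}

```text
clock: 54.85
eef_pos: [674.3, 61.0, 88.3]
tcp_rot: [3.136, 0.007, -0.048]
contact_force: [-0.7, 0.5, -1.2]
opening: 0.265
```

Emit:
arm_command:
  plan:
    - {"translation": [0,0,0],"twist": 0,"gripper": 0}
    - {"translation": [0,0,0],"twist": 0,"gripper": 0.4}
    - {"translation": [0,0,0],"twist": 0,"gripper": 0.6}
    - {"translation": [0,0,0],"twist": 0,"gripper": 0.7}
    - {"translation": [0,0,0],"twist": 0,"gripper": 0.7}

```text
clock: 55.27
eef_pos: [674.4, 61.0, 88.5]
tcp_rot: [3.136, 0.006, -0.048]
contact_force: [0.1, -0.1, -0.0]
opening: 0.7
```

```bash
python3 - <<'E'
from h import *
s=st(); im=grab_frame("wrist"); save("zo.png",im); s=st()
E
```

```text
t 55.27 tcp [674.4  61.   88.5] rpy [ 3.136   0.0064 -0.0479] F [ 0.1 -0.1 -0. ] open 0.7
t 55.32 tcp [674.4  61.   88.4] rpy [ 3.136   0.0064 -0.0478] F [ 0.4 -0.4 -0.8] open 0.702
```

View pics/zo.png

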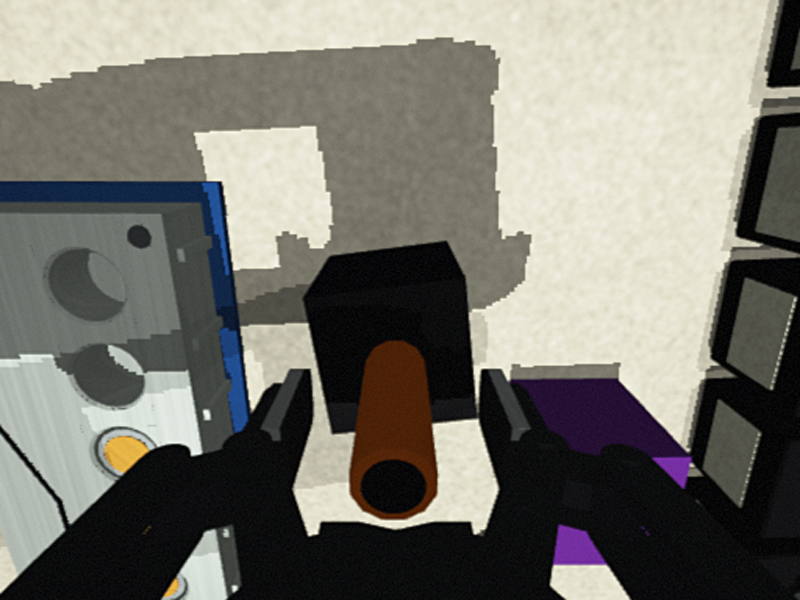

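Probe stands seated; rise straight up, then move clear to check the whole scene.

Emit:
arm_command:
  plan:
    - {"translation": [0,0,-1.5],"twist": 0,"gripper": 0.7}
    - {"translation": [0,0,-4],"twist": 0,"gripper": 0.7}
    - {"translation": [0,0,-7],"twist": 0,"gripper": 0.7}
    - {"translation": [0,0,-10],"twist": 0,"gripper": 0.7}
    - {"translation": [0,0,-12],"twist": 0,"gripper": 0.7}

```text
clock: 55.73
eef_pos: [676.1, 61.8, 211.6]
tcp_rot: [3.136, 0.004, -0.048]
contact_force: [0.2, 0.7, 0.8]
opening: 0.698
```

Emit:
arm_command:
  plan:
    - {"translation": [0,0,-3],"twist": 0,"gripper": 0.7}
    - {"translation": [0,0,-6],"twist": 0,"gripper": 0.7}
    - {"translation": [-2,-2,-8],"twist": 0,"gripper": 0.7}
    - {"translation": [-5,-5,-10],"twist": 0,"gripper": 0.7}
    - {"translation": [-8,-8,-10],"twist": 0,"gripper": 0.7}

```text
clock: 56.15
eef_pos: [605.4, 142.1, 315.1]
tcp_rot: [3.138, -0.002, -0.05]
contact_force: [0.2, 1.0, -0.2]
opening: 0.702
```

Emit:
arm_command:
  plan:
    - {"translation": [-4,-4,0],"twist": 0,"gripper": 0.7}
    - {"translation": [-8,-7,0],"twist": 0,"gripper": 0.7}
    - {"translation": [-11,-11,0],"twist": 0,"gripper": 0.7}
    - {"translation": [-13,-14,0],"twist": 0,"gripper": 0.7}
    - {"translation": [-13,-15,0],"twist": 0,"gripper": 0.7}

```text
clock: 56.57
eef_pos: [480.4, 299.9, 314.8]
tcp_rot: [3.139, -0.002, -0.05]
contact_force: [1.9, 0.3, 1.2]
opening: 0.699
```

```bash
python3 - <<'E'
from h import *
s=st(); im=grab_frame("wrist"); save("zp_w.png",im)
im=grab_frame("scene"); save("zp_s.png",im)
im=grab_frame("top"); save("zp_t.png",im); s=st()
E
```

```text
t 56.57 tcp [480.4 299.9 314.8] rpy [ 3.1385e+00 -2.0000e-03 -4.9600e-02] F [1.9 0.3 1.2] open 0.699
t 56.72 tcp [481.8 300.4 314.5] rpy [ 3.1384e+00 -2.5000e-03 -4.6300e-02] F [0.5 0.1 0.3] open 0.699
```

View pics/zp_w.png

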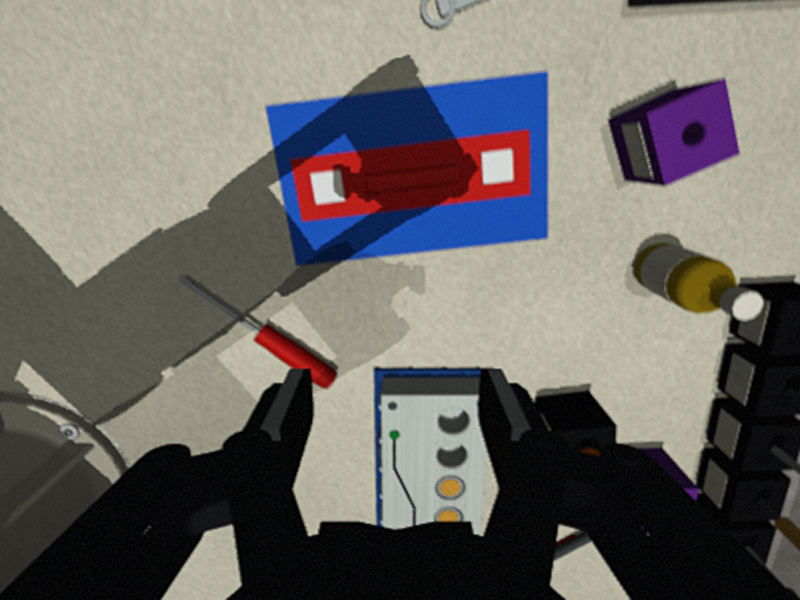

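View pics/zp_s.png

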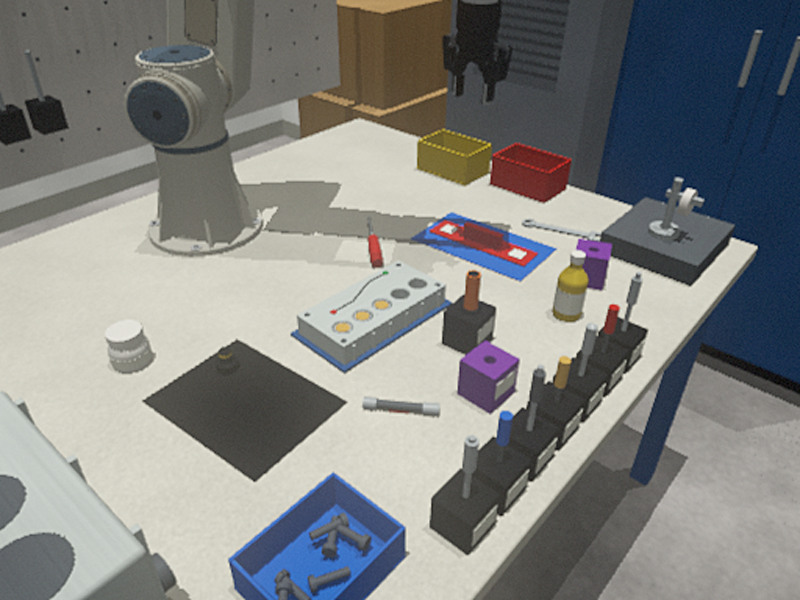

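View pics/zp_t.png

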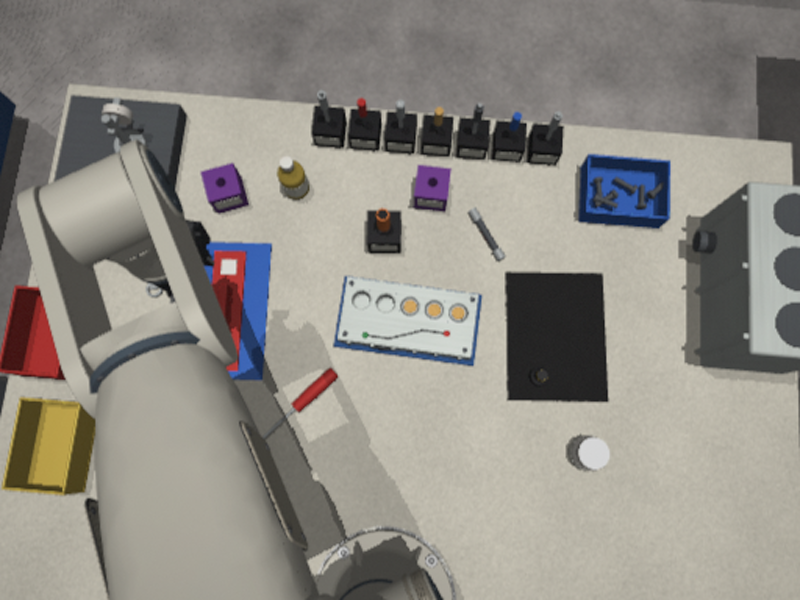

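Emit:
arm_command:
  plan:
    - {"translation": [0,0,0],"twist": 0,"gripper": 0.7}
    - {"translation": [0,0,0],"twist": 0,"gripper": 0.7}
    - {"translation": [0,0,0],"twist": 0,"gripper": 0.7}
    - {"translation": [0,0,0],"twist": 0,"gripper": 0.7}
    - {"translation": [0,0,0],"twist": 0,"gripper": 0.7}

```text
clock: 57.13
eef_pos: [482.3, 299.6, 314.5]
tcp_rot: [3.138, -0.002, -0.048]
contact_force: [0.8, 0.2, 0.2]
opening: 0.701
```

```bash
python3 - <<'E'
from h import *
im=grab_frame("scene"); save("zq.png",im,(185,165,290,240))
E
```

```text
(no output)
```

View pics/zq.png

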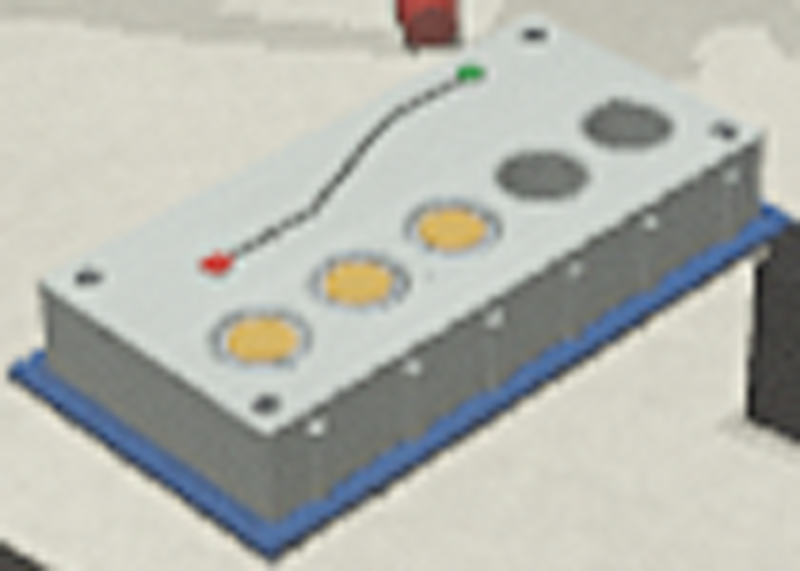

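All three tappets sit level and sunk just below the face.

```bash
python3 -c "
from rig import job; print(job.sign_off())"
```

```text
the job is handed in; nothing more can be done
None
```

The job is done and handed in at about 57 s of the 210 s allowed.

- **Cover:** it lies flat and centred on the blue mat, with its long side along the mat's.
- **Tappets:** three were present, and each is in a bore of its own. The last scene picture shows them level and just below the face, and the parts mat has no tappets left on it.
- **Seam:** I ran the probe green to red and back to green at about 15–16 mm/s. Pictures at both dots and at bend 1 and just past bend 2 showed the tip on the line.
- **Tip height:** it stayed about 1.3–2 mm above the face, with no contact force. That height is worked out from where the probe sat in its block; I did not touch the face to confirm it.
- **Probe:** it stands back in its block.
- **Other things on the bench:** they look unmoved in the last top and scene pictures.

None of the last checks failed or disagreed. Earlier, the camera's bore positions varied by up to about 1 mm between views and sat about 1 mm off from the arm's own readings. I corrected for this with the tappet held in view, and all three went in without contact force.

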